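# Set a straight row of dolls in the museum case

## Robot

A 7-joint arm with a two-finger parallel gripper is mounted at the origin on the work surface. World frame = base frame: x ahead of the robot, y to its left, z up, the work surface at z = 0. Lengths are in m, angles in rad, forces in N, time in s.
With the tool pointing down it reaches from about 0.425 to 1.025 m from the base axis. Payload 3.6 kg.
Tool frame: the origin (TCP) lies at the very end of the fingers, on their centre line; the grasp point (between the pads) lies 19 mm behind it; z points along the fingers, y is the line along which they close (so a half turn about z gives the same grasp; the last joint's range is limited). The gripper opens to 85 mm and grips with 20 to 120 N. Pads are 22 mm wide; open, the fingers measure 114 mm over their backs; the gripper's body (76 mm by 85 mm) begins 54 mm behind the grasp point. The pads swing forward as they close: fully open they stand 13 mm farther back than shut.
Start: joints at [-1.361, 0.591, 0.048, 1.609, -0.033, 0.943, -0.034], TCP at [0.216, 0.692, 0.231] pointing down, gripper open.
Joint ranges: [-2.69, 2.69], [-0.47, 2.24], [-1.27, 1.36], [0.19, 2.51], [-1.53, 4.68], [0.08, 2.07], [-3.09, 3.09]. Speed limits (rad/s): [2.57, 2.57, 3.14, 3.14, 3.14, 3.14, 3.14].

## Interface

Orientations are given as a rotation vector (axis times angle).
In Python, from workcell import bot, imaging gives the robot as it stands.
- The arm moves only by the tool move_arm, never from a script. Its argument "series" is a list of rows, each an object with "delta_pos": the shift along the tool's x, y, z scaled (see below), a list of three; "dr": the turn, a rotation vector about the tool's x, y, z scaled (see below), a list of three. A call has 1 to 5 rows; each row is the pose to reach, as a shift and turn from the pose commanded when the call began, along the tool's axes at that moment; what a row does not reach only later rows make up. The controller multiplies each number of a shift by 0.4 m and each number of a turn by pi/4 rad. A row lasts 1/10 s, in which the tool goes at most 50 mm and 8.59 degrees, less where a joint would pass 70% of its speed; a pose out of reach is approached as far as the arm can. A call with a number of a shift or a turn outside -1 to 1 is refused whole. A call with a gripper value outside its range is refused whole. "fingers" is the opening, from 0 (shut) to 1 (fully open), set as the call begins (left out, the last holds). The fingers move at their own pace and stop on an object; the grip force is fixed at half the most. Time passes only in rows, so rows that repeat a pose let the fingers close. It gives the time, the measured TCP pose, the force, the opening and the grip force at its end, in the units of the state.
- bot.get_obs(): the state, without advancing time (a new reading comes with each control period).
- imaging.capture(name): name is "side" or "top"; returns (picture, depth): 384x512x3 uint8, red, green, blue; 384x512 float32, m along the optical axis (not along the pixel's ray), 0 where there is no reading.
- imaging.get_calibration(name): a dict with "mtx" (3x3 intrinsics, pixels), "distortion" ([k1, k2, p1, p2, k3] as OpenCV has them; the pictures are not rectified), "world_from_camera" (4x4, takes a point from camera to world coordinates). Camera axes: x right, y down, z forward; pixel columns grow to the right and rows downward; lengths in m; the calibration is good to about 2 mm. A picture is of the moment at which its call begins. get_calibration takes no time and is no camera call.
- bot.finish_job(): hands the job in; it is judged then, once.
The state is a dict: "time": time; "q": joint angles; "dq": joint speeds; "tau": joint torques, N m; "tool_pos": TCP position; "tool_rot": TCP orientation; "ft_force": force on the tool from outside, world axes, zero at the start; "moment": the same for the moment, N m; "finger_gap": opening from 0.0 (shut) to 1.0 (fully open); "finger_force": force on a finger pad.
Only numpy, scipy, OpenCV 4.12 (cv2) and the standard library are available. Lean on these libraries where they do the work, as an engineer would, in place of code of your own. Each camera call takes 0.05 s, during which the arm holds its last target. There are 200 camera calls.

## Task

Stand every doll that is waiting on the bench on the white tray beside the one already there. Then, with the ruler in hand, push the whole row away from you with its long edge until all the dolls stand in one straight line, the far sides of their feet just touching the dark strip inlaid in the tray. Lay the ruler back on its felt mat, squarely along it, and slide the tray with the dolls, all still upright and in line, fully home into the glazed case; leave the toy dog and the jar where they are.

Things in the scene. Friction and masses are not known exactly. Their poses are not given: they have to be found in the camera images.
- doll1: Turned wooden peg doll, about 60 g, 69 tall: round foot 38 diameter and 12 high with a straight side, weighted so that it stands firmly, above it a round body and head to be gripped as an upright cylinder of 24 diameter from 34 up to 66 above the foot's underside. Origin: centre of the foot's underside; z up through the head; its yaw means nothing. All five dolls look alike. Starts on the tray, short of the strip.
- doll2: Turned wooden peg doll, about 60 g, 69 tall: round foot 38 diameter and 12 high with a straight side, weighted so that it stands firmly, above it a round body and head to be gripped as an upright cylinder of 24 diameter from 34 up to 66 above the foot's underside. Origin: centre of the foot's underside; z up through the head; its yaw means nothing. All five dolls look alike. Starts standing on the bench to the left, or is absent (None).
- doll3: Turned wooden peg doll, about 60 g, 69 tall: round foot 38 diameter and 12 high with a straight side, weighted so that it stands firmly, above it a round body and head to be gripped as an upright cylinder of 24 diameter from 34 up to 66 above the foot's underside. Origin: centre of the foot's underside; z up through the head; its yaw means nothing. All five dolls look alike. Starts standing on the bench to the left, or is absent (None).
- doll4: Turned wooden peg doll, about 60 g, 69 tall: round foot 38 diameter and 12 high with a straight side, weighted so that it stands firmly, above it a round body and head to be gripped as an upright cylinder of 24 diameter from 34 up to 66 above the foot's underside. Origin: centre of the foot's underside; z up through the head; its yaw means nothing. All five dolls look alike. Starts standing on the bench to the left, or is absent (None).
- doll5: Turned wooden peg doll, about 60 g, 69 tall: round foot 38 diameter and 12 high with a straight side, weighted so that it stands firmly, above it a round body and head to be gripped as an upright cylinder of 24 diameter from 34 up to 66 above the foot's underside. Origin: centre of the foot's underside; z up through the head; its yaw means nothing. All five dolls look alike. Starts standing on the bench to the left, or is absent (None).
- tray: Loose white tray, 0.5 kg, on the bench before the case: 180 deep (x) by 300 wide (y), floor 8 thick, lips on all four sides 5 thick and 8 above the floor (inside 170 x 290). From its near lip (x = -90) a tongue 60 wide, 8 thick runs out to x = -145 with an upright post. Origin: centre of the underside of the 180 x 300 part; x points to the case, z up.
- tray_post (a point): Centre of the top of the tray's dark wooden grip post, at tray x = -125, y = 0, 82 above the bench. The post is 30 wide (tray y) by 12 thick (tray x), upright down to the tongue. The loaded tray slides at about 6 N if it is not pressed down. Axes as the tray's.
- strip (a point): Middle of the near edge of the dark strip inlaid flush in the tray floor, at tray x = +64, y = 0; the strip is 8 wide and runs along tray y over the whole width. A doll's foot just touches it when the doll's centre is at tray x = +45. Axes as the tray's.
- case: Fixed low wooden case with clear top, open to the robot: bay 308 wide, 180 deep, 90 high inside, 98 high outside, no floor (the tray slides on the bench). Brass guide cheeks 30 high flare out for 30 before the mouth. Origin: middle of the mouth, on the bench; x points into the bay. Tray home: far lip at the back wall, tray origin at case x = +90, y = 0, axes parallel, post outside.
- ruler: Loose aluminium ruler, 0.2 kg, lying flat: 270 long (its x), 36 wide (y), 10 thick, with an upright wooden grip block at its middle, 30 long (x) by 14 (y), its top 70 above the ruler's underside. Alike both ways round. Origin: centre of the underside; z up. Starts on the mat.
- mat: Thin grey felt mat, 340 (x) by 110 (y), flat on the bench at the right, fixed, under 1 thick. Origin: its centre. The ruler lies along its x.
- dog: Bystander: wooden toy dog on wheels, 100 long, 90 high. Origin: centre of its underside.
- jar: Bystander: closed amber jar, 60 diameter, 85 high. Origin: centre of its underside.

How it is judged:
By the outcome, as a careful person would: the job done as asked, in the order asked, and still so for the second after the job is handed in, with the robot touching nothing.
Of doll2, doll3, doll4, doll5 only 2 to 4 are there at a start; the rules pass over those that are not, and their reading is None.
At some moment in a run one of doll1, doll2, doll3, doll4, doll5, ruler may be knocked a few centimetres aside while the robot is not near it.
It also fails if it takes over 210 s, if anything falls off the work surface, if the arm or the gripper's body presses on something with over 40 N, if the wrist force passes 120 N, or if a joint passes its speed limit or range.

## Working session

There is one attempt and no reset: what is moved stays moved. The work goes in short steps, Python scripts to look and compute and a tool call to move; the robot and the scene stay as the last step left them, time stands still between calls to the robot, and variables do not carry over. Pictures are saved under pics/ and viewed, at most 14 in all, crops included, and the job is handed in when it is done.

Besides the shell and the picture viewer there is one more tool, called after "Request:" in YAML: its name, and indented under it one key for each argument. move_arm: Moves the arm, as the interface text tells. Shifts and turns lie within -1 to 1; 1 stands for 0.4 m of shift or pi/4 rad of turn. Its arguments: {"type":"object","properties":{"series":{"type":"array"},"fingers":{"type":"number"}},"required":["series"]}

```bash
ls; mkdir -p pics; python3 - <<'E'
from workcell import bot, imaging
import cv2,numpy as np
np.set_printoptions(precision=4,suppress=True)
for n in("top","side"):
    p,d=imaging.capture(n); cv2.imwrite(f"pics/{n}0.png",p[:,:,::-1]); np.savez(f"{n}0.npz",p=p,d=d)
    print(imaging.get_calibration(n))
o=bot.get_obs();print(o)
E
```

```text
pics
{'mtx': array([[402.8079,   0.    , 257.8783],
       [  0.    , 402.8079, 191.7549],
       [  0.    ,   0.    ,   1.    ]]), 'distortion': array([-0.1313,  0.    ,  0.    ,  0.    ,  0.    ]), 'world_from_camera': array([[-0.0289, -0.9966,  0.0777,  0.5082],
       [-0.9991,  0.0264, -0.0334,  0.0378],
       [ 0.0312, -0.0786, -0.9964,  1.1219],
       [ 0.    ,  0.    ,  0.    ,  1.    ]])}
{'mtx': array([[374.3581,   0.    , 253.3799],
       [  0.    , 374.3581, 189.2972],
       [  0.    ,   0.    ,   1.    ]]), 'distortion': array([0.0391, 0.    , 0.    , 0.    , 0.    ]), 'world_from_camera': array([[-0.985 , -0.1263,  0.1173,  0.4381],
       [-0.1717,  0.659 , -0.7323,  0.854 ],
       [ 0.0152, -0.7414, -0.6709,  0.8364],
       [ 0.    ,  0.    ,  0.    ,  1.    ]])}
{'time': 0.1, 'q': array([-1.3615,  0.592 ,  0.0483,  1.6097, -0.0333,  0.9427, -0.0337]), 'dq': array([ 0.002 , -0.0027,  0.0008, -0.0032,  0.0004, -0.0007,  0.0005]), 'tau': array([  0.0052, -54.9996,   1.5533, -19.8825,   0.0097,   0.0038,
        -0.    ]), 'tool_pos': array([0.216 , 0.6913, 0.2303]), 'tool_rot': array([-0.4736, -3.1055,  0.0031]), 'ft_force': array([-0.6239,  0.1058, -0.805 ]), 'moment': array([-0.0628,  0.0148, -0.043 ]), 'finger_force': 0.0, 'finger_gap': 1.0002173117487902}
```

View pics/top0.png

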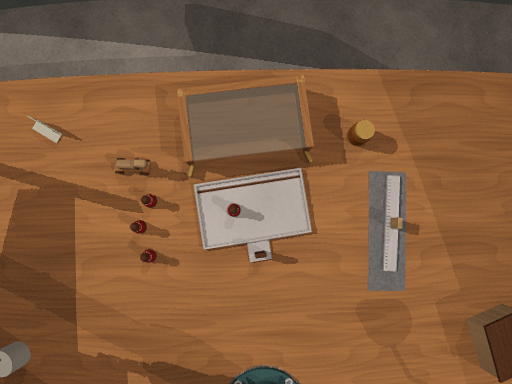

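View pics/side0.png

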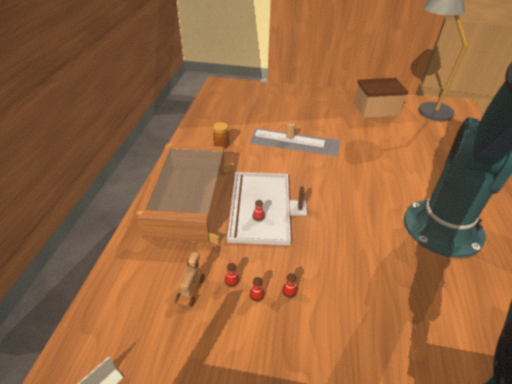

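```bash
cat > h.py <<'E'
from workcell import bot, imaging
import cv2,numpy as np
from scipy.spatial.transform import Rotation as R
np.set_printoptions(precision=4,suppress=True)
def rays(c,px):
    u=cv2.undistortPoints(np.asarray(px,float).reshape(-1,1,2),c['mtx'],c['distortion']).reshape(-1,2)
    return np.c_[u,np.ones(len(u))]
def plane(c,px,z):
    T=c['world_from_camera'];d=rays(c,px)@T[:3,:3].T;o=T[:3,3]
    return o+d*((z-o[2])/d[:,2])[:,None]
def cloud(c,d):
    v,u=np.mgrid[:384,:512];T=c['world_from_camera']
    return ((rays(c,np.c_[u.ravel(),v.ravel()])*d.reshape(-1,1))@T[:3,:3].T+T[:3,3]).reshape(384,512,3)
def shot(n,save=None):
    p,d=imaging.capture(n);c=imaging.get_calibration(n)
    if save: cv2.imwrite(f"pics/{save}.png",p[:,:,::-1])
    return p,d,c,cloud(c,d)
def redmask(p):
    h=cv2.cvtColor(p,cv2.COLOR_RGB2HSV)
    m=(((h[...,0]<5)|(h[...,0]>170))&(h[...,1]>150)&(h[...,2]>40)).astype(np.uint8)
    return m
def comps(m,amin):
    n,l,s,ce=cv2.connectedComponentsWithStats(m.astype(np.uint8))
    return [(l==i,s[i],ce[i]) for i in range(1,n) if s[i][4]>=amin]
def rect(P):
    (c,s,a)=cv2.minAreaRect((P[:,:2]*1000).astype(np.float32)); return np.array(c),np.array(s),a
def fwd(T=None):
    o=bot.get_obs();return o['tool_pos'],R.from_rotvec(o['tool_rot'])
E
python3 - <<'E'
from h import *
for n in("top","side"):
    f=np.load(f"{n}0.npz");p,d=f['p'],f['d'];c=imaging.get_calibration(n);W=cloud(c,d)
    print(n)
    for m,s,ce in comps(redmask(p),15):
        P=W[m&(d>0)]; print('red',s,ce,P.mean(0),P.min(0),P.max(0))
    h=cv2.cvtColor(p,cv2.COLOR_RGB2HSV)
    w=(h[...,1]<40)&(h[...,2]>130)
    for m,s,ce in comps(w,150):
        P=W[m&(d>0)]; print('white',s,ce,np.median(P,0) if len(P) else '',rect(P)if len(P) else '')
    hi=(W[...,2]>.088)&(W[...,2]<.106)&(d>0)
    for m,s,ce in comps(hi,80):
        P=W[m];print('hi',s,P.mean(0),rect(P))
E
```

```text
top
red [145 194  11  13  63] [151.3016 201.2222] [0.5754 0.2933 0.0236] [0.5628 0.2856 0.0084] [0.5958 0.3136 0.0459]
red [228 204  12  13  55] [233.9455 210.3818] [0.5442 0.0673 0.0367] [0.5295 0.0537 0.0163] [0.5619 0.0836 0.0757]
red [135 221  11  12  69] [140.8261 226.3623] [0.5077 0.3218 0.0281] [0.4923 0.3132 0.0105] [0.5226 0.3384 0.0589]
red [145 250  11  12  65] [150.4308 254.9538] [0.43   0.2962 0.0302] [0.4121 0.2877 0.0119] [0.4434 0.311  0.0642]
white [ 195  168  116   94 6670] [253.1076 211.7367] [0.5393 0.0124 0.0089] (array([523.5881,  13.7647]), array([234.2636, 297.1687]), 7.554673194885254)
white [ 383  175   17   97 1164] [391.1521 223.0275] [ 0.4939 -0.3737  0.0102] (array([ 498.3289, -376.7844]), array([ 44.0515, 273.8496]), 84.44122314453125)
hi [ 177   75  137   87 9339] [0.7834 0.0334 0.0962] (array([785.3869,  32.9034]), array([196.2329, 338.1533]), 5.306624889373779)
hi [133 159  14   9  90] [0.6707 0.308  0.0911] (array([671.5911, 308.1677]), array([34.4003, 20.909 ]), 87.67756652832031)
hi [  0 349  15  29 319] [0.1513 0.6841 0.0996] (array([149.0449, 68
[... 1143 characters left out ...]
ay([  21.3676, 1246.4557]), 0.08545877784490585)
hi [269  34 191  24 683] [ 0.2031 -1.1639  0.0971] (array([  224.0187, -1166.9196]), array([ 82.429 , 943.4403]), 85.56048583984375)
hi [462  54  50  10 193] [-0.3647 -1.0821  0.097 ] (array([ -364.3188, -1082.2783]), array([ 26.2334, 205.8881]), 84.02616119384766)
hi [358  81  50  18 162] [ 0.1467 -0.626   0.097 ] (array([ 163.5186, -629.9958]), array([103.0884, 206.9821]), 70.67582702636719)
hi [ 135  144   89   78 4867] [0.7816 0.0526 0.0942] (array([784.0385,  32.4457]), array([197.0948, 341.1971]), 5.104202747344971)
hi [429 197  50  27 262] [0.0209 0.0479 0.0969] (array([15.5212, 36.749 ]), array([ 56.0555, 127.6283]), 65.24028015136719)
```

```bash
cat >> h.py <<'E'
from scipy.optimize import least_squares
def dolls(views,z0=0.0):
    """approx centres from red comps, fixed-radius circle fit per view on body points; views: list of (p,d,c,W)"""
    out=[];p,d,c,W=views[0]
    for m,s,ce in comps(redmask(p),15):
        a=W[m&(d>0)].mean(0)[:2]; r=[]
        for (p_,d_,c_,W_) in views:
            for zz in [0.0]:
                near=(np.hypot(W_[...,0]-a[0],W_[...,1]-a[1])<.035)&(d_>0)
                top=W_[near][:,2].max() if near.any() else 0
                P=W_[near&(W_[...,2]>.03+(top>.073)*.008)]
                if len(P)<8: r.append([np.nan]*3);continue
                cam=c_['world_from_camera'][:2,3]
                f=least_squares(lambda x:np.minimum(np.hypot(*(P[:,:2]-x).T)-.012,0.02),a,loss='soft_l1',f_scale=.002).x
                tp=P[P[:,2]>top-.006][:,:2].mean(0)
                r.append([*f,*tp,top,len(P)])
        out.append((ce,r))
    return out
E
python3 - <<'E'
from h import *
V=[]
for n in("top","side"):
    f=np.load(f"{n}0.npz");c=imaging.get_calibration(n);V.append((f['p'],f['d'],c,cloud(c,f['d'])))
for ce,r in dolls(V): print(ce,*[np.array(x) for x in r])
p,d,c,W=V[0]
h=cv2.cvtColor(p,cv2.COLOR_RGB2HSV)
w=((h[...,1]<60)&(h[...,2]>100)).astype(np.uint8)
t=np.zeros_like(w);t[160:270,185:320]=w[160:270,185:320]
t=cv2.morphologyEx(t,cv2.MORPH_CLOSE,np.ones((9,9)))
t=cv2.morphologyEx(t,cv2.MORPH_OPEN,np.ones((35,35)))
cn=max(cv2.findContours(t,0,1)[0],key=cv2.contourArea)
print('tray',rect(plane(c,cn.reshape(-1,2),.014)))
# strip: dark pixels inside tray
di=((h[...,2]<110)&(t>0)); 
for m,s,ce in comps(di,20): print('dark',s,ce)
for n,(p,d,c,W) in zip("ts",V):
    P=W[(d>0)&(W[...,2]>.068)&(W[...,2]<.09)&(W[...,0]>.38)&(W[...,0]<.46)&(abs(W[...,1])<.06)];print(n,'post',len(P),P.mean(0),rect(P))
    P=W[(d>0)&(W[...,2]>.055)&(W[...,2]<.08)&(W[...,0]>.38)&(W[...,0]<.6)&(W[...,1]<-.33)&(W[...,1]>-.45)];print(n,'block',len(P),P.mean(0),rect(P))
    h=cv2.cvtColor(p,cv2.COLOR_RGB2HSV)
    for nm,m in(('gray',(h[...,1]<70)&(h[...,2]>60)&(h[...,2]<150)),('white',(h[...,1]<50)&(h[...,2]>165))):
        m=m&(W[...,0]>.25)&(W[...,0]<.75)&(W[...,1]<-.28)&(W[...,1]>-.5)
        for k,s,ce in comps(m,150):
            cn=max(cv2.findContours(k.astype(np.uint8),0,1)[0],key=cv2.contourArea)
            print(n,nm,s,rect(plane(c,cn.reshape(-1,2),0 if nm=='gray' else .01)))
pc=V[0][0]; cv2.imwrite('pics/c1.png',cv2.resize(pc[155:275,180:420,::-1],None,fx=3.3,fy=3.3,interpolation=cv2.INTER_CUBIC))
E
```

```text
[151.3016 201.2222] [ 0.576   0.2899  0.5794  0.3001  0.0731 71.    ] [  0.5788   0.2999   0.5785   0.3029   0.0708 129.    ]
[233.9455 210.3818] [ 0.5479  0.0703  0.5478  0.0706  0.08   75.    ] [ 0.5469  0.068   0.5464  0.0728  0.0762 98.    ]
[140.8261 226.3623] [ 0.5071  0.3327  0.5066  0.3307  0.0725 98.    ] [  0.5081   0.3298   0.5077   0.3332   0.0698 135.    ]
[150.4308 254.9538] [  0.4281   0.306    0.4279   0.3052   0.0716 102.    ] [  0.4276   0.3042   0.4276   0.3077   0.0701 132.    ]
tray (array([557.3923, -37.6391]), array([182.8427, 176.9647]), 88.52450561523438)
dark [239 175  61  12 118] [269.4746 180.5085]
t post 57 [0.4274 0.0025 0.0821] (array([426.8274,   2.85  ]), array([11.7834, 28.663 ]), 6.778681755065918)
t block 81 [ 0.4963 -0.3736  0.0678] (array([ 496.1492, -374.5989]), array([16.2458, 27.0852]), 87.19957733154297)
t gray [ 368  171   38  120 3121] (array([ 475.7873, -364.4878]), array([108.5174, 338.179 ]), 86.86502838134766)
t white [386 176  14  43 456] (array([ 570.1389, -381.6944]), array([ 35.9626, 121.6412]), 84.72111511230469)
t white [384 227  14  44 467] (array([ 424.1027, -368.3133]), array([ 35.5238, 121.1752]), 84.45643615722656)
s post 39 [0.4266 0.0076 0.0783] (array([425.8754,   5.1546]), array([11.7633, 29.8285]), 6.946887016296387)
s block 37 [ 0.4964 -0.3707  0.0638] (array([ 496.2975, -371.9559]), array([16.1815, 28.8966]), 82.2163314819336)
s gray [251 135  88  20 608] (array([ 475.2588, -358.4717]), array([ 97.4731, 333.5796]), 88.7811050415039)
s white [255 129  70  19 524] (array([ 498.6008, -368.7361]), array([ 56.0831, 272.5852]), 84.96086120605469)
```

View pics/c1.png

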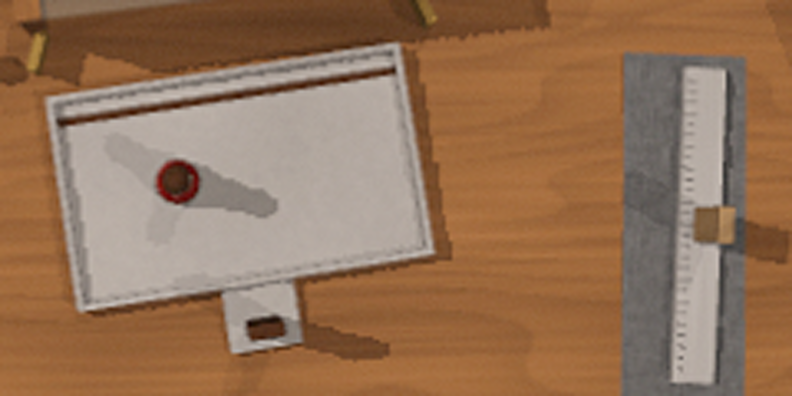

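```bash
python3 - <<'E'
from h import *
c=imaging.get_calibration('top')
q=np.array([(46,98),(399,44),(434,252),(82,310)])/3.3+[180,155]-.35
P=plane(c,q,.016)*1000;print(P[:,:2],P.mean(0))
e=lambda a,b:(np.linalg.norm(P[b]-P[a]),np.degrees(np.arctan2(*(P[b]-P[a])[[1,0]])))
print(e(1,0),e(2,3),e(3,0),e(2,1))
s=np.array([(60,124),(395,71)])/3.3+[180,155]-.35
print('strip near edge',plane(c,s,.008)*1000)
# case mouth: hi points
f=np.load('top0.npz');W=cloud(c,f['d'])
m=(W[...,2]>.088)&(W[...,2]<.106)&(f['d']>0);m[:, :170]=0
P=W[m&(W[...,0]>.6)];hull=cv2.convexHull((P[:,:2]*1000).astype(np.float32));print(cv2.approxPolyDP(hull,12,True).reshape(-1,2))
E
```

```text
[[ 619.5731  177.3519]
 [ 657.6003 -119.9141]
 [ 482.0573 -142.9058]
 [ 442.8542  150.906 ]] [550.5212  16.3595  16.    ]
(np.float64(299.6883846026405), np.float64(97.28986320544476)) (np.float64(296.41566496691), np.float64(97.60003556077957)) (np.float64(178.68672735192962), np.float64(8.511119270612586)) (np.float64(177.04228825018413), np.float64(7.461821498978425))
strip near edge [[ 598.1397  166.9407    8.    ]
 [ 635.6913 -116.7492    8.    ]]
[[ 753.8802 -311.9069]
 [ 896.4975 -125.6185]
 [ 852.3408  207.6287]
 [ 672.6932  188.7905]
 [ 724.4027 -285.5219]]
```

```bash
cat >> h.py <<'E'
def plan(wps,start=None):
    """wps: (x,y,z,yawdeg of tool y). prints scaled numbers per call"""
    if start is None:
        o=bot.get_obs();p=o['tool_pos'].copy();Y=R.from_rotvec(o['tool_rot']).as_matrix()[:,1];yaw=np.degrees(np.arctan2(Y[1],Y[0]))
        print('from',p,yaw,'zaxis',R.from_rotvec(o['tool_rot']).as_matrix()[:,2],'t',o['time'])
    else: p=np.array(start[:3],float);yaw=start[3]
    for w in wps:
        s,c=np.sin(np.radians(yaw)),np.cos(np.radians(yaw))
        M=np.array([[-s,c,0],[c,s,0],[0,0,-1.]])  # cols: tool x,y,z
        D=np.round(M.T@(np.array(w[:3])-p)/.4,3); dr=np.round(-((w[3]-yaw+180)%360-180)/45,3)
        dist=np.linalg.norm(D)*.4
        print(w,'->',D.tolist(),'drz',dr,'rows>=',int(np.ceil(max(dist/.05,abs(dr)*45/8.59))))
        p=p+M@D*.4; yaw-=dr*45
E
python3 - <<'E'
from h import *
ty=7.5
plan([(.30,.60,.23,40),(.45,.45,.23,7.5),(.5785,.30,.18,ty),(.5785,.30,.031,ty),(.5785,.30,.16,ty)])
E
```

```text
from [0.216  0.6913 0.2303] 72.65645673790748 zaxis [-0.0005 -0.0019 -1.    ] t 0.1
(0.3, 0.6, 0.23, 40) -> [-0.269, -0.155, 0.001] drz 0.726 rows>= 4
(0.45, 0.45, 0.23, 7.5) -> [-0.528, 0.046, -0.0] drz 0.722 rows>= 5
(0.5785, 0.3, 0.18, 7.5) -> [-0.414, 0.27, 0.125] drz -0.0 rows>= 5
(0.5785, 0.3, 0.031, 7.5) -> [0.0, -0.0, 0.372] drz -0.0 rows>= 3
(0.5785, 0.3, 0.16, 7.5) -> [0.0, -0.0, -0.322] drz -0.0 rows>= 3
```

Request:
move_arm:
  series:
    - {"delta_pos": [-0.269,-0.155,0],"dr": [0,0,0.726]}
    - {"delta_pos": [-0.269,-0.155,0],"dr": [0,0,0.726]}
    - {"delta_pos": [-0.269,-0.155,0],"dr": [0,0,0.726]}
    - {"delta_pos": [-0.269,-0.155,0],"dr": [0,0,0.726]}
    - {"delta_pos": [-0.269,-0.155,0],"dr": [0,0,0.726]}
  fingers: 0.55

```text
time: 0.6
tool_pos: [0.3012, 0.5996, 0.231]
tool_rot: [1.331, 2.845, -0.002]
ft_force: [0.6, 0.0, -0.2]
finger_gap: 0.553
finger_force: 0.0
```

Request:
move_arm:
  series:
    - {"delta_pos": [-0.528,0.046,0],"dr": [0,0,0.722]}
    - {"delta_pos": [-0.528,0.046,0],"dr": [0,0,0.722]}
    - {"delta_pos": [-0.528,0.046,0],"dr": [0,0,0.722]}
    - {"delta_pos": [-0.528,0.046,0],"dr": [0,0,0.722]}
    - {"delta_pos": [-0.528,0.046,0],"dr": [0,0,0.722]}

```text
time: 1.1
tool_pos: [0.4551, 0.445, 0.2315]
tool_rot: [2.076, 2.351, -0.001]
ft_force: [0.7, -0.1, -0.3]
finger_gap: 0.549
finger_force: 0.0
```

Request:
move_arm:
  series:
    - {"delta_pos": [-0.414,0.27,0.125],"dr": [0,0,0]}
    - {"delta_pos": [-0.414,0.27,0.125],"dr": [0,0,0]}
    - {"delta_pos": [-0.414,0.27,0.125],"dr": [0,0,0]}
    - {"delta_pos": [-0.414,0.27,0.125],"dr": [0,0,0]}
    - {"delta_pos": [-0.414,0.27,0.125],"dr": [0,0,0]}

```text
time: 1.6
tool_pos: [0.5829, 0.2928, 0.18]
tool_rot: [2.076, 2.351, -0.005]
ft_force: [-0.0, -0.8, 0.6]
finger_gap: 0.554
finger_force: 0.0
```

```bash
python3 - <<'E'
from h import *
V=[shot("top"),shot("side","s1")]
for ce,r in dolls(V): print(ce,*[np.array(x) for x in r])
plan([(.5785,.30,.031,7.5),(.5785,.30,.16,7.5)])
E
```

```text
[151.1905 201.254 ] [   0.5675    0.2782    0.5444    0.2838    0.5877 1965.    ] [   0.5605    0.3057    0.5436    0.288     0.5845 1865.    ]
[233.9811 210.6038] [ 0.5474  0.0704  0.5464  0.0702  0.0802 78.    ] [ 0.549   0.0704  0.5389  0.0704  0.0738 30.    ]
[140.7826 226.1449] [  0.5141   0.3076   0.4953   0.2919   0.6244 304.    ] [   0.5148    0.3099    0.4911    0.2936    0.626  2993.    ]
[150.5692 255.    ] [  0.4336   0.2793   0.4156   0.2667   0.7113 431.    ] [   0.4384    0.2881    0.417     0.2821    0.6836 2784.    ]
from [0.5794 0.2995 0.1805] 7.4682340207551805 zaxis [-0.001  -0.0007 -1.    ] t 1.7
(0.5785, 0.3, 0.031, 7.5) -> [0.001, -0.002, 0.374] drz -0.001 rows>= 3
(0.5785, 0.3, 0.16, 7.5) -> [0.0, -0.0, -0.323] drz 0.0 rows>= 3
```

View pics/s1.png

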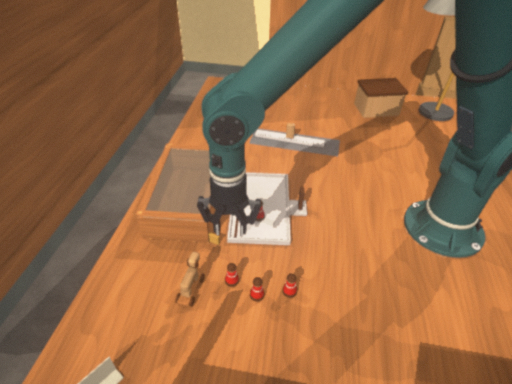

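Request:
move_arm:
  series:
    - {"delta_pos": [0.001,-0.002,0.12],"dr": [0,0,0]}
    - {"delta_pos": [0.001,-0.002,0.24],"dr": [0,0,0]}
    - {"delta_pos": [0.001,-0.002,0.34],"dr": [0,0,0]}
    - {"delta_pos": [0.001,-0.002,0.374],"dr": [0,0,0]}
    - {"delta_pos": [0.001,-0.002,0.374],"dr": [0,0,0]}

```text
time: 2.2
tool_pos: [0.5754, 0.303, 0.0299]
tool_rot: [-2.065, -2.364, 0.005]
ft_force: [0.6, 0.1, 1.0]
finger_gap: 0.552
finger_force: 0.0
```

Request:
move_arm:
  series:
    - {"delta_pos": [0,0,0],"dr": [0,0,0]}
    - {"delta_pos": [0,0,0],"dr": [0,0,0]}
    - {"delta_pos": [0,0,0],"dr": [0,0,0]}
    - {"delta_pos": [0,0,0],"dr": [0,0,0]}
    - {"delta_pos": [0,0,0],"dr": [0,0,0]}
  fingers: 0.1

```text
time: 2.7
tool_pos: [0.5796, 0.3021, 0.034]
tool_rot: [2.071, 2.361, 0.006]
ft_force: [-1.0, 0.8, 7.4]
finger_gap: 0.262
finger_force: 59.2
```

Request:
move_arm:
  series:
    - {"delta_pos": [0,0,-0.06],"dr": [0,0,0]}
    - {"delta_pos": [0,0,-0.15],"dr": [0,0,0]}
    - {"delta_pos": [0,0,-0.25],"dr": [0,0,0]}
    - {"delta_pos": [0,0,-0.323],"dr": [0,0,0]}
    - {"delta_pos": [0,0,-0.323],"dr": [0,0,0]}

```text
time: 3.2
tool_pos: [0.5814, 0.3019, 0.1664]
tool_rot: [2.07, 2.359, 0.015]
ft_force: [0.7, 0.7, -0.4]
finger_gap: 0.261
finger_force: 58.9
```

```bash
python3 - <<'E'
from h import *
s,t=shot("side","s2"),shot("top")
plan([(.572,.11,.16,7.5),(.567,-.0812,.14,7.5),(.567,-.0812,.040,7.5),(.567,-.0812,.15,7.5)])
print(bot.get_obs()['finger_gap'],bot.get_obs()['finger_force'])
for n,(p,d,c,W) in zip("st",(s,t)):
    for m,st,ce in comps(redmask(p),15):
        P=W[m&(d>0)]; print(n,ce,P.mean(0))
E
```

```text
from [0.5782 0.301  0.1619] 7.493705906252108 zaxis [ 0.0013  0.0011 -1.    ] t 3.3
(0.572, 0.11, 0.16, 7.5) -> [-0.471, -0.078, 0.005] drz -0.0 rows>= 4
(0.567, -0.0812, 0.14, 7.5) -> [-0.473, -0.074, 0.05] drz -0.0 rows>= 4
(0.567, -0.0812, 0.04, 7.5) -> [0.0, -0.0, 0.25] drz -0.0 rows>= 2
(0.567, -0.0812, 0.15, 7.5) -> [0.0, -0.0, -0.275] drz -0.0 rows>= 3
0.2626713616154358 58.873854875564575
s [260.4737 214.6316] [0.5389 0.0806 0.0296]
s [228.9375 239.0938] [0.5798 0.3097 0.1744]
s [229.2473 246.1828] [0.5787 0.3133 0.1536]
s [290.4583 284.4167] [0.4269 0.3146 0.0423]
s [256.5258 292.8144] [0.5068 0.3429 0.0261]
s [289.2933 290.32  ] [0.4278 0.318  0.0214]
t [140.2468 197.2727] [0.5775 0.2887 0.1585]
t [234.14 210.84] [0.5427 0.0669 0.0369]
t [140.9155 226.1831] [0.5082 0.3216 0.0282]
t [150.5455 254.9091] [0.43   0.296  0.0287]
```

Request:
move_arm:
  series:
    - {"delta_pos": [-0.1,-0.016,0.005],"dr": [0,0,0]}
    - {"delta_pos": [-0.22,-0.036,0.005],"dr": [0,0,0]}
    - {"delta_pos": [-0.34,-0.056,0.005],"dr": [0,0,0]}
    - {"delta_pos": [-0.44,-0.073,0.005],"dr": [0,0,0]}
    - {"delta_pos": [-0.471,-0.078,0.005],"dr": [0,0,0]}

```text
time: 3.8
tool_pos: [0.5695, 0.103, 0.1575]
tool_rot: [-2.081, -2.353, 0.009]
ft_force: [-0.3, 0.0, 0.2]
finger_gap: 0.264
finger_force: 58.9
```

Request:
move_arm:
  series:
    - {"delta_pos": [-0.1,-0.016,0.01],"dr": [0,0,0]}
    - {"delta_pos": [-0.22,-0.036,0.02],"dr": [0,0,0]}
    - {"delta_pos": [-0.34,-0.056,0.03],"dr": [0,0,0]}
    - {"delta_pos": [-0.44,-0.07,0.05],"dr": [0,0,0]}
    - {"delta_pos": [-0.473,-0.074,0.05],"dr": [0,0,0]}

```text
time: 4.3
tool_pos: [0.5647, -0.0868, 0.1371]
tool_rot: [-2.079, -2.354, 0.007]
ft_force: [-0.5, -0.8, -0.6]
finger_gap: 0.262
finger_force: 58.8
```

Request:
move_arm:
  series:
    - {"delta_pos": [0,0,0],"dr": [0,0,0]}
    - {"delta_pos": [0,0,0.07],"dr": [0,0,0]}
    - {"delta_pos": [0,0,0.14],"dr": [0,0,0]}
    - {"delta_pos": [0,0,0.2],"dr": [0,0,0]}
    - {"delta_pos": [0,0,0.23],"dr": [0,0,0]}

```text
time: 4.8
tool_pos: [0.566, -0.0775, 0.0446]
tool_rot: [-2.063, -2.363, 0.001]
ft_force: [-0.8, 0.4, -0.9]
finger_gap: 0.264
finger_force: 58.9
```

Request:
move_arm:
  series:
    - {"delta_pos": [0,0,0.004],"dr": [0,0,0]}
    - {"delta_pos": [0,0,0.008],"dr": [0,0,0]}
    - {"delta_pos": [0,0,0.012],"dr": [0,0,0]}
    - {"delta_pos": [0,0,0.015],"dr": [0,0,0]}
    - {"delta_pos": [0,0,0.015],"dr": [0,0,0]}

```text
time: 5.3
tool_pos: [0.5679, -0.0813, 0.042]
tool_rot: [2.071, 2.361, 0.002]
ft_force: [0.2, 0.5, 3.2]
finger_gap: 0.261
finger_force: 59.1
```

```bash
python3 - <<'E'
from h import *
s=shot("side","s3");o=bot.get_obs();print(o['tool_pos'],o['ft_force'])
p,d,c,W=s
for m,st,ce in comps(redmask(p),10):
        P=W[m&(d>0)]; print(ce,P.mean(0),P[:,2].min(),P[:,2].max())
E
```

```text
[ 0.5679 -0.0813  0.042 ] [-0.1475  1.2088  4.0034]
[259.9429 180.1857] [ 0.5647 -0.0703  0.0335] 0.01710524157798121 0.05446189464964202
[258.5    208.6667] [0.5459 0.0776 0.0506] 0.044842220262582 0.055798022798296265
[258.2167 214.9   ] [0.5455 0.0816 0.0281] 0.01847147548455863 0.044461363312626734
[290.0909 284.2727] [0.4279 0.3144 0.0424] 0.037288116629039636 0.04747130115733611
[289.2    290.3467] [0.4283 0.3179 0.0208] 0.01048107668585796 0.03192278955408645
[256.4688 292.7708] [0.5069 0.3429 0.0261] 0.010231911928917703 0.045564491586425615
```

Request:
move_arm:
  series:
    - {"delta_pos": [0,0,0],"dr": [0,0,0]}
    - {"delta_pos": [0,0,0],"dr": [0,0,0]}
    - {"delta_pos": [0,0,0],"dr": [0,0,0]}
  fingers: 0.5

```text
time: 5.65
tool_pos: [0.5669, -0.0815, 0.0409]
tool_rot: [2.072, 2.362, -0.0]
ft_force: [0.5, 0.2, -0.1]
finger_gap: 0.497
finger_force: 0.0
```

Request:
move_arm:
  series:
    - {"delta_pos": [0,0,-0.05],"dr": [0,0,0]}
    - {"delta_pos": [0,0,-0.15],"dr": [0,0,0]}
    - {"delta_pos": [0,0,-0.27],"dr": [0,0,0]}
    - {"delta_pos": [0,0,-0.27],"dr": [0,0,0]}
    - {"delta_pos": [0,0,-0.27],"dr": [0,0,0]}

```text
time: 6.15
tool_pos: [0.5677, -0.0814, 0.1501]
tool_rot: [2.07, 2.36, 0.003]
ft_force: [0.2, -0.3, -1.6]
finger_gap: 0.503
finger_force: 0.0
```

```bash
python3 - <<'E'
from h import *
s=shot("side")
p,d,c,W=s
for m,st,ce in comps(redmask(p),10):
        P=W[m&(d>0)]; print(ce,P.mean(0),P[:,2].min(),P[:,2].max())
plan([(.537,.125,.15,7.5),(.5075,.331,.15,7.5),(.5075,.331,.032,7.5),(.5075,.331,.16,7.5),(.54,.13,.16,7.5),(.5599,-.0267,.05,7.5)])
E
```

```text
[259.7538 180.0462] [ 0.5653 -0.07    0.0343] 0.017628666810666105 0.05525931430329123
[258.5    208.6667] [0.5462 0.0773 0.0503] 0.04467892041618382 0.05495028072016672
[258.3393 214.9107] [0.5452 0.0814 0.028 ] 0.018545942430995832 0.039720414529899606
[290.28 284.36] [0.4274 0.3144 0.0421] 0.03681908605340323 0.04588566021532969
[289.2987 290.3506] [0.428  0.3182 0.0214] 0.008396146041490637 0.03228185609486689
[256.2188 292.75  ] [0.5075 0.3429 0.0261] 0.010135842981225385 0.04642810430890454
from [ 0.5666 -0.0811  0.1487] 7.502829557933592 zaxis [-0.0003  0.0003 -1.    ] t 6.2
(0.537, 0.125, 0.15, 7.5) -> [0.521, -0.006, -0.003] drz 0.0 rows>= 5
(0.5075, 0.331, 0.15, 7.5) -> [0.52, -0.006, -0.0] drz 0.0 rows>= 5
(0.5075, 0.331, 0.032, 7.5) -> [-0.0, 0.0, 0.295] drz 0.0 rows>= 3
(0.5075, 0.331, 0.16, 7.5) -> [-0.0, 0.0, -0.32] drz 0.0 rows>= 3
(0.54, 0.13, 0.16, 7.5) -> [-0.509, 0.015, -0.0] drz 0.0 rows>= 5
(0.5599, -0.0267, 0.05, 7.5) -> [-0.395, -0.002, 0.275] drz 0.0 rows>= 4
```

Request:
move_arm:
  series:
    - {"delta_pos": [0.11,-0.001,0],"dr": [0,0,0]}
    - {"delta_pos": [0.23,-0.002,0],"dr": [0,0,0]}
    - {"delta_pos": [0.35,-0.004,0],"dr": [0,0,0]}
    - {"delta_pos": [0.47,-0.006,-0.003],"dr": [0,0,0]}
    - {"delta_pos": [0.521,-0.006,-0.003],"dr": [0,0,0]}

```text
time: 6.7
tool_pos: [0.5347, 0.1307, 0.1479]
tool_rot: [-2.06, -2.366, 0.003]
ft_force: [0.3, 0.6, -0.4]
finger_gap: 0.5
finger_force: 0.0
```

Request:
move_arm:
  series:
    - {"delta_pos": [0.11,-0.001,0],"dr": [0,0,0]}
    - {"delta_pos": [0.23,-0.002,0],"dr": [0,0,0]}
    - {"delta_pos": [0.35,-0.004,0],"dr": [0,0,0]}
    - {"delta_pos": [0.47,-0.006,0],"dr": [0,0,0]}
    - {"delta_pos": [0.52,-0.006,0],"dr": [0,0,0]}

```text
time: 7.2
tool_pos: [0.5048, 0.3369, 0.1478]
tool_rot: [-2.06, -2.367, 0.003]
ft_force: [-1.0, -0.4, -0.6]
finger_gap: 0.5
finger_force: 0.0
```

```bash
python3 - <<'E'
from h import *
s=shot("side");s=shot("side");s=shot("side")
p,d,c,W=s
for m,st,ce in comps(redmask(p),10):
        P=W[m&(d>0)]; print(ce,P.mean(0))
plan([(.5075,.331,.032,7.5)])
E
```

```text
[290.1667 284.4167] [0.4276 0.3146 0.042 ]
[289.2785 290.3544] [0.4279 0.318  0.0212]
[256.5938 292.7396] [0.5067 0.3427 0.0263]
from [0.5065 0.3316 0.1483] 7.685026330040606 zaxis [-0.0025 -0.002  -1.    ] t 7.35
(0.5075, 0.331, 0.032, 7.5) -> [-0.002, 0.002, 0.291] drz 0.004 rows>= 3
```

Request:
move_arm:
  series:
    - {"delta_pos": [0,0,0.1],"dr": [0,0,0]}
    - {"delta_pos": [0,0.001,0.2],"dr": [0,0,0]}
    - {"delta_pos": [0,0.001,0.27],"dr": [0,0,0]}
    - {"delta_pos": [0,0.001,0.291],"dr": [0,0,0]}
    - {"delta_pos": [0,0.001,0.291],"dr": [0,0,0]}

```text
time: 7.85
tool_pos: [0.508, 0.3277, 0.0324]
tool_rot: [2.075, 2.358, -0.007]
ft_force: [-0.5, -0.1, 0.7]
finger_gap: 0.498
finger_force: 0.0
```

Request:
move_arm:
  series:
    - {"delta_pos": [0,0,0],"dr": [0,0,0]}
    - {"delta_pos": [0,0,0],"dr": [0,0,0]}
    - {"delta_pos": [0,0,0],"dr": [0,0,0]}
    - {"delta_pos": [0,0,0],"dr": [0,0,0]}
    - {"delta_pos": [0,0,0],"dr": [0,0,0]}
  fingers: 0.1

```text
time: 8.35
tool_pos: [0.5092, 0.3313, 0.0351]
tool_rot: [2.071, 2.361, 0.003]
ft_force: [-0.2, -0.5, 6.7]
finger_gap: 0.265
finger_force: 58.9
```

Request:
move_arm:
  series:
    - {"delta_pos": [0,0,-0.06],"dr": [0,0,0]}
    - {"delta_pos": [0,0,-0.15],"dr": [0,0,0]}
    - {"delta_pos": [0,0,-0.25],"dr": [0,0,0]}
    - {"delta_pos": [0,0,-0.32],"dr": [0,0,0]}
    - {"delta_pos": [0,0,-0.32],"dr": [0,0,0]}

```text
time: 8.85
tool_pos: [0.5109, 0.3325, 0.1661]
tool_rot: [2.07, 2.36, 0.014]
ft_force: [1.3, 0.0, -0.4]
finger_gap: 0.264
finger_force: 58.8
```

Request:
move_arm:
  series:
    - {"delta_pos": [-0.1,0.003,0],"dr": [0,0,0]}
    - {"delta_pos": [-0.22,0.006,0],"dr": [0,0,0]}
    - {"delta_pos": [-0.34,0.01,0],"dr": [0,0,0]}
    - {"delta_pos": [-0.46,0.014,0],"dr": [0,0,0]}
    - {"delta_pos": [-0.509,0.015,0],"dr": [0,0,0]}

```text
time: 9.35
tool_pos: [0.5404, 0.1235, 0.1612]
tool_rot: [2.079, 2.354, -0.005]
ft_force: [0.4, -0.8, -1.1]
finger_gap: 0.261
finger_force: 58.8
```

Request:
move_arm:
  series:
    - {"delta_pos": [-0.1,-0.001,0],"dr": [0,0,0]}
    - {"delta_pos": [-0.22,-0.001,0],"dr": [0,0,0]}
    - {"delta_pos": [-0.34,-0.002,0],"dr": [0,0,0]}
    - {"delta_pos": [-0.395,-0.002,0],"dr": [0,0,0]}
    - {"delta_pos": [-0.395,-0.002,0],"dr": [0,0,0]}

```text
time: 9.85
tool_pos: [0.5601, -0.0324, 0.1613]
tool_rot: [2.08, 2.353, -0.004]
ft_force: [-0.2, 0.4, -0.4]
finger_gap: 0.265
finger_force: 58.8
```

```bash
python3 - <<'E'
from h import *
s=shot("side");s=shot("side")
p,d,c,W=s
for m,st,ce in comps(redmask(p),10):
        P=W[m&(d>0)]; print(ce,P.mean(0))
plan([(.5599,-.0267,.048,7.5)])
E
```

```text
[261.     156.8947] [ 0.5571 -0.0188  0.1688]
[260.6562 163.6406] [ 0.5569 -0.0145  0.147 ]
[259.8333 180.1818] [ 0.5652 -0.07    0.0338]
[258.5    208.6667] [0.5459 0.077  0.05  ]
[258.1818 214.9455] [0.5457 0.0812 0.0276]
[290.0476 284.4762] [0.4279 0.3153 0.0427]
[289.32   290.3867] [0.4278 0.3182 0.0214]
from [ 0.5599 -0.0269  0.161 ] 7.4346000224080155 zaxis [-0.0017  0.0005 -1.    ] t 9.95
(0.5599, -0.0267, 0.048, 7.5) -> [0.0, 0.0, 0.282] drz -0.001 rows>= 3
```

```bash
python3 - <<'E'
from h import *
plan([(.5599,-.0267,.15,7.5),(.50,.15,.15,7.5),(.428,.305,.15,7.5),(.428,.305,.032,7.5),(.428,.305,.165,7.5),(.49,.20,.165,7.5),(.5403,.1220,.16,7.5)],start=(.5599,-.0267,.042,7.5))
E
```

```text
(0.5599, -0.0267, 0.15, 7.5) -> [0.0, 0.0, -0.27] drz -0.0 rows>= 3
(0.5, 0.15, 0.15, 7.5) -> [0.458, -0.091, 0.0] drz -0.0 rows>= 4
(0.428, 0.305, 0.15, 7.5) -> [0.407, -0.128, 0.0] drz -0.0 rows>= 4
(0.428, 0.305, 0.032, 7.5) -> [0.0, 0.0, 0.295] drz -0.0 rows>= 3
(0.428, 0.305, 0.165, 7.5) -> [0.0, 0.0, -0.332] drz -0.0 rows>= 3
(0.49, 0.2, 0.165, 7.5) -> [-0.28, 0.12, -0.0] drz -0.0 rows>= 3
(0.5403, 0.122, 0.16, 7.5) -> [-0.21, 0.099, 0.012] drz -0.0 rows>= 2
```

Request:
move_arm:
  series:
    - {"delta_pos": [0,0,0.08],"dr": [0,0,0]}
    - {"delta_pos": [0,0,0.16],"dr": [0,0,0]}
    - {"delta_pos": [0,0,0.22],"dr": [0,0,0]}
    - {"delta_pos": [0,0,0.26],"dr": [0,0,0]}
    - {"delta_pos": [0,0,0.28],"dr": [0,0,0]}

```text
time: 10.45
tool_pos: [0.5593, -0.0242, 0.0477]
tool_rot: [-2.065, -2.363, 0.002]
ft_force: [-0.0, 0.4, -0.7]
finger_gap: 0.262
finger_force: 58.9
```

Request:
move_arm:
  series:
    - {"delta_pos": [0,0,0.004],"dr": [0,0,0]}
    - {"delta_pos": [0,0,0.008],"dr": [0,0,0]}
    - {"delta_pos": [0,0,0.012],"dr": [0,0,0]}
    - {"delta_pos": [0,0,0.015],"dr": [0,0,0]}
    - {"delta_pos": [0,0,0.015],"dr": [0,0,0]}

```text
time: 10.95
tool_pos: [0.5609, -0.0269, 0.0441]
tool_rot: [2.071, 2.361, 0.001]
ft_force: [-0.0, -0.6, 0.0]
finger_gap: 0.261
finger_force: 58.9
```

Request:
move_arm:
  series:
    - {"delta_pos": [0,0,0.003],"dr": [0,0,0]}
    - {"delta_pos": [0,0,0.003],"dr": [0,0,0]}
    - {"delta_pos": [0,0,0.003],"dr": [0,0,0]}

```text
time: 11.25
tool_pos: [0.561, -0.0271, 0.0431]
tool_rot: [2.071, 2.361, 0.001]
ft_force: [-1.0, 0.6, 4.9]
finger_gap: 0.26
finger_force: 59.3
```

Contact (4.9 N). Release and go to the last doll.

Request:
move_arm:
  series:
    - {"delta_pos": [0,0,0],"dr": [0,0,0]}
    - {"delta_pos": [0,0,0],"dr": [0,0,0]}
    - {"delta_pos": [0,0,0],"dr": [0,0,0]}
  fingers: 0.5

```text
time: 11.55
tool_pos: [0.5605, -0.0269, 0.0423]
tool_rot: [-2.071, -2.362, 0.0]
ft_force: [-0.9, 0.6, -0.3]
finger_gap: 0.498
finger_force: 0.0
```

Request:
move_arm:
  series:
    - {"delta_pos": [0,0,-0.05],"dr": [0,0,0]}
    - {"delta_pos": [0,0,-0.15],"dr": [0,0,0]}
    - {"delta_pos": [0,0,-0.27],"dr": [0,0,0]}
    - {"delta_pos": [0,0,-0.27],"dr": [0,0,0]}
    - {"delta_pos": [0,0,-0.27],"dr": [0,0,0]}

```text
time: 12.05
tool_pos: [0.5613, -0.0268, 0.1517]
tool_rot: [2.07, 2.361, 0.003]
ft_force: [0.1, 0.6, -1.0]
finger_gap: 0.497
finger_force: 0.0
```

Request:
move_arm:
  series:
    - {"delta_pos": [0.1,-0.02,0],"dr": [0,0,0]}
    - {"delta_pos": [0.22,-0.043,0],"dr": [0,0,0]}
    - {"delta_pos": [0.34,-0.067,0],"dr": [0,0,0]}
    - {"delta_pos": [0.458,-0.091,0],"dr": [0,0,0]}
    - {"delta_pos": [0.458,-0.091,0],"dr": [0,0,0]}

```text
time: 12.55
tool_pos: [0.4962, 0.1583, 0.1483]
tool_rot: [-2.051, -2.371, 0.004]
ft_force: [0.4, -0.5, 0.1]
finger_gap: 0.493
finger_force: 0.0
```

Request:
move_arm:
  series:
    - {"delta_pos": [0.1,-0.03,0],"dr": [0,0,0]}
    - {"delta_pos": [0.22,-0.07,0],"dr": [0,0,0]}
    - {"delta_pos": [0.34,-0.107,0],"dr": [0,0,0]}
    - {"delta_pos": [0.407,-0.128,0],"dr": [0,0,0]}
    - {"delta_pos": [0.407,-0.128,0],"dr": [0,0,0]}

```text
time: 13.05
tool_pos: [0.4252, 0.3093, 0.1487]
tool_rot: [-2.059, -2.369, 0.004]
ft_force: [0.0, 0.1, 0.7]
finger_gap: 0.501
finger_force: 0.0
```

```bash
python3 - <<'E'
from h import *
s=shot("side");s=shot("side");s=shot("side")
p,d,c,W=s
for m,st,ce in comps(redmask(p),10):
        P=W[m&(d>0)]; print(ce,P.mean(0))
plan([(.428,.305,.032,7.5)])
E
```

```text
[259.1  176.85] [ 0.5684 -0.0725  0.0456]
[259.4 187.2] [ 0.5586 -0.0179  0.0498]
[259.     193.2885] [ 0.5585 -0.0125  0.0287]
[258.5    208.6667] [0.5459 0.0775 0.0505]
[258.3167 214.9   ] [0.5452 0.0818 0.0283]
[290.0476 284.4286] [0.4279 0.3149 0.0423]
[289.1519 290.3544] [0.428  0.3181 0.021 ]
from [0.4285 0.3031 0.1495] 7.43492443758758 zaxis [-0.0013 -0.0023 -1.    ] t 13.2
(0.428, 0.305, 0.032, 7.5) -> [0.005, -0.001, 0.294] drz -0.001 rows>= 3
```

Request:
move_arm:
  series:
    - {"delta_pos": [0.003,0,0.1],"dr": [0,0,0]}
    - {"delta_pos": [0.004,0,0.2],"dr": [0,0,0]}
    - {"delta_pos": [0.004,0,0.27],"dr": [0,0,0]}
    - {"delta_pos": [0.004,0,0.294],"dr": [0,0,0]}
    - {"delta_pos": [0.004,0,0.294],"dr": [0,0,0]}

```text
time: 13.7
tool_pos: [0.4286, 0.3039, 0.0318]
tool_rot: [2.075, 2.358, -0.005]
ft_force: [-0.3, 0.2, 0.2]
finger_gap: 0.501
finger_force: 0.0
```

Request:
move_arm:
  series:
    - {"delta_pos": [0,0,0],"dr": [0,0,0]}
    - {"delta_pos": [0,0,0],"dr": [0,0,0]}
    - {"delta_pos": [0,0,0],"dr": [0,0,0]}
    - {"delta_pos": [0,0,0],"dr": [0,0,0]}
    - {"delta_pos": [0,0,0],"dr": [0,0,0]}
  fingers: 0.1

```text
time: 14.2
tool_pos: [0.4291, 0.3068, 0.034]
tool_rot: [2.071, 2.362, 0.003]
ft_force: [-0.8, -0.3, 6.0]
finger_gap: 0.262
finger_force: 59.0
```

Request:
move_arm:
  series:
    - {"delta_pos": [0,0,-0.06],"dr": [0,0,0]}
    - {"delta_pos": [0,0,-0.15],"dr": [0,0,0]}
    - {"delta_pos": [0,0,-0.25],"dr": [0,0,0]}
    - {"delta_pos": [0,0,-0.332],"dr": [0,0,0]}
    - {"delta_pos": [0,0,-0.332],"dr": [0,0,0]}

```text
time: 14.7
tool_pos: [0.431, 0.308, 0.1699]
tool_rot: [2.071, 2.361, 0.014]
ft_force: [0.5, 0.4, -1.0]
finger_gap: 0.264
finger_force: 58.9
```

Request:
move_arm:
  series:
    - {"delta_pos": [-0.1,0.04,0],"dr": [0,0,0]}
    - {"delta_pos": [-0.2,0.085,0],"dr": [0,0,0]}
    - {"delta_pos": [-0.31,0.14,0],"dr": [0,0,0]}
    - {"delta_pos": [-0.4,0.18,0.01],"dr": [0,0,0]}
    - {"delta_pos": [-0.49,0.219,0.012],"dr": [0,0,0]}

```text
time: 15.2
tool_pos: [0.5407, 0.1217, 0.1597]
tool_rot: [-2.071, -2.361, 0.003]
ft_force: [0.5, -0.2, -0.9]
finger_gap: 0.261
finger_force: 58.8
```

```bash
python3 - <<'E'
from h import *
s=shot("side");s=shot("side");s=shot("side")
p,d,c,W=s
for m,st,ce in comps(redmask(p),10):
        P=W[m&(d>0)]; print(ce,P.mean(0))
plan([(.5403,.122,.0485,7.5)])
E
```

```text
[259.45 176.55] [ 0.5674 -0.0736  0.0461]
[258.3478 189.8261] [0.5415 0.1248 0.1687]
[258.137  196.8356] [0.5408 0.1292 0.1473]
[258.5    208.6667] [0.5459 0.0774 0.0504]
[258.3036 214.8036] [0.5452 0.082  0.029 ]
from [0.5416 0.1196 0.1602] 7.118637381283195 zaxis [-0.0003 -0.0018 -1.    ] t 15.35
(0.5403, 0.122, 0.0485, 7.5) -> [0.006, -0.003, 0.279] drz -0.008 rows>= 3
```

Request:
move_arm:
  series:
    - {"delta_pos": [0.003,0,0.08],"dr": [0,0,0]}
    - {"delta_pos": [0.003,0,0.16],"dr": [0,0,0]}
    - {"delta_pos": [0.003,0,0.22],"dr": [0,0,0]}
    - {"delta_pos": [0.003,0,0.26],"dr": [0,0,0]}
    - {"delta_pos": [0.003,0,0.28],"dr": [0,0,0]}

```text
time: 15.85
tool_pos: [0.5383, 0.126, 0.0468]
tool_rot: [-2.067, -2.362, 0.005]
ft_force: [-0.2, -0.1, -0.7]
finger_gap: 0.264
finger_force: 58.9
```

Request:
move_arm:
  series:
    - {"delta_pos": [0,0,0.004],"dr": [0,0,0]}
    - {"delta_pos": [0,0,0.008],"dr": [0,0,0]}
    - {"delta_pos": [0,0,0.012],"dr": [0,0,0]}
    - {"delta_pos": [0,0,0.015],"dr": [0,0,0]}
    - {"delta_pos": [0,0,0.017],"dr": [0,0,0]}

```text
time: 16.35
tool_pos: [0.5411, 0.1247, 0.0426]
tool_rot: [2.071, 2.361, 0.001]
ft_force: [0.1, -0.9, -0.5]
finger_gap: 0.263
finger_force: 58.9
```

Request:
move_arm:
  series:
    - {"delta_pos": [0,0,0],"dr": [0,0,0]}
    - {"delta_pos": [0,0,0],"dr": [0,0,0]}

```text
time: 16.55
tool_pos: [0.5408, 0.1246, 0.0423]
tool_rot: [2.072, 2.362, 0.001]
ft_force: [-0.7, -0.5, -0.6]
finger_gap: 0.265
finger_force: 58.9
```

Request:
move_arm:
  series:
    - {"delta_pos": [0,0,0.003],"dr": [0,0,0]}
    - {"delta_pos": [0,0,0.005],"dr": [0,0,0]}
    - {"delta_pos": [0,0,0.005],"dr": [0,0,0]}

```text
time: 16.85
tool_pos: [0.5409, 0.1245, 0.0419]
tool_rot: [-2.072, -2.361, -0.002]
ft_force: [-3.2, -0.6, 15.7]
finger_gap: 0.265
finger_force: 60.8
```

Request:
move_arm:
  series:
    - {"delta_pos": [0,0,-0.002],"dr": [0,0,0]}
    - {"delta_pos": [0,0,-0.002],"dr": [0,0,0]}
    - {"delta_pos": [0,0,-0.002],"dr": [0,0,0]}

```text
time: 17.15
tool_pos: [0.5409, 0.1246, 0.042]
tool_rot: [-2.072, -2.361, -0.001]
ft_force: [-2.2, -1.2, 10.6]
finger_gap: 0.264
finger_force: 59.6
```

Request:
move_arm:
  series:
    - {"delta_pos": [0,0,0],"dr": [0,0,0]}
    - {"delta_pos": [0,0,0],"dr": [0,0,0]}
    - {"delta_pos": [0,0,0],"dr": [0,0,0]}
  fingers: 0.5

```text
time: 17.45
tool_pos: [0.5407, 0.1246, 0.0407]
tool_rot: [2.072, 2.362, -0.0]
ft_force: [-0.6, -0.5, -0.2]
finger_gap: 0.498
finger_force: 0.0
```

Request:
move_arm:
  series:
    - {"delta_pos": [0,0,-0.05],"dr": [0,0,0]}
    - {"delta_pos": [0,0,-0.15],"dr": [0,0,0]}
    - {"delta_pos": [0,0,-0.27],"dr": [0,0,0]}
    - {"delta_pos": [0,0,-0.3],"dr": [0,0,0]}
    - {"delta_pos": [0,0,-0.3],"dr": [0,0,0]}

```text
time: 17.95
tool_pos: [0.5422, 0.125, 0.1628]
tool_rot: [2.07, 2.36, 0.006]
ft_force: [0.4, 0.2, -0.4]
finger_gap: 0.497
finger_force: 0.0
```

```bash
python3 - <<'E'
from h import *
ry=-5.5+90  # ruler y direction
plan([(.53,-.05,.18,-30),(.51,-.25,.18,-65),(.4965,-.3745,.16,ry-180)])
E
```

```text
from [0.5422 0.125  0.1628] 7.504278623199149 zaxis [ 0.0045  0.0015 -1.    ] t 17.95
(0.53, -0.05, 0.18, -30) -> [-0.43, -0.087, -0.043] drz 0.833 rows>= 5
(0.51, -0.25, 0.18, -65) -> [-0.458, 0.206, 0.0] drz 0.778 rows>= 5
(0.4965, -0.3745, 0.16, -95.5) -> [-0.162, 0.268, 0.05] drz 0.678 rows>= 4
```

Request:
move_arm:
  series:
    - {"delta_pos": [-0.43,-0.087,-0.043],"dr": [0,0,0.833]}
    - {"delta_pos": [-0.43,-0.087,-0.043],"dr": [0,0,0.833]}
    - {"delta_pos": [-0.43,-0.087,-0.043],"dr": [0,0,0.833]}
    - {"delta_pos": [-0.43,-0.087,-0.043],"dr": [0,0,0.833]}
    - {"delta_pos": [-0.43,-0.087,-0.043],"dr": [0,0,0.833]}

```text
time: 18.45
tool_pos: [0.5267, -0.0561, 0.177]
tool_rot: [2.729, 1.553, -0.006]
ft_force: [-0.1, 0.1, -0.4]
finger_gap: 0.496
finger_force: 0.0
```

Request:
move_arm:
  series:
    - {"delta_pos": [-0.458,0.206,0],"dr": [0,0,0.778]}
    - {"delta_pos": [-0.458,0.206,0],"dr": [0,0,0.778]}
    - {"delta_pos": [-0.458,0.206,0],"dr": [0,0,0.778]}
    - {"delta_pos": [-0.458,0.206,0],"dr": [0,0,0.778]}
    - {"delta_pos": [-0.458,0.206,0],"dr": [0,0,0.778]}

```text
time: 18.95
tool_pos: [0.5054, -0.2588, 0.1773]
tool_rot: [3.065, 0.658, -0.006]
ft_force: [0.0, -0.0, 0.5]
finger_gap: 0.501
finger_force: 0.0
```

Request:
move_arm:
  series:
    - {"delta_pos": [-0.162,0.268,0.05],"dr": [0,0,0.678]}
    - {"delta_pos": [-0.162,0.268,0.05],"dr": [0,0,0.678]}
    - {"delta_pos": [-0.162,0.268,0.05],"dr": [0,0,0.678]}
    - {"delta_pos": [-0.162,0.268,0.05],"dr": [0,0,0.678]}
    - {"delta_pos": [-0.162,0.268,0.05],"dr": [0,0,0.678]}

```text
time: 19.45
tool_pos: [0.4935, -0.3747, 0.1555]
tool_rot: [-3.137, 0.153, 0.007]
ft_force: [-0.1, 0.4, -0.7]
finger_gap: 0.502
finger_force: 0.0
```

```bash
cat >> h.py <<'E'
def ruler(v,z=.01,y1=-.28,y0=-.5):
    p,d,c,W=v;h=cv2.cvtColor(p,cv2.COLOR_RGB2HSV)
    m=(h[...,1]<50)&(h[...,2]>165)&(W[...,0]>.2)&(W[...,0]<.8)&(W[...,1]<y1)&(W[...,1]>y0)
    for k,s,ce in comps(m,60):
        cn=max(cv2.findContours(k.astype(np.uint8),0,1)[0],key=cv2.contourArea)
        print('ruler part',s,rect(plane(c,cn.reshape(-1,2),z)))
E
python3 - <<'E'
from h import *
shot("top");t=shot("top","t4");s=shot("side","s4")
for ce,r in dolls([t,s]): print(ce,*[np.array(x) for x in r])
ruler(t);ruler(s);plan([(.4965,-.3745,.035,-95.5)])
E
```

```text
[286.2667 202.4222] [ 0.568  -0.0811  0.5679 -0.0806  0.0795 83.    ] [ 0.566  -0.0835  0.5658 -0.0785  0.0762 76.    ]
[266.1875 206.0208] [ 0.56   -0.0241  0.5586 -0.0234  0.0805 80.    ] [ 0.5588 -0.0266  0.5583 -0.0221  0.077  82.    ]
[233.8654 210.5   ] [ 0.5478  0.0701  0.5481  0.0689  0.0802 82.    ] [ 0.5473  0.0676  0.5475  0.0718  0.0788 95.    ]
[214.9388 213.5918] [ 0.5396  0.1271  0.5396  0.1269  0.0819 78.    ] [  0.5391   0.1231   0.5385   0.1284   0.0779 101.    ]
ruler part [386 175  14  44 502] (array([ 570.5447, -381.5966]), array([ 36.5883, 122.7944]), 84.68174743652344)
ruler part [384 224  14  43 414] (array([ 433.9277, -368.9474]), array([ 36.2233, 118.4224]), 84.55485534667969)
ruler part [255 130  70  18 524] (array([ 498.5035, -369.877 ]), array([ 57.4169, 272.5758]), 84.57560729980469)
from [ 0.495  -0.3732  0.1568] -95.3334168091071 zaxis [-0.0017  0.0019 -1.    ] t 19.6
(0.4965, -0.3745, 0.035, -95.5) -> [0.004, 0.003, 0.304] drz 0.004 rows>= 3
```

View pics/t4.png

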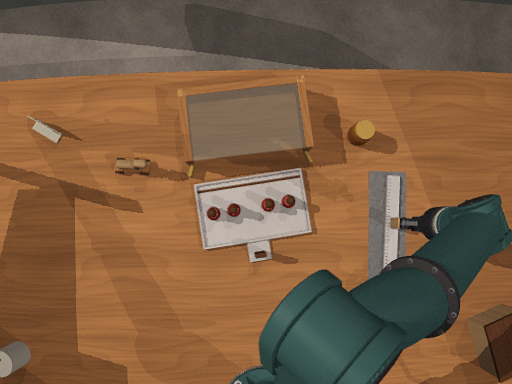

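Request:
move_arm:
  series:
    - {"delta_pos": [0.004,0.003,0.1],"dr": [0,0,0.004]}
    - {"delta_pos": [0.004,0.003,0.2],"dr": [0,0,0.004]}
    - {"delta_pos": [0.004,0.003,0.27],"dr": [0,0,0.004]}
    - {"delta_pos": [0.004,0.003,0.304],"dr": [0,0,0.004]}
    - {"delta_pos": [0.004,0.003,0.304],"dr": [0,0,0.004]}

```text
time: 20.1
tool_pos: [0.496, -0.3745, 0.0349]
tool_rot: [-3.135, 0.153, 0.004]
ft_force: [-0.1, -0.0, 0.4]
finger_gap: 0.496
finger_force: 0.0
```

Request:
move_arm:
  series:
    - {"delta_pos": [0,0,0],"dr": [0,0,0]}
    - {"delta_pos": [0,0,0],"dr": [0,0,0]}
    - {"delta_pos": [0,0,0],"dr": [0,0,0]}
    - {"delta_pos": [0,0,0],"dr": [0,0,0]}
    - {"delta_pos": [0,0,0],"dr": [0,0,0]}
  fingers: 0

```text
time: 20.6
tool_pos: [0.4974, -0.3771, 0.0383]
tool_rot: [3.136, -0.156, 0.004]
ft_force: [-0.8, 0.5, 6.6]
finger_gap: 0.153
finger_force: 59.7
```

```bash
python3 - <<'E'
from h import *
o=bot.get_obs();print(o['ft_force'],o['moment'],o['finger_gap'])
plan([(.4965,-.3745,.16,-95.5)])
E
```

```text
[-0.8396  0.4646  6.5955] [0.1813 0.0387 0.0352] 0.15334458160318643
from [ 0.4974 -0.3771  0.0383] -95.68210370107 zaxis [ 0.0026 -0.0014 -1.    ] t 20.6
(0.4965, -0.3745, 0.16, -95.5) -> [-0.003, -0.006, -0.304] drz -0.004 rows>= 3
```

```bash
python3 - <<'E'
from h import *
plan([(.4965,-.3755,.165,-95.5),(.50,-.25,.165,-62),(.49,-.10,.165,-27),(.4895,.0094,.15,7.5)])
E
```

```text
from [ 0.4974 -0.3771  0.0383] -95.68210370107 zaxis [ 0.0026 -0.0014 -1.    ] t 20.6
(0.4965, -0.3755, 0.165, -95.5) -> [-0.003, -0.004, -0.317] drz -0.004 rows>= 3
(0.5, -0.25, 0.165, -62) -> [-0.021, -0.313, 0.0] drz -0.744 rows>= 4
(0.49, -0.1, 0.165, -27) -> [0.154, -0.343, 0.0] drz -0.778 rows>= 5
(0.4895, 0.0094, 0.15, 7.5) -> [0.243, -0.125, 0.038] drz -0.767 rows>= 5
```

Request:
move_arm:
  series:
    - {"delta_pos": [0,0,-0.05],"dr": [0,0,0]}
    - {"delta_pos": [0,0,-0.12],"dr": [0,0,0]}
    - {"delta_pos": [0,0,-0.22],"dr": [0,0,0]}
    - {"delta_pos": [-0.003,-0.004,-0.317],"dr": [0,0,-0.004]}
    - {"delta_pos": [-0.003,-0.004,-0.317],"dr": [0,0,-0.004]}

```text
time: 21.1
tool_pos: [0.4973, -0.3775, 0.1686]
tool_rot: [3.132, -0.151, 0.012]
ft_force: [-0.1, -1.9, -2.6]
finger_gap: 0.153
finger_force: 58.8
```

Request:
move_arm:
  series:
    - {"delta_pos": [-0.004,-0.06,0],"dr": [0,0,-0.14]}
    - {"delta_pos": [-0.008,-0.125,0],"dr": [0,0,-0.3]}
    - {"delta_pos": [-0.013,-0.19,0],"dr": [0,0,-0.46]}
    - {"delta_pos": [-0.017,-0.25,0],"dr": [0,0,-0.6]}
    - {"delta_pos": [-0.021,-0.313,0],"dr": [0,0,-0.744]}

```text
time: 21.6
tool_pos: [0.4984, -0.2476, 0.1626]
tool_rot: [-3.046, -0.766, 0.001]
ft_force: [0.1, 0.6, -2.4]
finger_gap: 0.157
finger_force: 58.9
```

Request:
move_arm:
  series:
    - {"delta_pos": [0.03,-0.07,0],"dr": [0,0,-0.155]}
    - {"delta_pos": [0.06,-0.137,0],"dr": [0,0,-0.31]}
    - {"delta_pos": [0.09,-0.205,0],"dr": [0,0,-0.466]}
    - {"delta_pos": [0.123,-0.274,0],"dr": [0,0,-0.622]}
    - {"delta_pos": [0.154,-0.343,0],"dr": [0,0,-0.778]}

```text
time: 22.1
tool_pos: [0.4883, -0.0976, 0.1628]
tool_rot: [-2.674, -1.647, 0.001]
ft_force: [0.7, -0.3, -1.7]
finger_gap: 0.157
finger_force: 58.9
```

Request:
move_arm:
  series:
    - {"delta_pos": [0.05,-0.025,0.007],"dr": [0,0,-0.155]}
    - {"delta_pos": [0.1,-0.05,0.014],"dr": [0,0,-0.31]}
    - {"delta_pos": [0.15,-0.075,0.022],"dr": [0,0,-0.466]}
    - {"delta_pos": [0.2,-0.1,0.03],"dr": [0,0,-0.622]}
    - {"delta_pos": [0.243,-0.125,0.038],"dr": [0,0,-0.767]}

```text
time: 22.6
tool_pos: [0.4881, 0.0115, 0.1475]
tool_rot: [-2.065, -2.367, 0.001]
ft_force: [-0.1, -0.9, -1.7]
finger_gap: 0.157
finger_force: 58.9
```

```bash
python3 - <<'E'
from h import *
shot("top");shot("top");t=shot("top","t5");s=shot("side","s5")
plan([(.4895,.0094,.0475,7.5)])
o=bot.get_obs();print(o['ft_force'],o['moment'],o['finger_gap'])
for (p,d,c,W) in(t,s):
    h=cv2.cvtColor(p,cv2.COLOR_RGB2HSV)
    m=(h[...,1]<60)&(h[...,2]>120)&(W[...,2]>.09)&(W[...,2]<.15)&(W[...,0]>.4)&(W[...,0]<.6)&(abs(W[...,1])<.2)&(d>0)
    P=W[m];print(len(P),rect(P),P.mean(0))
    A=P[P[:,1]>.06];B=P[P[:,1]<-.04]
    if len(A)>5 and len(B)>5: print(A.mean(0),B.mean(0),'tilt',np.polyfit(P[:,1],P[:,2],1))
    for k,st,ce in comps(redmask(p),10):
        print(ce)
cv2.imwrite('pics/c5.png',np.vstack([cv2.resize(x[a:a+100,b:b+200,::-1],(800,300) if 0 else (600,300)) for x,a,b in((t[0],160,160),(s[0],140,180))]))
E
```

```text
from [0.4882 0.0102 0.1477] 7.446399392112172 zaxis [-0.0009 -0.0003 -1.    ] t 22.8
(0.4895, 0.0094, 0.0475, 7.5) -> [-0.002, 0.003, 0.251] drz -0.001 rows>= 3
[-0.406  -0.4818 -2.3658] [-0.0589 -0.0184  0.0091] 0.15581390044345045
724 (array([486.2566,  16.1193]), array([ 36.8777, 269.1262]), 8.221161842346191) [0.4836 0.0363 0.1196]
[0.4732 0.1112 0.1197] [ 0.5016 -0.0942  0.1195] tilt [0.0008 0.1196]
[286.1818 202.3182]
[265.9149 205.9574]
[233.1915 210.    ]
[214.5098 213.549 ]
520 (array([484.3832,  17.3409]), array([ 35.8438, 267.7335]), 7.294007778167725) [0.4783 0.0714 0.1175]
[0.4735 0.1092 0.1172] [ 0.4938 -0.0981  0.1175] tilt [-0.0066  0.118 ]
[259.1  176.85]
[259.5    187.2857]
[258.9623 193.2264]
[258.3529 208.7647]
[257.3684 212.8947]
[258.1  222.65]
[257.6984 228.9365]
```

View pics/c5.png

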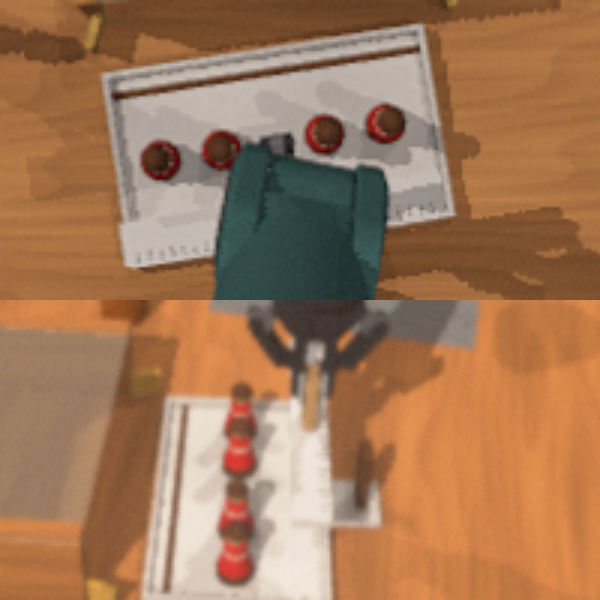

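```bash
python3 - <<'E'
from h import *
plan([(.496,.0062,.147,7.5),(.496,.0062,.052,7.5)])
E
```

```text
from [0.4882 0.0102 0.1477] 7.446399392112172 zaxis [-0.0009 -0.0003 -1.    ] t 22.8
(0.496, 0.0062, 0.147, 7.5) -> [-0.012, 0.018, 0.002] drz -0.001 rows>= 1
(0.496, 0.0062, 0.052, 7.5) -> [-0.0, 0.0, 0.237] drz -0.0 rows>= 2
```

Request:
move_arm:
  series:
    - {"delta_pos": [-0.012,0.018,0.002],"dr": [0,0,0]}
    - {"delta_pos": [-0.012,0.018,0.002],"dr": [0,0,0]}
    - {"delta_pos": [-0.012,0.018,0.002],"dr": [0,0,0]}

```text
time: 23.1
tool_pos: [0.4971, 0.0052, 0.1474]
tool_rot: [2.074, 2.359, -0.0]
ft_force: [-0.6, -0.3, -1.2]
finger_gap: 0.158
finger_force: 58.9
```

Request:
move_arm:
  series:
    - {"delta_pos": [0,0,0.06],"dr": [0,0,0]}
    - {"delta_pos": [0,0,0.12],"dr": [0,0,0]}
    - {"delta_pos": [0,0,0.18],"dr": [0,0,0]}
    - {"delta_pos": [0,0,0.22],"dr": [0,0,0]}
    - {"delta_pos": [0,0,0.237],"dr": [0,0,0]}

```text
time: 23.6
tool_pos: [0.4958, 0.0059, 0.0512]
tool_rot: [-2.072, -2.359, 0.003]
ft_force: [-0.2, 0.4, -1.4]
finger_gap: 0.149
finger_force: 58.9
```

Request:
move_arm:
  series:
    - {"delta_pos": [0,0,0],"dr": [0,0,0]}
    - {"delta_pos": [0,0,0.003],"dr": [0,0,0]}
    - {"delta_pos": [0,0,0.005],"dr": [0,0,0]}
    - {"delta_pos": [0,0,0.005],"dr": [0,0,0]}

```text
time: 24.0
tool_pos: [0.497, 0.0065, 0.0511]
tool_rot: [2.071, 2.361, 0.001]
ft_force: [0.3, -0.4, -2.4]
finger_gap: 0.156
finger_force: 58.9
```

Request:
move_arm:
  series:
    - {"delta_pos": [0,0,0.004],"dr": [0,0,0]}
    - {"delta_pos": [0,0,0.006],"dr": [0,0,0]}
    - {"delta_pos": [0,0,0.006],"dr": [0,0,0]}

```text
time: 24.3
tool_pos: [0.4966, 0.0065, 0.0481]
tool_rot: [2.071, 2.362, 0.0]
ft_force: [0.0, 0.7, -1.7]
finger_gap: 0.154
finger_force: 58.9
```

```bash
python3 - <<'E'
from h import *
t=shot("top");s=shot("side")
for (p,d,c,W) in(t,s):
    h=cv2.cvtColor(p,cv2.COLOR_RGB2HSV)
    m=(h[...,1]<60)&(h[...,2]>120)&(W[...,2]>.0165)&(W[...,2]<.035)&(W[...,0]>.42)&(W[...,0]<.56)&(abs(W[...,1])<.2)&(d>0)
    for k,st,ce in comps(m,40):
        P=W[k];print(len(P),rect(P),P.mean(0))
o=bot.get_obs();print(o['tool_pos'],o['ft_force'])
cv2.imwrite('pics/c6.png',cv2.resize(t[0][160:270,180:330,::-1],None,fx=5,fy=5,interpolation=cv2.INTER_CUBIC))
E
```

```text
218 (array([509.8409, -98.7913]), array([35.6502, 50.419 ]), 7.69786262512207) [ 0.5099 -0.1004  0.0207]
375 (array([483.1933, 100.2717]), array([36.111 , 84.6499]), 7.736578464508057) [0.4832 0.1035 0.0204]
360 (array([486.9534,  61.9662]), array([ 34.8675, 167.0677]), 6.634769916534424) [0.4851 0.0754 0.0187]
[0.4966 0.0065 0.0481] [-0.0966 -0.0219 -2.4331]
```

View pics/c6.png

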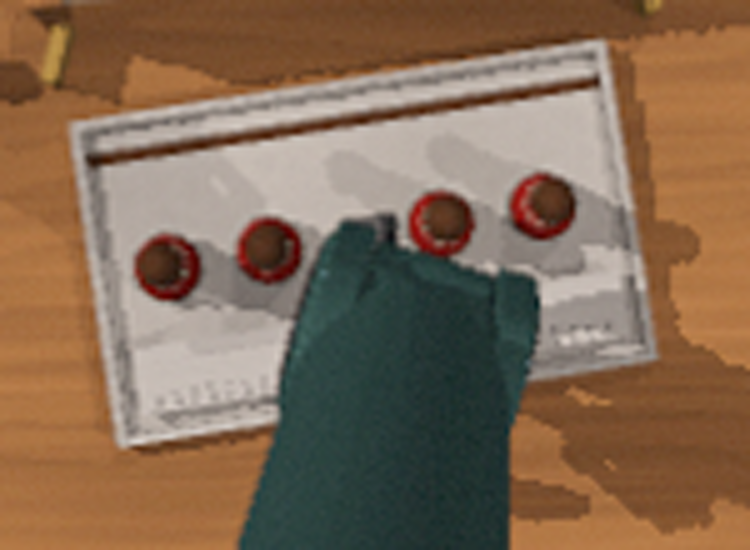

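```bash
cat >> h.py <<'E'
def strip(v,horiz=True,box=(195,170,310,192),z=.008):
    """dark-strip centreline: darkness-weighted centroid along each column (row if not horiz)"""
    p,d,c,W=v;g=cv2.cvtColor(p,cv2.COLOR_RGB2HSV);g=(g[...,1]>90)&(g[...,2]<170)
    m=np.zeros(g.shape,bool);x0,y0,x1,y1=box;m[y0:y1,x0:x1]=g[y0:y1,x0:x1]
    return m
E
python3 - <<'E'
from h import *
f=np.load('top0.npz');p=f['p'];h=cv2.cvtColor(p,cv2.COLOR_RGB2HSV)
for x in(215,250,280): print(x,[tuple(int(a) for a in h[y,x]) for y in range(168,196)])
f=np.load('side0.npz');p=f['p'];h=cv2.cvtColor(p,cv2.COLOR_RGB2HSV)
for y in(190,215,232): print(y,[tuple(int(a) for a in h[y,x]) for x in range(224,246)])
E
```

```text
215 [(13, 160, 105), (13, 158, 108), (13, 166, 109), (13, 160, 110), (12, 161, 108), (13, 155, 146), (14, 163, 156), (13, 160, 158), (14, 155, 158), (13, 161, 157), (13, 158, 145), (13, 163, 138), (14, 179, 128), (11, 30, 176), (14, 24, 179), (12, 28, 137), (14, 33, 146), (13, 27, 177), (12, 27, 186), (13, 29, 182), (9, 67, 121), (13, 192, 81), (10, 137, 91), (13, 28, 176), (11, 23, 185), (12, 25, 181), (13, 25, 182), (12, 27, 169)]
250 [(14, 169, 107), (13, 161, 106), (13, 173, 103), (13, 160, 110), (12, 160, 113), (13, 167, 96), (13, 169, 130), (14, 103, 149), (12, 33, 172), (13, 31, 149), (13, 28, 127), (13, 27, 173), (14, 26, 186), (13, 24, 188), (12, 51, 146), (12, 140, 95), (11, 194, 75), (13, 54, 141), (11, 27, 178), (14, 26, 184), (9, 26, 183), (13, 26, 180), (13, 26, 179), (12, 25, 181), (14, 28, 181), (13, 26, 180), (12, 24, 179), (11, 27, 180)]
280 [(14, 166, 92), (13, 176, 84), (11, 133, 96), (12, 27, 163), (14, 29, 147), (12, 31, 124), (13, 28, 162), (14, 27, 178), (13, 25, 181), (12, 40, 158), (10, 96, 101), (11, 214, 75), (12, 72, 127), (11, 28, 174), (14, 27, 180), (1
[... 516 characters left out ...]
28), (17, 35, 227)]
215 [(12, 153, 137), (12, 150, 141), (12, 154, 136), (12, 148, 136), (11, 135, 142), (12, 107, 172), (12, 62, 206), (14, 44, 203), (16, 38, 175), (15, 40, 198), (18, 32, 228), (14, 40, 222), (13, 62, 177), (11, 100, 135), (13, 73, 157), (14, 45, 216), (18, 31, 232), (17, 27, 232), (18, 30, 232), (18, 31, 231), (17, 31, 232), (17, 28, 233)]
232 [(12, 160, 194), (13, 157, 192), (12, 152, 178), (11, 101, 190), (13, 56, 219), (12, 42, 213), (12, 42, 181), (14, 40, 202), (16, 35, 227), (14, 41, 224), (12, 59, 189), (10, 94, 141), (11, 88, 145), (12, 55, 190), (15, 37, 222), (16, 34, 227), (17, 30, 230), (19, 32, 230), (15, 31, 230), (17, 31, 231), (17, 31, 230), (17, 29, 230)]
```

```bash
python3 - <<'E'
from h import *
def go(n,vert,a,b,rng):
    f=np.load(n+'0.npz');c=imaging.get_calibration(n)
    S=np.clip(cv2.cvtColor(f['p'],cv2.COLOR_RGB2HSV)[...,1].astype(float)-35,0,None)
    q=[]
    for t in rng:
        k0=a+b*t;k=np.arange(int(round(k0))-3,int(round(k0))+4)
        w=S[k,t] if vert else S[t,k]
        e=(w*k).sum()/w.sum(); q.append((t,e) if vert else (e,t))
    P=plane(c,q,.008)*1000
    s,i=np.polyfit(P[:,1],P[:,0],1);print(n,'centreline x at y=0:',i,'slope',s,'yaw',-np.degrees(np.arctan(s)),'res',np.std(P[:,0]-i-s*P[:,1]))
go('top',True,183.6+250*.155,-.155,range(205,297))
go('side',False,236.9+215*.09,-.09,range(184,236))
E
```

```text
top centreline x at y=0: 621.0945103558909 slope -0.13129051336100372 yaw 7.4796122294397565 res 0.16701011416762954
side centreline x at y=0: 621.4119302564858 slope -0.13174987787069944 yaw 7.505484352038443 res 0.3242123772138895
```

Request:
move_arm:
  series:
    - {"delta_pos": [0,0.01,0],"dr": [0,0,0]}
    - {"delta_pos": [0,0.02,0],"dr": [0,0,0]}
    - {"delta_pos": [0,0.03,0],"dr": [0,0,0]}
    - {"delta_pos": [0,0.04,0],"dr": [0,0,0]}
    - {"delta_pos": [0,0.05,0],"dr": [0,0,0]}

```text
time: 24.9
tool_pos: [0.5169, 0.0091, 0.0481]
tool_rot: [2.071, 2.362, 0.0]
ft_force: [-0.1, -0.3, -1.8]
finger_gap: 0.156
finger_force: 58.9
```

Request:
move_arm:
  series:
    - {"delta_pos": [0,0.01,0],"dr": [0,0,0]}
    - {"delta_pos": [0,0.02,0],"dr": [0,0,0]}
    - {"delta_pos": [0,0.03,0],"dr": [0,0,0]}
    - {"delta_pos": [0,0.04,0],"dr": [0,0,0]}
    - {"delta_pos": [0,0.05,0],"dr": [0,0,0]}

```text
time: 25.4
tool_pos: [0.5366, 0.0117, 0.048]
tool_rot: [2.071, 2.362, 0.0]
ft_force: [-0.5, -0.6, -2.5]
finger_gap: 0.153
finger_force: 59.0
```

```bash
cat >> h.py <<'E'
N=np.array([.99147,.13035]);T=np.array([-.13035,.99147])
def rulerN():
    t=shot("top");s=shot("side")
    for n,(p,d,c,W) in zip("ts",(t,s)):
        h=cv2.cvtColor(p,cv2.COLOR_RGB2HSV);tx=(W[...,:2]@N)*1000-547.9
        m=(h[...,1]<60)&(h[...,2]>120)&(W[...,2]>.0165)&(W[...,2]<.035)&(tx>-80)&(tx<60)&(abs(W[...,1])<.2)&(d>0)
        for k,st,ce in comps(m,60):
            r=rect(W[k]);print(n,int(k.sum()),'tray x',r[0]@N-547.9,'y',r[0]@T,'size',r[1],'ang',r[2],W[k][:,2].mean())
    o=bot.get_obs();print('tool tray x',o['tool_pos'][:2]@N*1000-547.9,o['tool_pos'],o['ft_force'],o['finger_gap'])
    for ce,r in dolls([t,s]):
        print('doll',ce,*[(round(float(np.dot(x[:2],N)*1000-547.9),1),round(float(np.dot(x[:2],T)*1000),1),round(x[4],3)) for x in r if len(x)>4])
    return t,s
E
python3 - <<'E'
from h import *
rulerN()
E
```

```text
t 245 tray x -14.65887560478211 y -160.30158075736998 size [35.755  57.5116] ang 7.71348237991333 0.02063082925221475
t 342 tray x -15.477690039978029 y 41.73284268218993 size [38.2734 73.5959] ang 5.528933048248291 0.020474671207501658
s 380 tray x -14.338547011337255 y -1.0085805013275084 size [ 35.5201 167.0473] ang 7.954470634460449 0.018670026418079907
tool tray x -13.19992266676445 [0.5377 0.0119 0.0482] [-0.0332 -0.8198 -1.7125] 0.15214255060107817
doll [287.9524 198.4286] (22.3, -154.6, np.float64(0.079)) (19.6, -156.4, np.float64(0.068))
doll [229.     205.6818] (9.5, -11.2, np.float64(0.431)) (-2.1, -25.6, np.float64(0.43))
doll [214.2041 207.898 ] (21.7, 55.0, np.float64(0.079)) (22.3, 51.9, np.float64(0.077))
```

Request:
move_arm:
  series:
    - {"delta_pos": [0,0.01,0],"dr": [0,0,0]}
    - {"delta_pos": [0,0.02,0],"dr": [0,0,0]}
    - {"delta_pos": [0,0.03,0],"dr": [0,0,0]}
    - {"delta_pos": [0,0.04,0],"dr": [0,0,0]}
    - {"delta_pos": [0,0.05,0],"dr": [0,0,0]}

```text
time: 26.0
tool_pos: [0.5565, 0.0144, 0.0481]
tool_rot: [2.071, 2.362, 0.0]
ft_force: [-2.2, 0.1, -2.0]
finger_gap: 0.154
finger_force: 59.1
```

```bash
python3 - <<'E'
from h import *
t,s=rulerN()
cv2.imwrite('pics/c7.png',cv2.resize(t[0][160:270,180:330,::-1],None,fx=5,fy=5,interpolation=cv2.INTER_CUBIC))
E
```

```text
t 259 tray x 5.33908805770875 y -158.16707481216432 size [35.7833 62.6732] ang 7.478677272796631 0.020855139694824304
t 312 tray x 4.50907956512458 y 42.707119743347164 size [36.4035 71.7017] ang 7.530800819396973 0.02044926836501389
s 380 tray x 5.136545952606184 y -2.5982901228332507 size [ 35.6412 166.9066] ang 7.488954067230225 0.018651277233508522
tool tray x 6.805462379669962 [0.5576 0.0144 0.0482] [-0.2387 -0.7947 -1.8273] 0.15250176502379298
doll [286.7778 191.037 ] (42.9, -154.2, np.float64(0.08)) (39.0, -155.9, np.float64(0.066))
doll [212.7674 200.9535] (42.1, 55.5, np.float64(0.081)) (41.9, 51.9, np.float64(0.077))
doll [227.625 199.25 ] (29.7, -9.7, np.float64(0.431)) (16.8, -25.1, np.float64(0.429))
```

View pics/c7.png

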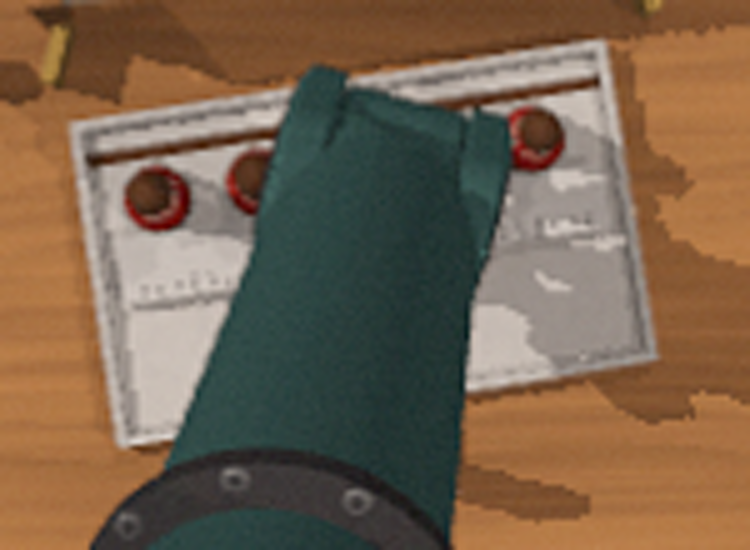

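Request:
move_arm:
  series:
    - {"delta_pos": [0,0.004,0],"dr": [0,0,0.002]}
    - {"delta_pos": [0,0.0083,0],"dr": [0,0,0.003]}
    - {"delta_pos": [0,0.0083,0],"dr": [0,0,0.003]}
    - {"delta_pos": [0,0.0083,0],"dr": [0,0,0.003]}

```text
time: 26.5
tool_pos: [0.5592, 0.0147, 0.0481]
tool_rot: [-2.074, -2.359, 0.0]
ft_force: [-1.6, -0.4, -1.5]
finger_gap: 0.155
finger_force: 59.1
```

```bash
python3 - <<'E'
from h import *
t,s=rulerN()
E
```

```text
t 263 tray x 7.819647172241162 y -156.9315460345459 size [35.7688 65.4129] ang 7.818618297576904 0.020669418899984582
t 317 tray x 7.814137402114852 y 42.18360558815002 size [35.6371 71.8417] ang 8.488466262817383 0.020358773032901546
s 360 tray x 6.832390402755777 y 1.625539304122919 size [ 35.6922 162.2847] ang 7.381345272064209 0.01862623913375502
tool tray x 8.488572636622962 [0.5592 0.0147 0.0481] [-2.3116  0.5325 -2.2784] 0.1566522977828412
doll [286.     190.6087] (44.7, -154.5, np.float64(0.082)) (40.4, -156.2, np.float64(0.063))
doll [212.6591 200.1591] (44.7, 56.0, np.float64(0.08)) (44.0, 51.9, np.float64(0.077))
```

Request:
move_arm:
  series:
    - {"delta_pos": [0,0.002,0],"dr": [0,0,0]}
    - {"delta_pos": [0,0.002,0],"dr": [0,0,0]}
    - {"delta_pos": [0,0.002,0],"dr": [0,0,0]}

```text
time: 26.9
tool_pos: [0.5603, 0.0148, 0.0481]
tool_rot: [2.074, 2.359, 0.0]
ft_force: [-1.6, -0.5, -2.3]
finger_gap: 0.155
finger_force: 59.0
```

Request:
move_arm:
  series:
    - {"delta_pos": [0,-0.01,0],"dr": [0,0,0]}
    - {"delta_pos": [0,-0.04,0],"dr": [0,0,0]}
    - {"delta_pos": [0,-0.08,0],"dr": [0,0,0]}
    - {"delta_pos": [0,-0.11,0],"dr": [0,0,0]}
    - {"delta_pos": [0,-0.11,0],"dr": [0,0,0]}

```text
time: 27.4
tool_pos: [0.5133, 0.0087, 0.0481]
tool_rot: [-2.074, -2.356, 0.004]
ft_force: [-0.3, 0.2, -2.0]
finger_gap: 0.153
finger_force: 58.9
```

```bash
python3 - <<'E'
from h import *
t,s=rulerN()
cv2.imwrite('pics/c8.png',np.hstack([cv2.resize(x[a:a+80,b:b+120,::-1],None,fx=f,fy=f,interpolation=cv2.INTER_CUBIC)[:480,:400] for x,a,b,f in((t[0],165,190,3.333),(s[0],165,215,3.333))]))
E
```

```text
t 233 tray x -38.69097019996644 y -162.79202332008362 size [35.8235 52.8313] ang 6.986708641052246 0.020762130164136514
t 360 tray x -38.773903698043796 y 38.99295964851379 size [36.2548 78.8956] ang 8.013016700744629 0.020510842673156587
s 381 tray x -36.301779979400635 y -2.387900977935794 size [ 34.0342 169.2996] ang 7.258285999298096 0.018822398646105878
tool tray x -34.28083732230675 [0.5168 0.0091 0.0483] [-0.4811 -0.5886 -2.0633] 0.15485904427557765
doll [284.0179 187.4464] (46.4, -154.0, np.float64(0.082)) (44.8, -156.5, np.float64(0.076))
doll [264.449  190.6122] (46.5, -97.2, np.float64(0.146)) (44.8, -99.4, np.float64(0.143))
doll [231.8542 195.5208] (46.2, -1.4, np.float64(0.079)) (45.0, -4.4, np.float64(0.077))
doll [212.25   199.1731] (45.8, 55.4, np.float64(0.081)) (44.6, 51.9, np.float64(0.078))
```

View pics/c8.png

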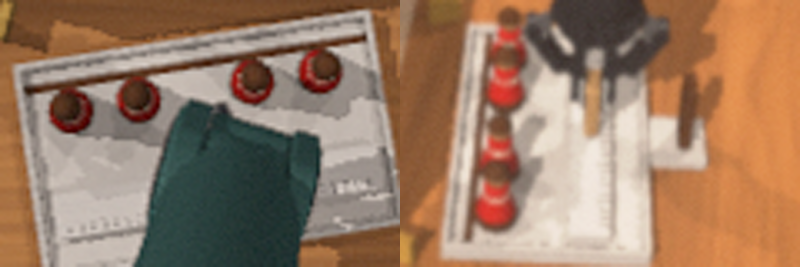

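```bash
python3 - <<'E'
from h import *
plan([(.505,.0075,.165,7.5),(.49,-.10,.165,-27),(.49,-.25,.165,-62),(.476,-.365,.15,-93.1),(.476,-.365,.05,-93.1)])
E
```

```text
from [0.5168 0.0091 0.0483] 7.340258247032549 zaxis [ 0.0012 -0.     -1.    ] t 27.5
(0.505, 0.0075, 0.165, 7.5) -> [-0.0, -0.03, -0.292] drz -0.004 rows>= 3
(0.49, -0.1, 0.165, -27) -> [-0.262, -0.072, 0.0] drz 0.767 rows>= 5
(0.49, -0.25, 0.165, -62) -> [-0.334, 0.17, 0.0] drz 0.778 rows>= 5
(0.476, -0.365, 0.15, -93.1) -> [-0.166, 0.237, 0.038] drz 0.691 rows>= 4
(0.476, -0.365, 0.05, -93.1) -> [0.0, 0.0, 0.25] drz 0.0 rows>= 2
```

Request:
move_arm:
  series:
    - {"delta_pos": [0,-0.01,-0.05],"dr": [0,0,0]}
    - {"delta_pos": [0,-0.02,-0.12],"dr": [0,0,0]}
    - {"delta_pos": [0,-0.03,-0.22],"dr": [0,0,0]}
    - {"delta_pos": [0,-0.03,-0.292],"dr": [0,0,0]}
    - {"delta_pos": [0,-0.03,-0.292],"dr": [0,0,0]}

```text
time: 28.0
tool_pos: [0.5086, 0.0077, 0.1687]
tool_rot: [2.07, 2.354, 0.011]
ft_force: [1.2, 0.4, -2.8]
finger_gap: 0.15
finger_force: 59.0
```

Request:
move_arm:
  series:
    - {"delta_pos": [-0.05,-0.014,0],"dr": [0,0,0.155]}
    - {"delta_pos": [-0.105,-0.029,0],"dr": [0,0,0.31]}
    - {"delta_pos": [-0.157,-0.043,0],"dr": [0,0,0.466]}
    - {"delta_pos": [-0.21,-0.058,0],"dr": [0,0,0.622]}
    - {"delta_pos": [-0.262,-0.072,0],"dr": [0,0,0.767]}

```text
time: 28.5
tool_pos: [0.4896, -0.1007, 0.1642]
tool_rot: [2.684, 1.632, -0.001]
ft_force: [-0.2, 0.2, -1.7]
finger_gap: 0.153
finger_force: 59.0
```

Request:
move_arm:
  series:
    - {"delta_pos": [-0.067,0.034,0],"dr": [0,0,0.155]}
    - {"delta_pos": [-0.134,0.068,0],"dr": [0,0,0.31]}
    - {"delta_pos": [-0.2,0.102,0],"dr": [0,0,0.466]}
    - {"delta_pos": [-0.267,0.136,0],"dr": [0,0,0.622]}
    - {"delta_pos": [-0.334,0.17,0],"dr": [0,0,0.778]}

```text
time: 29.0
tool_pos: [0.4893, -0.2509, 0.164]
tool_rot: [3.051, 0.749, -0.001]
ft_force: [0.8, 0.4, -1.4]
finger_gap: 0.156
finger_force: 59.0
```

Request:
move_arm:
  series:
    - {"delta_pos": [-0.033,0.047,0.007],"dr": [0,0,0.138]}
    - {"delta_pos": [-0.066,0.095,0.015],"dr": [0,0,0.276]}
    - {"delta_pos": [-0.1,0.142,0.023],"dr": [0,0,0.415]}
    - {"delta_pos": [-0.133,0.19,0.03],"dr": [0,0,0.553]}
    - {"delta_pos": [-0.166,0.237,0.038],"dr": [0,0,0.691]}

```text
time: 29.5
tool_pos: [0.4748, -0.3655, 0.1484]
tool_rot: [3.14, -0.095, -0.001]
ft_force: [0.0, -0.2, -2.2]
finger_gap: 0.153
finger_force: 59.0
```

```bash
python3 - <<'E'
from h import *
shot("top");shot("side");t=shot("top");s=shot("side")
plan([(.476,-.365,.05,-93.1)])
for n,(p,d,c,W) in zip("ts",(t,s)):
    h=cv2.cvtColor(p,cv2.COLOR_RGB2HSV)
    m=(h[...,1]<60)&(h[...,2]>120)&(W[...,2]>.08)&(W[...,2]<.15)&(W[...,0]>.28)&(W[...,0]<.7)&(W[...,1]<-.3)&(W[...,1]>-.45)&(d>0)
    for k,st,ce in comps(m,40):print(n,k.sum(),rect(W[k]),W[k].mean(0))
for ce,r in dolls([t,s]):
        print('doll',ce,*[(round(float(np.dot(x[:2],N)*1000-547.9),1),round(float(np.dot(x[:2],T)*1000),1),round(x[4],3)) for x in r if len(x)>4])
E
```

```text
from [ 0.4744 -0.3647  0.1485] -93.22594516492502 zaxis [-0.0015  0.0006 -1.    ] t 29.7
(0.476, -0.365, 0.05, -93.1) -> [0.004, 0.001, 0.246] drz -0.003 rows>= 2
t 1113 (array([ 497.7852, -369.3026]), array([ 40.4173, 223.5811]), 86.5306625366211) [ 0.5029 -0.367   0.1202]
s 447 (array([ 474.1312, -362.4412]), array([ 46.0474, 265.0836]), 87.8816909790039) [ 0.4725 -0.3593  0.1173]
doll [284.0357 187.5   ] (46.1, -154.5, np.float64(0.08)) (44.7, -156.1, np.float64(0.079))
doll [264.1458 190.8125] (45.8, -97.3, np.float64(0.08)) (44.8, -99.2, np.float64(0.076))
doll [232.1633 195.7755] (46.4, -2.0, np.float64(0.08)) (44.9, -4.6, np.float64(0.076))
doll [212.1087 199.7609] (45.8, 54.9, np.float64(0.079)) (45.3, 51.8, np.float64(0.078))
```

Request:
move_arm:
  series:
    - {"delta_pos": [0.003,0,0.08],"dr": [0,0,-0.003]}
    - {"delta_pos": [0.003,0,0.16],"dr": [0,0,-0.003]}
    - {"delta_pos": [0.003,0,0.22],"dr": [0,0,-0.003]}
    - {"delta_pos": [0.003,0,0.25],"dr": [0,0,-0.003]}
    - {"delta_pos": [0.003,0,0.261],"dr": [0,0,-0.003]}

```text
time: 30.2
tool_pos: [0.4757, -0.3632, 0.0439]
tool_rot: [-3.138, 0.083, 0.002]
ft_force: [-1.0, -0.3, -1.6]
finger_gap: 0.152
finger_force: 59.0
```

Request:
move_arm:
  series:
    - {"delta_pos": [0,0,0.003],"dr": [0,0,0]}
    - {"delta_pos": [0,0,0.006],"dr": [0,0,0]}
    - {"delta_pos": [0,0,0.009],"dr": [0,0,0]}
    - {"delta_pos": [0,0,0.012],"dr": [0,0,0]}
    - {"delta_pos": [0,0,0.012],"dr": [0,0,0]}

```text
time: 30.7
tool_pos: [0.4759, -0.3649, 0.0409]
tool_rot: [3.14, -0.086, 0.001]
ft_force: [-0.1, 0.7, -2.8]
finger_gap: 0.154
finger_force: 59.0
```

Request:
move_arm:
  series:
    - {"delta_pos": [0,0,0],"dr": [0,0,0]}
    - {"delta_pos": [0,0,0],"dr": [0,0,0]}

```text
time: 30.9
tool_pos: [0.4758, -0.3649, 0.0407]
tool_rot: [3.14, -0.086, 0.0]
ft_force: [-0.3, 0.1, -2.8]
finger_gap: 0.158
finger_force: 59.0
```

Request:
move_arm:
  series:
    - {"delta_pos": [0,0,0.002],"dr": [0,0,0]}
    - {"delta_pos": [0,0,0.004],"dr": [0,0,0]}
    - {"delta_pos": [0,0,0.005],"dr": [0,0,0]}
    - {"delta_pos": [0,0,0.005],"dr": [0,0,0]}

```text
time: 31.3
tool_pos: [0.4756, -0.3648, 0.0385]
tool_rot: [-3.14, 0.086, 0.0]
ft_force: [-0.0, -0.1, -1.4]
finger_gap: 0.153
finger_force: 59.1
```

Request:
move_arm:
  series:
    - {"delta_pos": [0,0,0.001],"dr": [0,0,0]}
    - {"delta_pos": [0,0,0.001],"dr": [0,0,0]}
    - {"delta_pos": [0,0,0.001],"dr": [0,0,0]}

```text
time: 31.6
tool_pos: [0.4757, -0.3648, 0.0383]
tool_rot: [-3.14, 0.086, -0.0]
ft_force: [-1.4, 1.8, 1.5]
finger_gap: 0.153
finger_force: 59.5
```

Request:
move_arm:
  series:
    - {"delta_pos": [0,0,0],"dr": [0,0,0]}
    - {"delta_pos": [0,0,0],"dr": [0,0,0]}
    - {"delta_pos": [0,0,0],"dr": [0,0,0]}
  fingers: 0.45

```text
time: 31.9
tool_pos: [0.4759, -0.365, 0.0382]
tool_rot: [3.14, -0.086, 0.0]
ft_force: [-0.4, -0.3, 0.2]
finger_gap: 0.449
finger_force: 0.0
```

Request:
move_arm:
  series:
    - {"delta_pos": [0,0,-0.05],"dr": [0,0,0]}
    - {"delta_pos": [0,0,-0.15],"dr": [0,0,0]}
    - {"delta_pos": [0,0,-0.27],"dr": [0,0,0]}
    - {"delta_pos": [0,0,-0.3],"dr": [0,0,0]}
    - {"delta_pos": [0,0,-0.3],"dr": [0,0,0]}

```text
time: 32.4
tool_pos: [0.4769, -0.366, 0.1603]
tool_rot: [3.138, -0.085, 0.006]
ft_force: [-0.2, -1.1, -0.2]
finger_gap: 0.451
finger_force: 0.0
```

```bash
python3 - <<'E'
from h import *
plan([(.475,-.25,.16,-60),(.46,-.12,.16,-25),(.4265,.0,.16,7.5)])
E
```

```text
from [ 0.4769 -0.366   0.1603] -93.12204305645213 zaxis [ 0.004  -0.0029 -1.    ] t 32.4
(0.475, -0.25, 0.16, -60) -> [-0.02, -0.289, 0.001] drz -0.736 rows>= 4
(0.46, -0.12, 0.16, -25) -> [0.13, -0.301, -0.0] drz -0.778 rows>= 5
(0.4265, 0.0, 0.16, 7.5) -> [0.236, -0.203, -0.0] drz -0.722 rows>= 4
```

Request:
move_arm:
  series:
    - {"delta_pos": [-0.02,-0.289,0],"dr": [0,0,-0.736]}
    - {"delta_pos": [-0.02,-0.289,0],"dr": [0,0,-0.736]}
    - {"delta_pos": [-0.02,-0.289,0],"dr": [0,0,-0.736]}
    - {"delta_pos": [-0.02,-0.289,0],"dr": [0,0,-0.736]}
    - {"delta_pos": [-0.02,-0.289,0],"dr": [0,0,-0.736]}
  fingers: 0.45

```text
time: 32.9
tool_pos: [0.4734, -0.2471, 0.1568]
tool_rot: [-3.031, -0.815, 0.002]
ft_force: [0.6, -0.2, 0.0]
finger_gap: 0.451
finger_force: 0.0
```

Request:
move_arm:
  series:
    - {"delta_pos": [0.13,-0.301,0],"dr": [0,0,-0.778]}
    - {"delta_pos": [0.13,-0.301,0],"dr": [0,0,-0.778]}
    - {"delta_pos": [0.13,-0.301,0],"dr": [0,0,-0.778]}
    - {"delta_pos": [0.13,-0.301,0],"dr": [0,0,-0.778]}
    - {"delta_pos": [0.13,-0.301,0],"dr": [0,0,-0.778]}

```text
time: 33.4
tool_pos: [0.4584, -0.1179, 0.1574]
tool_rot: [-2.649, -1.687, 0.001]
ft_force: [0.8, -0.5, -0.3]
finger_gap: 0.45
finger_force: 0.0
```

Request:
move_arm:
  series:
    - {"delta_pos": [0.24,-0.203,0],"dr": [0,0,-0.722]}
    - {"delta_pos": [0.24,-0.203,0],"dr": [0,0,-0.722]}
    - {"delta_pos": [0.24,-0.203,0],"dr": [0,0,-0.722]}
    - {"delta_pos": [0.24,-0.203,0],"dr": [0,0,-0.722]}
    - {"delta_pos": [0.24,-0.203,0],"dr": [0,0,-0.722]}

```text
time: 33.9
tool_pos: [0.4259, 0.0023, 0.1577]
tool_rot: [-2.077, -2.357, 0.001]
ft_force: [0.1, 0.5, -0.0]
finger_gap: 0.45
finger_force: 0.0
```

```bash
python3 - <<'E'
from h import *
shot("top");t=shot("top","t9");s=shot("side")
ruler(t);ruler(s)
for n,(p,d,c,W) in zip("ts",(t,s)):
    h=cv2.cvtColor(p,cv2.COLOR_RGB2HSV)
    m=(h[...,1]<70)&(h[...,2]>60)&(W[...,0]>.25)&(W[...,0]<.75)&(W[...,1]<-.28)&(W[...,1]>-.5)
    for k,st,ce in comps(m,150):
        cn=max(cv2.findContours(k.astype(np.uint8),0,1)[0],key=cv2.contourArea)
        print(n,'mat',st,rect(plane(c,cn.reshape(-1,2),0)))
    P=W[(d>0)&(W[...,2]>.066)&(W[...,2]<.09)&(W[...,0]>.38)&(W[...,0]<.46)&(abs(W[...,1])<.04)];print(n,'post',len(P),rect(P) if len(P)>3 else '')
    m=(W[...,2]>.088)&(W[...,2]<.106)&(d>0)&(W[...,0]>.66)&(W[...,0]<.9)&(abs(W[...,1]-.03)<.2)
    k=max(comps(m,50),key=lambda a:a[1][4])[0]
    r=rect(W[k]);print(n,'case',r)
    box=cv2.boxPoints((r[0],r[1],r[2]));print(box)
for ce,r in dolls([t,s]):
        print('doll',ce,*[(round(float(np.dot(x[:2],N)*1000-547.9),1),round(float(np.dot(x[:2],T)*1000),1),round(x[4],3)) for x in r if len(x)>4])
plan([(.4265,.0015,.042,7.5)])
E
```

```text
ruler part [382 183  12  44 473] (array([ 549.2682, -365.5775]), array([ 32.5658, 122.5661]), 86.96358489990234)
ruler part [382 235  13  39 421] (array([ 409.5337, -360.4882]), array([ 35.171, 106.795]), 87.55571746826172)
ruler part [259 132  32  11 223] (array([ 553.6853, -361.2941]), array([ 56.0004, 118.85  ]), 86.6514663696289)
t mat [ 368  171   38  120 4222] (array([ 475.7953, -364.4454]), array([108.8271, 338.0955]), 86.79749298095703)
t post 0 
t case (array([785.5283,  32.5993]), array([195.5988, 338.0305]), 5.493372917175293)
[[ 671.9982  191.4759]
 [ 704.358  -145.0021]
 [ 899.0585 -126.2773]
 [ 866.6986  210.2007]]
s mat [251 129  41  19 508] (array([ 567.4761, -368.2487]), array([101.1714, 150.0469]), 87.17864227294922)
s post 41 (array([426.1063,   3.1879]), array([11.9768, 28.2299]), 6.911245822906494)
s case (array([784.9993,  31.7971]), array([197.1843, 341.4427]), 5.39520788192749)
[[ 670.7919  192.492 ]
 [ 702.896  -147.4381]
 [ 899.2067 -128.8978]
 [ 867.1025  211.0322]]
doll [283.8679 187.3774] (46.4, -154.5, np.float64(0.079)) (45.3, -156.7, np.float64(0.076))
doll [264.4 190.6] (46.1, -97.2, np.float64(0.081)) (44.4, -99.5, np.float64(0.076))
doll [232.1837 195.9388] (46.4, -1.7, np.float64(0.08)) (45.1, -4.1, np.float64(0.077))
doll [212.5208 199.6042] (46.0, 55.2, np.float64(0.081)) (44.9, 52.0, np.float64(0.078))
from [0.4263 0.0012 0.1579] 7.084380612272889 zaxis [ 0.0001 -0.0008 -1.    ] t 34.05
(0.4265, 0.0015, 0.042, 7.5) -> [0.001, 0.001, 0.29] drz -0.009 rows>= 3
```

View pics/t9.png

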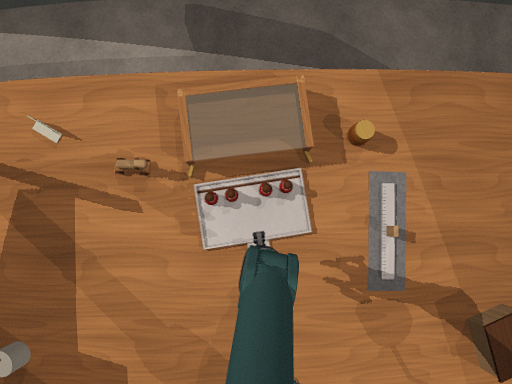

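Request:
move_arm:
  series:
    - {"delta_pos": [0,0.001,0.08],"dr": [0,0,0]}
    - {"delta_pos": [0,0.001,0.16],"dr": [0,0,0]}
    - {"delta_pos": [0,0.001,0.23],"dr": [0,0,0]}
    - {"delta_pos": [0,0.001,0.27],"dr": [0,0,0]}
    - {"delta_pos": [0,0.001,0.285],"dr": [0,0,0]}

```text
time: 34.55
tool_pos: [0.4258, 0.0013, 0.0424]
tool_rot: [-2.077, -2.355, 0.004]
ft_force: [0.5, 0.6, 0.0]
finger_gap: 0.45
finger_force: 0.0
```

Request:
move_arm:
  series:
    - {"delta_pos": [0,0,0],"dr": [0,0,0]}
    - {"delta_pos": [0,0,0],"dr": [0,0,0]}
    - {"delta_pos": [0,0,0],"dr": [0,0,0]}
    - {"delta_pos": [0,0,0],"dr": [0,0,0]}
    - {"delta_pos": [0,0,0],"dr": [0,0,0]}
  fingers: 0

```text
time: 35.05
tool_pos: [0.4268, 0.0026, 0.0446]
tool_rot: [2.071, 2.36, 0.001]
ft_force: [0.8, -1.3, -0.8]
finger_gap: 0.131
finger_force: 58.9
```

```bash
python3 - <<'E'
from h import *
t=shot("top");s=shot("side");o=bot.get_obs();print(o['tool_pos'],o['ft_force'],o['finger_gap'])
for ce,r in dolls([t,s]):
        print('doll',ce,*[(round(float(np.dot(x[:2],N)*1000-547.9),1),round(float(np.dot(x[:2],T)*1000),1),round(x[4],3)) for x in r if len(x)>4])
plan([(.4265,-.001,.044,6.5)])
E
```

```text
[0.4268 0.0026 0.0446] [-0.1082 -0.4167  1.2802] 0.134015520011799
doll [283.75 187.5 ] (45.7, -154.1, np.float64(0.08)) (44.3, -156.2, np.float64(0.076))
doll [264.7143 191.2653] (45.5, -96.7, np.float64(0.08)) (44.2, -99.2, np.float64(0.077))
doll [231.7925 196.2453] (45.7, -1.5, np.float64(0.082)) (44.3, -4.8, np.float64(0.077))
doll [212.4583 199.1042] (45.4, 55.3, np.float64(0.08)) (44.5, 52.6, np.float64(0.076))
from [0.4268 0.0026 0.0446] 7.45448137474417 zaxis [ 0.0015 -0.0002 -1.    ] t 35.15
(0.4265, -0.001, 0.044, 6.5) -> [-0.009, -0.002, 0.001] drz 0.021 rows>= 1
```

```bash
python3 - <<'E'
from h import *
plan([(.445,-.0003,.0445,6.2),(.462,.0014,.0445,5.45),(.50,.005,.0445,5.45)])
E
```

```text
from [0.4268 0.0026 0.0446] 7.45448137474417 zaxis [ 0.0015 -0.0002 -1.    ] t 35.15
(0.445, -0.0003, 0.0445, 6.2) -> [-0.013, 0.044, 0.0] drz 0.028 rows>= 1
(0.462, 0.0014, 0.0445, 5.45) -> [-0.0, 0.043, 0.0] drz 0.017 rows>= 1
(0.5, 0.005, 0.0445, 5.45) -> [-0.0, 0.095, 0.0] drz -0.0 rows>= 1
```

Request:
move_arm:
  series:
    - {"delta_pos": [-0.002,0.006,0],"dr": [0,0,0.004]}
    - {"delta_pos": [-0.005,0.015,0],"dr": [0,0,0.01]}
    - {"delta_pos": [-0.008,0.025,0],"dr": [0,0,0.016]}
    - {"delta_pos": [-0.011,0.035,0],"dr": [0,0,0.022]}
    - {"delta_pos": [-0.013,0.044,0],"dr": [0,0,0.028]}

```text
time: 35.65
tool_pos: [0.4332, 0.0016, 0.0446]
tool_rot: [-2.08, -2.332, 0.014]
ft_force: [-13.6, 2.6, 17.5]
finger_gap: 0.135
finger_force: 67.5
```

Request:
move_arm:
  series:
    - {"delta_pos": [0,0.01,0],"dr": [0,0,0.004]}
    - {"delta_pos": [0,0.02,0],"dr": [0,0,0.008]}
    - {"delta_pos": [0,0.03,0],"dr": [0,0,0.012]}
    - {"delta_pos": [0,0.038,0],"dr": [0,0,0.015]}
    - {"delta_pos": [0,0.043,0],"dr": [0,0,0.017]}

```text
time: 36.15
tool_pos: [0.4526, 0.0027, 0.0445]
tool_rot: [-2.1, -2.319, 0.012]
ft_force: [-14.3, 1.1, 18.0]
finger_gap: 0.133
finger_force: 63.7
```

```bash
cat >> h.py <<'E'
def strip2(v,lo=.55,hi=.80):
    """strip centreline & tray outline from the top view"""
    p,d,c,W=v
    h=cv2.cvtColor(p,cv2.COLOR_RGB2HSV);P0=plane(c,np.stack(np.meshgrid(np.arange(512),np.arange(384)),-1).reshape(-1,2),.016).reshape(384,512,3)
    return h,P0
E
python3 - <<'E'
from h import *
t=shot("top","t10");s=shot("side");o=bot.get_obs();print(o['ft_force'],o['moment'],o['finger_gap'])
for ce,r in dolls([t,s]):
    print('doll',ce,*[np.array(x)[[0,1,4]] for x in r if len(x)>4])
plan([(.50,.005,.0445,5.45)])
cv2.imwrite('pics/c10.png',cv2.resize(t[0][75:275,170:330,::-1],None,fx=3,fy=3,interpolation=cv2.INTER_CUBIC))
E
```

```text
[-13.4847   0.4957  17.6501] [0.0935 1.2376 0.3211] 0.1347419832226168
doll [285.0192 179.25  ] [ 0.6327 -0.0793  0.0801] [ 0.6267 -0.0643  0.0755]
doll [265.6667 181.9412] [ 0.6262 -0.0227  0.0808] [ 0.6263 -0.0251  0.0777]
doll [213.4694 188.8571] [0.6102 0.1284 0.0798] [0.6098 0.125  0.077 ]
doll [233.4419 187.0698] [0.6163 0.072  0.0815] [0.6161 0.0687 0.0782]
from [0.4532 0.0027 0.0445] 5.664196619555576 zaxis [-0.0137  0.003  -0.9999] t 36.25
(0.5, 0.005, 0.0445, 5.45) -> [-0.006, 0.117, 0.0] drz 0.005 rows>= 1
```

View pics/c10.png

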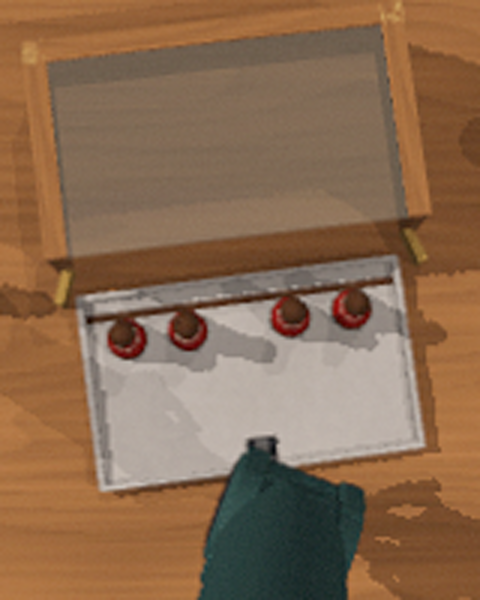

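Request:
move_arm:
  series:
    - {"delta_pos": [-0.002,0.008,-0.003],"dr": [0,0,0]}
    - {"delta_pos": [-0.003,0.018,-0.006],"dr": [0,0,0]}
    - {"delta_pos": [-0.004,0.028,-0.006],"dr": [0,0,0]}
    - {"delta_pos": [-0.004,0.038,-0.006],"dr": [0,0,0]}
    - {"delta_pos": [-0.004,0.048,-0.006],"dr": [0,0,0]}

```text
time: 36.75
tool_pos: [0.4805, 0.0021, 0.0461]
tool_rot: [-2.112, -2.324, 0.002]
ft_force: [-0.5, 0.3, -6.4]
finger_gap: 0.132
finger_force: 58.4
```

```bash
python3 - <<'E'
from h import *
t=shot("top");s=shot("side");o=bot.get_obs();print(o['ft_force'],o['moment'],o['finger_gap'])
for ce,r in dolls([t,s]):
    print('doll',ce,*[np.array(x)[[0,1,4]] for x in r if len(x)>4])
plan([(.50,.005,.0445,5.45)])
E
```

```text
[ 0.354  -0.8405 -7.5447] [-0.0648  0.9417 -0.0048] 0.1363427291196589
doll [286.0179 169.875 ] [ 0.6595 -0.0823  0.081 ] [ 0.6599 -0.0839  0.0765]
doll [266.2885 172.5962] [ 0.6534 -0.0251  0.0811] [ 0.6541 -0.0271  0.0766]
doll [233.3673 176.9592] [0.6445 0.0702 0.0816] [0.6449 0.0677 0.0775]
doll [213.7455 179.1455] [0.6396 0.127  0.0796] [0.6397 0.1238 0.0767]
from [0.4818 0.0021 0.0461] 5.4855507739672325 zaxis [ 0.0004 -0.0001 -1.    ] t 36.85
(0.5, 0.005, 0.0445, 5.45) -> [0.003, 0.046, 0.004] drz 0.001 rows>= 1
```

Request:
move_arm:
  series:
    - {"delta_pos": [0.001,0.008,0.002],"dr": [0,0,0]}
    - {"delta_pos": [0.001,0.02,0.002],"dr": [0,0,0]}
    - {"delta_pos": [0.001,0.033,0.002],"dr": [0,0,0]}
    - {"delta_pos": [0.001,0.045,0.002],"dr": [0,0,0]}
    - {"delta_pos": [0.001,0.058,0.002],"dr": [0,0,0]}

```text
time: 37.35
tool_pos: [0.5044, 0.0047, 0.0457]
tool_rot: [2.113, 2.325, 0.0]
ft_force: [-1.5, 0.4, -5.5]
finger_gap: 0.133
finger_force: 59.0
```

Request:
move_arm:
  series:
    - {"delta_pos": [0,0.012,0],"dr": [0,0,0]}
    - {"delta_pos": [0,0.024,0],"dr": [0,0,0]}
    - {"delta_pos": [0,0.036,0],"dr": [0,0,0]}
    - {"delta_pos": [0,0.048,0],"dr": [0,0,0]}
    - {"delta_pos": [0,0.056,0],"dr": [0,0,0]}

```text
time: 37.85
tool_pos: [0.5268, 0.0068, 0.0457]
tool_rot: [2.112, 2.325, 0.001]
ft_force: [-1.0, -0.3, -6.0]
finger_gap: 0.131
finger_force: 58.9
```

```bash
python3 - <<'E'
from h import *
t=shot("top","t11");s=shot("side","s11");o=bot.get_obs();print(o['ft_force'],o['moment'],o['finger_gap'])
for ce,r in dolls([t,s]):
    print('doll',ce,*[np.array(x)[[0,1,4]] for x in r if len(x)>4])
plan([(.6528,.0196,.0445,5.45)])
im=np.hstack([cv2.resize(x[a:a+h,b:b+w,::-1],(400,500),interpolation=cv2.INTER_CUBIC) for x,a,b,h,w in((t[0],75,170,200,160),(s[0],130,120,150,120))]);cv2.imwrite('pics/c11.png',im)
E
```

```text
[ 0.1521  0.0458 -7.7331] [-0.0706  0.7217  0.0226] 0.1303445886933317
doll [284.3774 154.1509] [ 0.7097 -0.0732  0.101 ] [ 0.7089 -0.0748  0.0972]
doll [264.6964 156.7321] [ 0.704  -0.0185  0.1006] [ 0.7032 -0.0187  0.097 ]
doll [230.9821 160.9107] [0.6948 0.0741 0.1001] [0.6938 0.0749 0.0962]
doll [211.3889 162.8333] [0.6905 0.1282 0.1014] [0.6889 0.1306 0.0968]
from [0.5272 0.0069 0.0457] 5.485593542334026 zaxis [ 0.0015 -0.0001 -1.    ] t 37.95
(0.6528, 0.0196, 0.0445, 5.45) -> [0.002, 0.315, 0.003] drz 0.001 rows>= 3
```

View pics/c11.png

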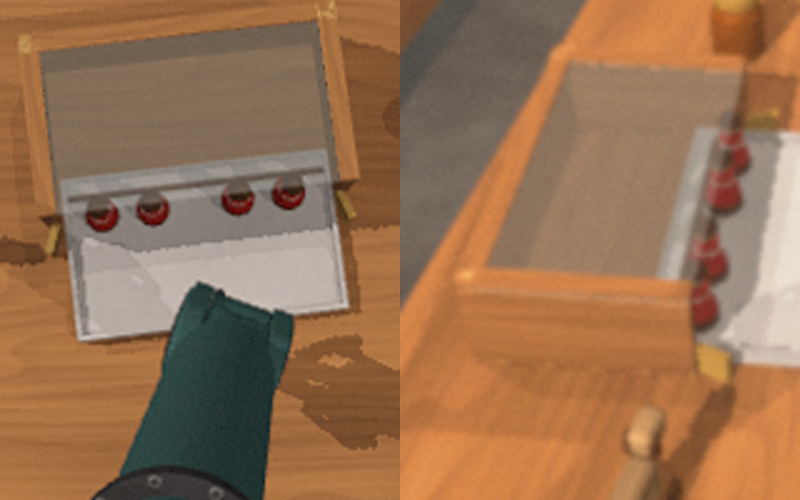

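Request:
move_arm:
  series:
    - {"delta_pos": [0,0.01,0.001],"dr": [0,0,0]}
    - {"delta_pos": [0,0.022,0.002],"dr": [0,0,0]}
    - {"delta_pos": [0,0.034,0.002],"dr": [0,0,0]}
    - {"delta_pos": [0,0.046,0.002],"dr": [0,0,0]}
    - {"delta_pos": [0,0.058,0.002],"dr": [0,0,0]}

```text
time: 38.45
tool_pos: [0.5497, 0.0089, 0.045]
tool_rot: [2.113, 2.325, 0.0]
ft_force: [-3.0, -1.0, -3.4]
finger_gap: 0.132
finger_force: 59.4
```

Request:
move_arm:
  series:
    - {"delta_pos": [0,0.012,0],"dr": [0,0,0]}
    - {"delta_pos": [0,0.024,0],"dr": [0,0,0]}
    - {"delta_pos": [0,0.036,0],"dr": [0,0,0]}
    - {"delta_pos": [0,0.048,0],"dr": [0,0,0]}
    - {"delta_pos": [0,0.06,0],"dr": [0,0,0]}

```text
time: 38.95
tool_pos: [0.5735, 0.0112, 0.0449]
tool_rot: [2.113, 2.325, -0.0]
ft_force: [-3.2, 0.2, -2.3]
finger_gap: 0.136
finger_force: 59.4
```

Request:
move_arm:
  series:
    - {"delta_pos": [0,0.012,0],"dr": [0,0,0]}
    - {"delta_pos": [0,0.024,0],"dr": [0,0,0]}
    - {"delta_pos": [0,0.036,0],"dr": [0,0,0]}
    - {"delta_pos": [0,0.048,0],"dr": [0,0,0]}
    - {"delta_pos": [0,0.06,0],"dr": [0,0,0]}

```text
time: 39.45
tool_pos: [0.5974, 0.0135, 0.0449]
tool_rot: [2.113, 2.325, -0.0]
ft_force: [-2.0, -1.3, -3.0]
finger_gap: 0.132
finger_force: 59.4
```

```bash
python3 - <<'E'
from h import *
o=bot.get_obs();print(o['ft_force'],o['moment'],o['finger_gap'])
plan([(.6528,.0196,.0445,5.45)])
E
```

```text
[-1.9792 -1.3152 -2.972 ] [-0.0239  0.7099 -0.0638] 0.13187519719063379
from [0.5974 0.0135 0.0449] 5.468285193720263 zaxis [ 0. -0. -1.] t 39.45
(0.6528, 0.0196, 0.0445, 5.45) -> [0.002, 0.139, 0.001] drz 0.0 rows>= 2
```

Request:
move_arm:
  series:
    - {"delta_pos": [0,0.012,0],"dr": [0,0,0]}
    - {"delta_pos": [0,0.024,0],"dr": [0,0,0]}
    - {"delta_pos": [0,0.036,0],"dr": [0,0,0]}
    - {"delta_pos": [0,0.048,0],"dr": [0,0,0]}
    - {"delta_pos": [0,0.06,0],"dr": [0,0,0]}

```text
time: 39.95
tool_pos: [0.6212, 0.0158, 0.0449]
tool_rot: [-2.113, -2.325, 0.0]
ft_force: [-2.7, -0.2, -3.0]
finger_gap: 0.131
finger_force: 59.4
```

Request:
move_arm:
  series:
    - {"delta_pos": [0,0.01,0],"dr": [0,0,0]}
    - {"delta_pos": [0,0.018,0],"dr": [0,0,0]}
    - {"delta_pos": [0,0.026,0],"dr": [0,0,0]}
    - {"delta_pos": [0,0.034,0],"dr": [0,0,0]}
    - {"delta_pos": [0,0.04,0],"dr": [0,0,0]}

```text
time: 40.45
tool_pos: [0.6371, 0.0173, 0.0449]
tool_rot: [2.113, 2.325, 0.0]
ft_force: [-2.7, -0.8, -2.9]
finger_gap: 0.129
finger_force: 59.4
```

Request:
move_arm:
  series:
    - {"delta_pos": [0,0.005,0],"dr": [0,0,0]}
    - {"delta_pos": [0,0.01,0],"dr": [0,0,0]}
    - {"delta_pos": [0,0.014,0],"dr": [0,0,0]}
    - {"delta_pos": [0,0.018,0],"dr": [0,0,0]}
    - {"delta_pos": [0,0.022,0],"dr": [0,0,0]}

```text
time: 40.95
tool_pos: [0.6456, 0.0181, 0.0449]
tool_rot: [-2.113, -2.325, 0.0]
ft_force: [-2.4, -0.4, -2.9]
finger_gap: 0.133
finger_force: 59.4
```

```bash
python3 - <<'E'
from h import *
t=shot("top");s=shot("side","s12");o=bot.get_obs();print(o['ft_force'],o['moment'],o['finger_gap'])
plan([(.6528,.0196,.0445,5.45)])
im=np.hstack([cv2.resize(x[a:a+h,b:b+w,::-1],(400,500),interpolation=cv2.INTER_CUBIC) for x,a,b,h,w in((t[0],75,170,200,160),(s[0],130,120,150,120))]);cv2.imwrite('pics/c12.png',im)
E
```

```text
[-0.7447 -0.3322 -3.966 ] [-0.0092  0.6089  0.0033] 0.13583962753806167
from [0.6461 0.0182 0.0449] 5.4723719320331 zaxis [ 0.0008 -0.0001 -1.    ] t 41.05
(0.6528, 0.0196, 0.0445, 5.45) -> [0.002, 0.017, 0.001] drz 0.0 rows>= 1
```

View pics/c12.png

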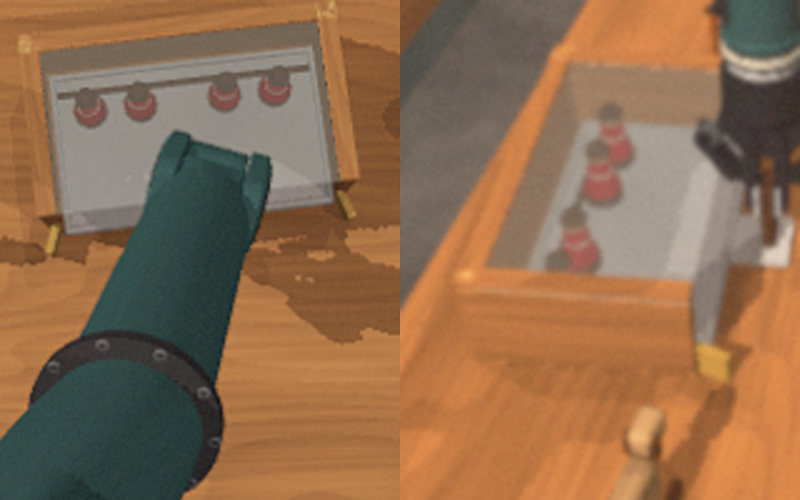

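Request:
move_arm:
  series:
    - {"delta_pos": [0,0.003,0],"dr": [0,0,0]}
    - {"delta_pos": [0,0.006,0],"dr": [0,0,0]}
    - {"delta_pos": [0,0.009,0],"dr": [0,0,0]}
    - {"delta_pos": [0,0.012,0],"dr": [0,0,0]}
    - {"delta_pos": [0,0.014,0],"dr": [0,0,0]}

```text
time: 41.55
tool_pos: [0.6501, 0.0186, 0.0448]
tool_rot: [-2.112, -2.323, 0.002]
ft_force: [-5.5, -0.4, 0.5]
finger_gap: 0.135
finger_force: 59.9
```

Request:
move_arm:
  series:
    - {"delta_pos": [0,0.002,0],"dr": [0,0,0]}
    - {"delta_pos": [0,0.004,0],"dr": [0,0,0]}
    - {"delta_pos": [0,0.006,0],"dr": [0,0,0]}

```text
time: 41.85
tool_pos: [0.6501, 0.0186, 0.0449]
tool_rot: [-2.11, -2.32, 0.006]
ft_force: [-11.5, -1.1, 5.0]
finger_gap: 0.13
finger_force: 61.2
```

Request:
move_arm:
  series:
    - {"delta_pos": [0,0.003,0],"dr": [0,0,0]}
    - {"delta_pos": [0,0.006,0],"dr": [0,0,0]}
    - {"delta_pos": [0,0.006,0],"dr": [0,0,0]}

```text
time: 42.15
tool_pos: [0.65, 0.0186, 0.045]
tool_rot: [-2.108, -2.318, 0.01]
ft_force: [-15.3, -0.3, 8.4]
finger_gap: 0.135
finger_force: 63.9
```

```bash
python3 - <<'E'
from h import *
o=bot.get_obs();print(o['tool_pos'],o['ft_force'],o['moment'])
t=shot("top");s=shot("side")
def go(n,v):
    p,d,c,W=v;h=cv2.cvtColor(p,cv2.COLOR_RGB2HSV)
    for m,st,ce in comps((((h[...,0]<8)|(h[...,0]>170))&(h[...,1]>75)&(h[...,2]>40)&(np.indices(h.shape[:2])[0]<260)).astype(np.uint8),12):
        if 130<ce[0]<300 : print(n,st,ce,plane(c,[ce],.035)[0])
go('t',t);go('s',s)
im=np.hstack([cv2.resize(x[a:a+h,b:b+w,::-1],(400,400),interpolation=cv2.INTER_CUBIC) for x,a,b,h,w in((t[0],75,170,150,150),(s[0],130,130,110,110))]);cv2.imwrite('pics/c13.png',im)
E
```

```text
[0.65   0.0186 0.045 ] [-15.3382  -0.3205   8.3949] [-0.0542  1.8017  0.1125]
t [274 104  12  11  76] [278.8684 109.7632] [ 0.8194 -0.0634  0.035 ]
t [253 107  13  10  68] [259.0588 112.4706] [ 0.8127 -0.0082  0.035 ]
t [200 112  12  12  73] [205.8493 118.7123] [0.7985 0.1389 0.035 ]
t [220 112  12   9  72] [225.8611 116.3194] [0.8038 0.0837 0.035 ]
s [174 167  15  23 175] [180.68   179.0686] [ 0.8203 -0.0251  0.035 ]
s [167 198  11  13  93] [172.2258 204.3978] [0.8084 0.0929 0.035 ]
```

View pics/c13.png

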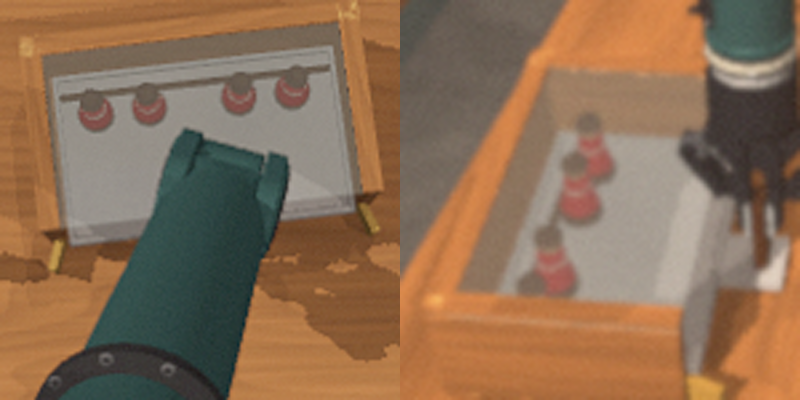

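```bash
python3 - <<'E'
from h import *
t=shot("top");p,d,c,W=t
V=255-cv2.cvtColor(p,cv2.COLOR_RGB2GRAY).astype(float)
q=[]
for x in range(198,292,1):
    r0=111.75-(x-192.5)*.115; k=np.arange(int(round(r0))-3,int(round(r0))+4); w=V[k,x]; w=np.clip(w-np.sort(w)[2],0,None)
    if w.max()>15: q.append((x,(w*k).sum()/w.sum()))
P=plane(c,q,.008)*1000
for _ in range(4):
    s,i=np.polyfit(P[:,1],P[:,0],1);e=P[:,0]-i-s*P[:,1];P=P[abs(e)<max(2*e.std(),.5)]
print(len(P),i,s,-np.degrees(np.arctan(s)),e.std())
u=np.array([np.cos(np.radians(5.45)),np.sin(np.radians(5.45))])
print('strip along case axis from mouth', np.array([i,0])@u-np.array([687.6,22.9])@u,'home=158')
E
```

```text
48 844.5790140092973 -0.09649885273224522 5.511910246763635 0.22639926944425878
strip along case axis from mouth 154.09440929936102 home=158
```

Request:
move_arm:
  series:
    - {"delta_pos": [0,-0.008,0],"dr": [0,0,0]}
    - {"delta_pos": [0,-0.014,0],"dr": [0,0,0]}
    - {"delta_pos": [0,-0.014,0],"dr": [0,0,0]}

```text
time: 42.6
tool_pos: [0.6503, 0.0186, 0.045]
tool_rot: [-2.113, -2.325, -0.0]
ft_force: [-3.8, -0.3, -0.4]
finger_gap: 0.133
finger_force: 62.5
```

Request:
move_arm:
  series:
    - {"delta_pos": [0,-0.014,0],"dr": [0,0,0]}
    - {"delta_pos": [0,-0.014,0],"dr": [0,0,0]}
    - {"delta_pos": [0,-0.014,0],"dr": [0,0,0]}
  fingers: 0.3

```text
time: 42.9
tool_pos: [0.6443, 0.0174, 0.0452]
tool_rot: [-2.114, -2.324, 0.001]
ft_force: [-4.8, -0.8, 1.3]
finger_gap: 0.3
finger_force: 0.0
```

```bash
python3 - <<'E'
from h import *
plan([(.650,.0186,.16,5.45),(.600,.0138,.16,5.45),(.600,.0138,.032,5.45),(.62,.0157,.032,5.45)])
E
```

```text
from [0.6443 0.0174 0.0452] 5.4196713418082325 zaxis [-0.0008 -0.0003 -1.    ] t 42.9
(0.65, 0.0186, 0.16, 5.45) -> [0.002, 0.015, -0.287] drz -0.001 rows>= 3
(0.6, 0.0138, 0.16, 5.45) -> [-0.0, -0.126, 0.0] drz 0.0 rows>= 2
(0.6, 0.0138, 0.032, 5.45) -> [-0.0, -0.0, 0.32] drz 0.0 rows>= 3
(0.62, 0.0157, 0.032, 5.45) -> [-0.0, 0.05, 0.0] drz 0.0 rows>= 1
```

Request:
move_arm:
  series:
    - {"delta_pos": [0,0.012,0],"dr": [0,0,0]}
    - {"delta_pos": [0,0.012,0],"dr": [0,0,0]}
    - {"delta_pos": [0,0.012,0],"dr": [0,0,0]}

```text
time: 43.2
tool_pos: [0.644, 0.0175, 0.0454]
tool_rot: [-2.109, -2.317, 0.01]
ft_force: [-15.8, -0.9, 11.8]
finger_gap: 0.301
finger_force: 0.0
```

```bash
python3 - <<'E'
from h import *
s=shot("side");o=bot.get_obs();print(o['tool_pos'],o['ft_force'])
p,d,c,W=s
P=W[(d>0)&(W[...,2]>.07)&(W[...,2]<.088)&(W[...,0]>.60)&(W[...,0]<.68)&(abs(W[...,1]-.02)<.05)];print(len(P),rect(P),P.mean(0))
cv2.imwrite('pics/c14.png',cv2.resize(p[110:260,140:340,::-1],None,fx=4,fy=4,interpolation=cv2.INTER_CUBIC))
E
```

```text
[0.6441 0.0175 0.0454] [-15.4742  -1.5516  11.3815]
81 (array([643.5328,  24.1833]), array([36.2898, 50.7681]), 61.299373626708984) [0.6451 0.0244 0.0793]
```

View pics/c14.png

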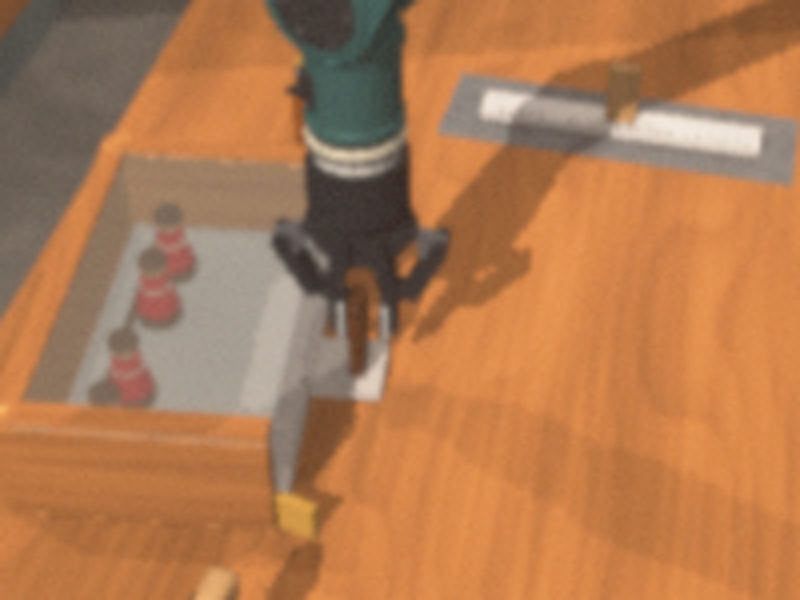

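Request:
move_arm:
  series:
    - {"delta_pos": [0,-0.01,0],"dr": [0,0,0]}
    - {"delta_pos": [0,-0.01,0],"dr": [0,0,0]}
    - {"delta_pos": [0,-0.01,0],"dr": [0,0,0]}
  fingers: 0.23

```text
time: 43.55
tool_pos: [0.6473, 0.0178, 0.0458]
tool_rot: [2.111, 2.323, 0.003]
ft_force: [-2.1, -0.1, 2.3]
finger_gap: 0.228
finger_force: 0.0
```

Request:
move_arm:
  series:
    - {"delta_pos": [0,0,0],"dr": [0,0,0]}
    - {"delta_pos": [0,0,0],"dr": [0,0,0]}

```text
time: 43.75
tool_pos: [0.6467, 0.0183, 0.0452]
tool_rot: [2.112, 2.324, 0.002]
ft_force: [-2.3, 0.2, 1.4]
finger_gap: 0.229
finger_force: 0.0
```

Request:
move_arm:
  series:
    - {"delta_pos": [0,0,-0.015],"dr": [0,0,0]}
    - {"delta_pos": [0,0,-0.04],"dr": [0,0,0]}
    - {"delta_pos": [0,0,-0.08],"dr": [0,0,0]}
    - {"delta_pos": [0,0,-0.16],"dr": [0,0,0]}
    - {"delta_pos": [0,0,-0.24],"dr": [0,0,0]}

```text
time: 44.25
tool_pos: [0.6454, 0.0181, 0.1427]
tool_rot: [-2.113, -2.325, 0.0]
ft_force: [0.2, 0.2, 0.8]
finger_gap: 0.234
finger_force: 0.0
```

Request:
move_arm:
  series:
    - {"delta_pos": [0,-0.05,0],"dr": [0,0,0]}
    - {"delta_pos": [0,-0.12,0],"dr": [0,0,0]}
    - {"delta_pos": [0,-0.13,0],"dr": [0,0,0]}
    - {"delta_pos": [0,-0.13,0],"dr": [0,0,0]}
  fingers: 0

```text
time: 44.65
tool_pos: [0.5934, 0.0131, 0.1421]
tool_rot: [2.113, 2.324, 0.001]
ft_force: [-0.1, -0.2, 0.7]
finger_gap: 0.001
finger_force: 0.0
```

```bash
python3 - <<'E'
from h import *
shot("side");s=shot("side");t=shot("top");o=bot.get_obs();print(o['tool_pos'],o['ft_force'],o['finger_gap'])
for p,d,c,W in(s,t):
  P=W[(d>0)&(W[...,2]>.066)&(W[...,2]<.088)&(W[...,0]>.62)&(W[...,0]<.68)&(abs(W[...,1]-.02)<.03)]
  if len(P)>4:print('post',len(P),rect(P),P.mean(0))
plan([(.600,.0142,.14,5.45),(.600,.0142,.034,5.45)])
E
```

```text
[0.5954 0.0134 0.1416] [-0.7062  0.3243  0.361 ] -0.0004585289592817569
post 41 (array([647.5726,  17.87  ]), array([12.1008, 32.1755]), 9.874216079711914) [0.6467 0.0219 0.0777]
from [0.5954 0.0134 0.1416] 5.496409182449307 zaxis [ 0.0023  0.0001 -1.    ] t 44.8
(0.6, 0.0142, 0.14, 5.45) -> [0.001, 0.012, 0.004] drz 0.001 rows>= 1
(0.6, 0.0142, 0.034, 5.45) -> [-0.0, -0.0, 0.265] drz 0.0 rows>= 3
```

Request:
move_arm:
  series:
    - {"delta_pos": [0.001,0.01,0.06],"dr": [0,0,0]}
    - {"delta_pos": [0.001,0.01,0.13],"dr": [0,0,0]}
    - {"delta_pos": [0.001,0.01,0.2],"dr": [0,0,0]}
    - {"delta_pos": [0.001,0.01,0.25],"dr": [0,0,0]}
    - {"delta_pos": [0.001,0.01,0.28],"dr": [0,0,0]}

```text
time: 45.3
tool_pos: [0.5981, 0.0141, 0.027]
tool_rot: [-2.112, -2.325, 0.002]
ft_force: [-0.6, -0.1, -0.7]
finger_gap: 0.006
finger_force: 0.0
```

Request:
move_arm:
  series:
    - {"delta_pos": [0,0.01,0],"dr": [0,0,0]}
    - {"delta_pos": [0,0.02,0],"dr": [0,0,0]}
    - {"delta_pos": [0,0.03,0],"dr": [0,0,0]}
    - {"delta_pos": [0,0.038,0],"dr": [0,0,0]}
    - {"delta_pos": [0,0.045,0],"dr": [0,0,0]}

```text
time: 45.8
tool_pos: [0.6129, 0.0153, 0.0298]
tool_rot: [-2.111, -2.321, 0.005]
ft_force: [-6.7, -0.1, 4.4]
finger_gap: 0.003
finger_force: 0.0
```

Request:
move_arm:
  series:
    - {"delta_pos": [0,0.006,0],"dr": [0,0,0]}
    - {"delta_pos": [0,0.011,0],"dr": [0,0,0]}
    - {"delta_pos": [0,0.016,0],"dr": [0,0,0]}
    - {"delta_pos": [0,0.02,0],"dr": [0,0,0]}

```text
time: 46.2
tool_pos: [0.6128, 0.015, 0.0301]
tool_rot: [-2.104, -2.311, 0.019]
ft_force: [-23.7, -1.4, 22.9]
finger_gap: -0.001
finger_force: 0.0
```

Request:
move_arm:
  series:
    - {"delta_pos": [0,-0.03,-0.005],"dr": [0,0,0]}
    - {"delta_pos": [0,-0.07,-0.01],"dr": [0,0,0]}
    - {"delta_pos": [0,-0.11,-0.01],"dr": [0,0,0]}
    - {"delta_pos": [0,-0.11,-0.01],"dr": [0,0,0]}

```text
time: 46.6
tool_pos: [0.5786, 0.0121, 0.0339]
tool_rot: [-2.113, -2.324, -0.0]
ft_force: [0.6, 0.4, -0.2]
finger_gap: 0.001
finger_force: 0.0
```

Request:
move_arm:
  series:
    - {"delta_pos": [0,0,0],"dr": [0,0,0.9]}
    - {"delta_pos": [0,0,0],"dr": [0,0,0.9]}
    - {"delta_pos": [0,0,0],"dr": [0,0,0.9]}
    - {"delta_pos": [0,0,0],"dr": [0,0,0.9]}
    - {"delta_pos": [0,0,0],"dr": [0,0,0.9]}

```text
time: 47.1
tool_pos: [0.5824, 0.0127, 0.0337]
tool_rot: [2.788, 1.443, 0.005]
ft_force: [0.6, -0.1, -0.5]
finger_gap: 0.001
finger_force: 0.0
```

Request:
move_arm:
  series:
    - {"delta_pos": [0,0,0],"dr": [0,0,0.9]}
    - {"delta_pos": [0,0,0],"dr": [0,0,0.9]}
    - {"delta_pos": [0,0,0],"dr": [0,0,0.9]}
    - {"delta_pos": [0,0,0],"dr": [0,0,0.9]}
    - {"delta_pos": [0,0,0],"dr": [0,0,0.9]}

```text
time: 47.6
tool_pos: [0.5824, 0.0129, 0.0336]
tool_rot: [3.117, 0.39, 0.006]
ft_force: [-0.5, -0.4, 0.0]
finger_gap: 0.001
finger_force: 0.0
```

```bash
python3 - <<'E'
from h import *
shot("top");s=shot("side");t=shot("top");o=bot.get_obs();print(o['tool_pos'],o['ft_force'],o['finger_gap'])
for p,d,c,W in(s,t):
  P=W[(d>0)&(W[...,2]>.068)&(W[...,2]<.088)&(W[...,0]>.63)&(W[...,0]<.68)&(abs(W[...,1]-.02)<.025)]
  if len(P)>4:print('post',len(P),rect(P),P.mean(0))
y=-84.55
plan([(.585,.0133,.032,y),(.620,.0167,.032,y),(.632,.0178,.032,y),(.640,.0186,.032,y)])
E
```

```text
[0.5817 0.0128 0.0333] [-0.0628 -0.234   0.0327] -0.0005103135698897088
post 36 (array([653.4014,  20.9627]), array([12.4508, 28.744 ]), 12.359661102294922) [0.6517 0.023  0.0785]
from [0.5817 0.0128 0.0333] -75.32011735033942 zaxis [ 0.0025 -0.0005 -1.    ] t 47.75
(0.585, 0.0133, 0.032, -84.55) -> [0.008, 0.001, 0.003] drz 0.205 rows>= 2
(0.62, 0.0167, 0.032, -84.55) -> [0.088, -0.0, 0.0] drz 0.0 rows>= 1
(0.632, 0.0178, 0.032, -84.55) -> [0.03, -0.0, 0.0] drz 0.0 rows>= 1
(0.64, 0.0186, 0.032, -84.55) -> [0.02, -0.0, 0.0] drz 0.0 rows>= 1
```

Request:
move_arm:
  series:
    - {"delta_pos": [0.008,0.001,0.003],"dr": [0,0,0.205]}
    - {"delta_pos": [0.008,0.001,0.003],"dr": [0,0,0.205]}
    - {"delta_pos": [0.008,0.001,0.003],"dr": [0,0,0.205]}

```text
time: 48.05
tool_pos: [0.5836, 0.0128, 0.0319]
tool_rot: [3.138, 0.15, 0.001]
ft_force: [-0.2, 0.3, -0.1]
finger_gap: -0.001
finger_force: 0.0
```

Request:
move_arm:
  series:
    - {"delta_pos": [0.02,0,0],"dr": [0,0,0]}
    - {"delta_pos": [0.045,0,0],"dr": [0,0,0]}
    - {"delta_pos": [0.065,0,0],"dr": [0,0,0]}
    - {"delta_pos": [0.08,0,0],"dr": [0,0,0]}
    - {"delta_pos": [0.088,0,0],"dr": [0,0,0]}

```text
time: 48.55
tool_pos: [0.6192, 0.0159, 0.0317]
tool_rot: [3.138, 0.145, 0.001]
ft_force: [-0.1, -0.3, -0.8]
finger_gap: 0.001
finger_force: 0.0
```

Request:
move_arm:
  series:
    - {"delta_pos": [0.008,0,0],"dr": [0,0,0]}
    - {"delta_pos": [0.016,0,0],"dr": [0,0,0]}
    - {"delta_pos": [0.024,0,0],"dr": [0,0,0]}
    - {"delta_pos": [0.03,0,0],"dr": [0,0,0]}
    - {"delta_pos": [0.034,0,0],"dr": [0,0,0]}

```text
time: 49.05
tool_pos: [0.6318, 0.0171, 0.0317]
tool_rot: [3.138, 0.144, 0.0]
ft_force: [-0.6, 0.3, -0.3]
finger_gap: -0.004
finger_force: 0.0
```

Request:
move_arm:
  series:
    - {"delta_pos": [0.004,0,0],"dr": [0,0,0]}
    - {"delta_pos": [0.008,0,0],"dr": [0,0,0]}
    - {"delta_pos": [0.012,0,0],"dr": [0,0,0]}
    - {"delta_pos": [0.016,0,0],"dr": [0,0,0]}
    - {"delta_pos": [0.02,0,0],"dr": [0,0,0]}

```text
time: 49.55
tool_pos: [0.6345, 0.0175, 0.0308]
tool_rot: [-3.136, -0.143, 0.015]
ft_force: [-10.0, 0.5, 3.8]
finger_gap: -0.0
finger_force: 0.0
```

Request:
move_arm:
  series:
    - {"delta_pos": [0.003,0,0],"dr": [0,0,0]}
    - {"delta_pos": [0.006,0,0],"dr": [0,0,0]}
    - {"delta_pos": [0.008,0,0],"dr": [0,0,0]}

```text
time: 49.85
tool_pos: [0.6343, 0.0175, 0.0303]
tool_rot: [-3.135, -0.142, 0.024]
ft_force: [-14.1, -0.8, 6.0]
finger_gap: -0.001
finger_force: 0.0
```

Request:
move_arm:
  series:
    - {"delta_pos": [-0.015,0,0],"dr": [0,0,0]}
    - {"delta_pos": [-0.06,0,0],"dr": [0,0,0]}
    - {"delta_pos": [-0.12,0,-0.05],"dr": [0,0,0]}
    - {"delta_pos": [-0.17,0,-0.15],"dr": [0,0,0]}
    - {"delta_pos": [-0.25,0,-0.25],"dr": [0,0,0]}

```text
time: 50.35
tool_pos: [0.5453, 0.009, 0.1317]
tool_rot: [3.137, 0.145, 0.004]
ft_force: [0.2, 0.8, 1.3]
finger_gap: -0.002
finger_force: 0.0
```

Request:
move_arm:
  series:
    - {"delta_pos": [-0.1,0,-0.3],"dr": [0,0,0]}
    - {"delta_pos": [-0.1,0,-0.3],"dr": [0,0,0]}
    - {"delta_pos": [-0.1,0,-0.3],"dr": [0,0,0]}
    - {"delta_pos": [-0.1,0,-0.3],"dr": [0,0,0]}

```text
time: 50.75
tool_pos: [0.506, 0.0046, 0.2543]
tool_rot: [-3.137, -0.142, -0.013]
ft_force: [-0.1, 0.5, 0.7]
finger_gap: -0.004
finger_force: 0.0
```

```bash
python3 - <<'E'
from h import *
shot("top");s=shot("side");t=shot("top");o=bot.get_obs();print(o['tool_pos'],o['time'])
def go(n,v):
    p,d,c,W=v;h=cv2.cvtColor(p,cv2.COLOR_RGB2HSV)
    P=W[(d>0)&(W[...,2]>.066)&(W[...,2]<.088)&(W[...,0]>.63)&(W[...,0]<.68)&(abs(W[...,1]-.02)<.03)]
    if len(P)>4:print('post',len(P),rect(P),P.mean(0))
    for m,st,ce in comps((((h[...,0]<8)|(h[...,0]>170))&(h[...,1]>75)&(h[...,2]>40)&(np.indices(h.shape[:2])[0]<260)).astype(np.uint8),12):
        if 130<ce[0]<300 : print(n,st,ce,plane(c,[ce],.035)[0])
go('t',t);go('s',s)
p,d,c,W=t
V=255-cv2.cvtColor(p,cv2.COLOR_RGB2GRAY).astype(float);q=[]
for x in range(198,292):
    r0=110.4-(x-192.5)*.115; k=np.arange(int(round(r0))-3,int(round(r0))+4); w=V[k,x]; w=np.clip(w-np.sort(w)[2],0,None)
    if w.max()>15: q.append((x,(w*k).sum()/w.sum()))
P=plane(c,q,.008)*1000
for _ in range(4):
    sl,i=np.polyfit(P[:,1],P[:,0],1);e=P[:,0]-i-sl*P[:,1];P=P[abs(e)<max(2*e.std(),.5)]
u=np.array([np.cos(np.radians(5.45)),np.sin(np.radians(5.45))])
print('strip',len(P),-np.degrees(np.arctan(sl)),e.std(),np.array([i,0])@u-np.array([687.6,22.9])@u)
im=np.hstack([cv2.resize(x[a:a+h,b:b+w,::-1],(400,400),interpolation=cv2.INTER_CUBIC) for x,a,b,h,w in((t[0],75,170,150,150),(s[0],130,130,110,110))]);cv2.imwrite('pics/c15.png',im)
E
```

```text
[0.5044 0.006  0.2503] 50.9
post 56 (array([653.3112,  19.144 ]), array([11.6098, 27.6509]), 6.22860860824585) [0.6527 0.0187 0.0819]
t [253 107  13   9  74] [258.8108 110.9595] [ 0.817  -0.0076  0.035 ]
t [200 111  12  11  72] [206.0417 117.0556] [0.8031 0.1383 0.035 ]
t [220 111  12   9  73] [225.5616 114.8904] [0.8079 0.0844 0.035 ]
t [270 112  12  10  72] [274.9167 117.2639] [ 0.7982 -0.0517  0.035 ]
post 42 (array([652.1829,  19.1409]), array([11.9922, 31.851 ]), 4.374546051025391) [0.6514 0.023  0.0769]
s [183 170  10  12  91] [187.4176 176.011 ] [ 0.8034 -0.0441  0.035 ]
s [173 178  11  12  97] [177.4948 184.134 ] [0.8225 0.0009 0.035 ]
s [166 199  11  12  95] [170.9053 204.3579] [0.8123 0.0935 0.035 ]
strip 58 5.486646648236046 0.1641946283807077 158.26645436603076
```

View pics/c15.png

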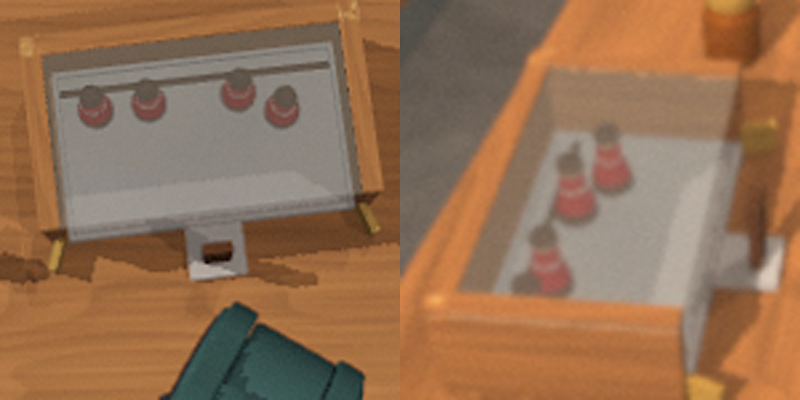

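```bash
python3 - <<'E'
from h import *
y=-84.55
plan([(.6525,.0192,.17,y),(.6525,.0192,.045,y)])
E
```

```text
from [0.5044 0.006  0.2503] -84.71601233307402 zaxis [ 0.0003  0.0004 -1.    ] t 50.9
(0.6525, 0.0192, 0.17, -84.55) -> [0.372, 0.001, 0.201] drz -0.004 rows>= 4
(0.6525, 0.0192, 0.045, -84.55) -> [-0.0, 0.0, 0.312] drz 0.0 rows>= 3
```

Request:
move_arm:
  series:
    - {"delta_pos": [0.1,0,0.05],"dr": [0,0,0]}
    - {"delta_pos": [0.2,0,0.1],"dr": [0,0,0]}
    - {"delta_pos": [0.3,0.001,0.16],"dr": [0,0,0]}
    - {"delta_pos": [0.372,0.001,0.2],"dr": [0,0,0]}
    - {"delta_pos": [0.372,0.001,0.2],"dr": [0,0,0]}
  fingers: 0.65

```text
time: 51.4
tool_pos: [0.6546, 0.02, 0.1656]
tool_rot: [3.137, 0.148, -0.006]
ft_force: [-1.0, 0.3, -0.7]
finger_gap: 0.649
finger_force: 0.0
```

Request:
move_arm:
  series:
    - {"delta_pos": [0,0,0],"dr": [0,0,0]}
    - {"delta_pos": [0,0,0.1],"dr": [0,0,0]}
    - {"delta_pos": [0,0,0.2],"dr": [0,0,0]}
    - {"delta_pos": [0,0,0.28],"dr": [0,0,0]}
    - {"delta_pos": [0,0,0.312],"dr": [0,0,0]}

```text
time: 51.9
tool_pos: [0.649, 0.0188, 0.0432]
tool_rot: [-3.138, -0.142, 0.009]
ft_force: [-0.4, 0.1, -0.7]
finger_gap: 0.651
finger_force: 0.0
```

Request:
move_arm:
  series:
    - {"delta_pos": [0,0,0],"dr": [0,0,0]}
    - {"delta_pos": [0,0,0],"dr": [0,0,0]}
    - {"delta_pos": [0,0,0],"dr": [0,0,0]}
    - {"delta_pos": [0,0,0],"dr": [0,0,0]}
    - {"delta_pos": [0,0,0],"dr": [0,0,0]}
  fingers: 0.1

```text
time: 52.4
tool_pos: [0.6523, 0.0175, 0.0472]
tool_rot: [3.137, 0.143, 0.001]
ft_force: [-2.7, -1.9, 3.5]
finger_gap: 0.338
finger_force: 60.1
```

```bash
python3 - <<'E'
from h import *
o=bot.get_obs();print(o['tool_pos'],o['ft_force'],o['finger_gap'])
y=-84.55
plan([(.44,-.001,.0455,y)])
E
```

```text
[0.6523 0.0175 0.0472] [-2.6672 -1.9235  3.4651] 0.3383995031168528
from [0.6523 0.0175 0.0472] -84.79586183887892 zaxis [ 0.0008 -0.0009 -1.    ] t 52.4
(0.44, -0.001, 0.0455, -84.55) -> [-0.533, -0.002, 0.004] drz -0.005 rows>= 5
```

Request:
move_arm:
  series:
    - {"delta_pos": [-0.006,0,-0.002],"dr": [0,0,0]}
    - {"delta_pos": [-0.018,0,-0.002],"dr": [0,0,0]}
    - {"delta_pos": [-0.036,0,-0.002],"dr": [0,0,0]}
    - {"delta_pos": [-0.055,0,-0.002],"dr": [0,0,0]}
    - {"delta_pos": [-0.075,0,-0.002],"dr": [0,0,0]}

```text
time: 52.9
tool_pos: [0.6231, 0.0163, 0.0472]
tool_rot: [-3.138, -0.145, -0.004]
ft_force: [4.2, 0.2, -0.1]
finger_gap: 0.337
finger_force: 59.8
```

Request:
move_arm:
  series:
    - {"delta_pos": [-0.02,0,0],"dr": [0,0,0]}
    - {"delta_pos": [-0.04,0,0],"dr": [0,0,0]}
    - {"delta_pos": [-0.06,0,0],"dr": [0,0,0]}
    - {"delta_pos": [-0.08,0,0],"dr": [0,0,0]}
    - {"delta_pos": [-0.1,0,0],"dr": [0,0,0]}

```text
time: 53.4
tool_pos: [0.5829, 0.012, 0.0472]
tool_rot: [3.138, 0.143, 0.003]
ft_force: [5.5, 0.6, 1.7]
finger_gap: 0.341
finger_force: 60.1
```

```bash
python3 - <<'E'
from h import *
t=shot("top");s=shot("side");o=bot.get_obs();print(o['tool_pos'],o['ft_force'],o['finger_gap'])
def go(n,v):
    p,d,c,W=v;h=cv2.cvtColor(p,cv2.COLOR_RGB2HSV)
    for m,st,ce in comps((((h[...,0]<8)|(h[...,0]>170))&(h[...,1]>75)&(h[...,2]>40)&(np.indices(h.shape[:2])[0]<260)).astype(np.uint8),12):
        if 130<ce[0]<300 : print(n,st,ce,plane(c,[ce],.035)[0])
go('t',t);go('s',s)
E
```

```text
[0.5811 0.0118 0.0472] [0.0498 1.0324 6.2338] 0.3439189444648043
t [256 131  12  10  68] [261.25   135.7353] [ 0.7469 -0.0123  0.035 ]
t [222 134  12  10  58] [228.2931 139.6207] [0.7382 0.0783 0.035 ]
t [202 136  12  11  65] [208.1385 141.9385] [0.7332 0.1336 0.035 ]
t [272 136  13  11  68] [277.3676 142.1618] [ 0.728 -0.056  0.035]
s [204 172  11  11  90] [208.8667 177.7889] [ 0.7318 -0.0488  0.035 ]
s [194 180  11  12  99] [199.3535 185.8384] [ 0.7514 -0.0044  0.035 ]
s [189 200  11  12  85] [194.1882 205.9882] [0.7413 0.0872 0.035 ]
```

Works well. Continue to post x ≈ 0.44 (141 mm more).

Request:
move_arm:
  series:
    - {"delta_pos": [-0.01,0,-0.002],"dr": [0,0,0]}
    - {"delta_pos": [-0.028,0,-0.002],"dr": [0,0,0]}
    - {"delta_pos": [-0.048,0,-0.002],"dr": [0,0,0]}
    - {"delta_pos": [-0.07,0,-0.002],"dr": [0,0,0]}
    - {"delta_pos": [-0.092,0,-0.002],"dr": [0,0,0]}

```text
time: 54.0
tool_pos: [0.5444, 0.0088, 0.0472]
tool_rot: [-3.138, -0.144, 0.002]
ft_force: [2.6, -0.3, -2.1]
finger_gap: 0.34
finger_force: 59.6
```

Request:
move_arm:
  series:
    - {"delta_pos": [-0.022,0,0],"dr": [0,0,0]}
    - {"delta_pos": [-0.044,0,0],"dr": [0,0,0]}
    - {"delta_pos": [-0.066,0,0],"dr": [0,0,0]}
    - {"delta_pos": [-0.088,0,0],"dr": [0,0,0]}
    - {"delta_pos": [-0.11,0,0],"dr": [0,0,0]}

```text
time: 54.5
tool_pos: [0.5011, 0.0048, 0.0475]
tool_rot: [-3.138, -0.144, 0.001]
ft_force: [1.4, 0.2, -3.7]
finger_gap: 0.339
finger_force: 59.5
```

Request:
move_arm:
  series:
    - {"delta_pos": [-0.022,0,0],"dr": [0,0,0]}
    - {"delta_pos": [-0.044,0,0],"dr": [0,0,0]}
    - {"delta_pos": [-0.066,0,0],"dr": [0,0,0]}
    - {"delta_pos": [-0.088,0,0],"dr": [0,0,0]}
    - {"delta_pos": [-0.105,0,0],"dr": [0,0,0]}

```text
time: 55.0
tool_pos: [0.4593, 0.0009, 0.0476]
tool_rot: [-3.138, -0.143, 0.001]
ft_force: [1.8, 0.2, -4.1]
finger_gap: 0.34
finger_force: 59.5
```

Request:
move_arm:
  series:
    - {"delta_pos": [-0.015,0,0],"dr": [0,0,0]}
    - {"delta_pos": [-0.027,0,0],"dr": [0,0,0]}
    - {"delta_pos": [-0.036,0,0],"dr": [0,0,0]}
    - {"delta_pos": [-0.041,0,0],"dr": [0,0,0]}
    - {"delta_pos": [-0.043,0,0],"dr": [0,0,0]}

```text
time: 55.5
tool_pos: [0.4432, -0.0006, 0.0476]
tool_rot: [-3.138, -0.144, -0.0]
ft_force: [2.2, 0.6, -3.4]
finger_gap: 0.338
finger_force: 59.5
```

Request:
move_arm:
  series:
    - {"delta_pos": [0,0,0],"dr": [0,0,0]}
    - {"delta_pos": [0,0,0],"dr": [0,0,0]}
    - {"delta_pos": [0,0,0],"dr": [0,0,0]}
  fingers: 0.65

```text
time: 55.8
tool_pos: [0.4429, -0.0006, 0.0476]
tool_rot: [-3.138, -0.143, 0.001]
ft_force: [0.6, -0.1, 0.5]
finger_gap: 0.648
finger_force: 0.0
```

Request:
move_arm:
  series:
    - {"delta_pos": [0,0,-0.06],"dr": [0,0,0]}
    - {"delta_pos": [0,0,-0.16],"dr": [0,0,0]}
    - {"delta_pos": [0,0,-0.27],"dr": [0,0,0]}
    - {"delta_pos": [0,0,-0.3],"dr": [0,0,0]}
    - {"delta_pos": [0,0,-0.3],"dr": [0,0,0]}

```text
time: 56.3
tool_pos: [0.4443, -0.0004, 0.1691]
tool_rot: [-3.138, -0.144, -0.006]
ft_force: [-0.2, -0.4, 0.2]
finger_gap: 0.653
finger_force: 0.0
```

```bash
cat >> h.py <<'E'
def stripfit(v,row0,col0,slope,z=.008,cols=(196,300)):
    p,d,c,W=v;S=np.clip(cv2.cvtColor(p,cv2.COLOR_RGB2HSV)[...,1].astype(float)-35,0,None);q=[]
    for x in range(*cols):
        r0=row0+slope*(x-col0);k=np.arange(int(round(r0))-3,int(round(r0))+4);w=S[k,x]
        if 60<w.max(): q.append((x,(w*k).sum()/w.sum()))
    P=plane(c,q,z)*1000
    for _ in range(6):
        s,i=np.polyfit(P[:,1],P[:,0],1);e=P[:,0]-i-s*P[:,1];P=P[abs(e)<max(2*e.std(),.4)]
    return i,-np.degrees(np.arctan(s)),e.std(),len(P)
E
python3 - <<'E'
from h import *
shot("top");t=shot("top","t16");s=shot("side","s16");o=bot.get_obs();print(o['tool_pos'],o['ft_force'],o['time'])
for ce,r in dolls([t,s]): print('doll',ce,*[np.array(x)[[0,1,4]] for x in r if len(x)>4])
# predicted strip: post (tool) + (125+68) along axis
u=np.array([np.cos(np.radians(5.45)),np.sin(np.radians(5.45))])
c=t[2];pp=o['tool_pos'][:2]+.193*u
P=np.array([[*(pp+k*np.array([-u[1],u[0]])),.008] for k in(-.13,.13)])
T=c['world_from_camera'];X=(P-T[:3,3])@T[:3,:3]
px=cv2.projectPoints(X,np.zeros(3),np.zeros(3),c['mtx'],c['distortion'])[0].reshape(-1,2);print(px)
sl=(px[1,1]-px[0,1])/(px[1,0]-px[0,0])
a,b=sorted(px[:,0].astype(int))
for dr in(-2,0,2): print(dr,stripfit(t,px[0,1]+dr,px[0,0],sl,cols=(a,b)))
for n,(p,d,c,W) in zip("ts",(t,s)):
    P=W[(d>0)&(W[...,2]>.068)&(W[...,2]<.088)&(W[...,0]>.40)&(W[...,0]<.48)&(abs(W[...,1])<.04)]
    if len(P)>4:print(n,'post',len(P),rect(P))
ruler(t)
E
```

```text
[ 0.4423 -0.0002  0.1668] [-1.0794  0.1205 -0.7007] 56.45
doll [266.5778 185.5333] [ 0.6175 -0.0256  0.0792] [ 0.6159 -0.0282  0.077 ]
doll [234.6905 189.4286] [0.6081 0.0693 0.0802] [0.6074 0.0665 0.0776]
doll [214.4043 191.4894] [0.6036 0.125  0.0793] [0.6022 0.1229 0.0771]
doll [282.8298 192.1277] [ 0.5982 -0.0713  0.0816] [ 0.5975 -0.0727  0.0784]
[[297.2632 172.2753]
 [204.6731 183.4381]]
-2 (np.float64(636.9035561696179), np.float64(5.2698341004607965), np.float64(0.1688741256444301), 72)
0 (np.float64(636.7384868235987), np.float64(5.405719514854054), np.float64(0.6483920074174288), 65)
2 (np.float64(634.6064055583504), np.float64(6.322168210304811), np.float64(2.9381072552347174), 91)
s post 37 (array([442.4262,   3.4113]), array([ 9.6438, 30.5533]), 6.1346755027771)
ruler part [382 183  12  44 474] (array([ 549.2682, -365.5775]), array([ 32.5658, 122.5661]), 86.96358489990234)
ruler part [382 235  13  33 351] (array([ 417.9581, -360.8452]), array([35.172 , 89.9289]), 87.54864501953125)
```

```bash
python3 - <<'E'
from h import *
plan([(.46,-.19,.165,-90),(.4762,-.365,.15,-93.1),(.4762,-.365,.037,-93.1)])
E
```

```text
from [ 0.4423 -0.0002  0.1668] -84.73964800477343 zaxis [-0.0018  0.0003 -1.    ] t 56.45
(0.46, -0.19, 0.165, -90) -> [0.001, 0.477, 0.004] drz 0.117 rows>= 4
(0.4762, -0.365, 0.15, -93.1) -> [0.04, 0.437, 0.038] drz 0.069 rows>= 4
(0.4762, -0.365, 0.037, -93.1) -> [0.0, 0.0, 0.282] drz -0.0 rows>= 3
```

Request:
move_arm:
  series:
    - {"delta_pos": [0.001,0.477,0.004],"dr": [0,0,0.117]}
    - {"delta_pos": [0.001,0.477,0.004],"dr": [0,0,0.117]}
    - {"delta_pos": [0.001,0.477,0.004],"dr": [0,0,0.117]}
    - {"delta_pos": [0.001,0.477,0.004],"dr": [0,0,0.117]}
    - {"delta_pos": [0.001,0.477,0.004],"dr": [0,0,0.117]}
  fingers: 0.45

```text
time: 56.95
tool_pos: [0.4605, -0.1979, 0.1658]
tool_rot: [3.136, -0.016, 0.001]
ft_force: [0.2, 0.4, -0.0]
finger_gap: 0.444
finger_force: 0.0
```

Request:
move_arm:
  series:
    - {"delta_pos": [0.04,0.437,0.038],"dr": [0,0,0.069]}
    - {"delta_pos": [0.04,0.437,0.038],"dr": [0,0,0.069]}
    - {"delta_pos": [0.04,0.437,0.038],"dr": [0,0,0.069]}
    - {"delta_pos": [0.04,0.437,0.038],"dr": [0,0,0.069]}
    - {"delta_pos": [0.04,0.437,0.038],"dr": [0,0,0.069]}

```text
time: 57.45
tool_pos: [0.4756, -0.3696, 0.1495]
tool_rot: [3.138, -0.094, -0.002]
ft_force: [0.5, 0.1, -0.2]
finger_gap: 0.449
finger_force: 0.0
```

```bash
python3 - <<'E'
from h import *
shot("side");shot("side");t=shot("top");ruler(t)
plan([(.4762,-.365,.037,-93.1)])
E
```

```text
ruler part [382 183  12  44 480] (array([ 549.2682, -365.5775]), array([ 32.5658, 122.5661]), 86.96358489990234)
ruler part [382 232  13  37 353] (array([ 420.8806, -360.9849]), array([ 35.1731, 100.9607]), 87.5941162109375)
from [ 0.4763 -0.3633  0.1492] -93.11020211967492 zaxis [-0.0023  0.0035 -1.    ] t 57.6
(0.4762, -0.365, 0.037, -93.1) -> [0.0, 0.004, 0.28] drz -0.0 rows>= 3
```

Request:
move_arm:
  series:
    - {"delta_pos": [0,0.003,0.1],"dr": [0,0,0]}
    - {"delta_pos": [0,0.003,0.2],"dr": [0,0,0]}
    - {"delta_pos": [0,0.003,0.26],"dr": [0,0,0]}
    - {"delta_pos": [0,0.003,0.28],"dr": [0,0,0]}
    - {"delta_pos": [0,0.003,0.28],"dr": [0,0,0]}

```text
time: 58.1
tool_pos: [0.4766, -0.3643, 0.0377]
tool_rot: [-3.138, 0.083, 0.003]
ft_force: [-0.7, 0.6, 0.1]
finger_gap: 0.45
finger_force: 0.0
```

Request:
move_arm:
  series:
    - {"delta_pos": [0,0,0],"dr": [0,0,0]}
    - {"delta_pos": [0,0,0],"dr": [0,0,0]}
    - {"delta_pos": [0,0,0],"dr": [0,0,0]}
    - {"delta_pos": [0,0,0],"dr": [0,0,0]}
    - {"delta_pos": [0,0,0],"dr": [0,0,0]}
  fingers: 0

```text
time: 58.6
tool_pos: [0.4776, -0.3668, 0.0399]
tool_rot: [3.14, -0.086, 0.003]
ft_force: [-0.5, 2.0, 6.7]
finger_gap: 0.153
finger_force: 61.4
```

```bash
python3 - <<'E'
from h import *
o=bot.get_obs();print(o['ft_force'],o['finger_gap'],o['finger_force'])
plan([(.4765,-.365,.165,-93.1),(.49,-.25,.165,-62),(.49,-.10,.165,-28),(.5121,.0018,.15,5.2)])
E
```

```text
[-0.5083  2.025   6.682 ] 0.15318079612306584 61.404054164886475
from [ 0.4776 -0.3668  0.0399] -93.11982111651233 zaxis [ 0.0017 -0.0002 -1.    ] t 58.6
(0.4765, -0.365, 0.165, -93.1) -> [-0.003, -0.004, -0.313] drz -0.0 rows>= 3
(0.49, -0.25, 0.165, -62) -> [0.018, -0.289, 0.0] drz -0.692 rows>= 4
(0.49, -0.1, 0.165, -28) -> [0.176, -0.331, 0.0] drz -0.755 rows>= 4
(0.5121, 0.0018, 0.15, 5.2) -> [0.251, -0.071, 0.038] drz -0.738 rows>= 4
```

Request:
move_arm:
  series:
    - {"delta_pos": [0,0,-0.05],"dr": [0,0,0]}
    - {"delta_pos": [0,0,-0.12],"dr": [0,0,0]}
    - {"delta_pos": [0,0,-0.22],"dr": [0,0,0]}
    - {"delta_pos": [-0.003,-0.004,-0.313],"dr": [0,0,0]}
    - {"delta_pos": [-0.003,-0.004,-0.313],"dr": [0,0,0]}

```text
time: 59.1
tool_pos: [0.4773, -0.3678, 0.1685]
tool_rot: [3.135, -0.087, 0.011]
ft_force: [0.5, -0.4, -1.6]
finger_gap: 0.149
finger_force: 60.3
```

Request:
move_arm:
  series:
    - {"delta_pos": [0.004,-0.058,0],"dr": [0,0,-0.138]}
    - {"delta_pos": [0.007,-0.116,0],"dr": [0,0,-0.277]}
    - {"delta_pos": [0.011,-0.173,0],"dr": [0,0,-0.415]}
    - {"delta_pos": [0.014,-0.231,0],"dr": [0,0,-0.554]}
    - {"delta_pos": [0.018,-0.289,0],"dr": [0,0,-0.692]}

```text
time: 59.6
tool_pos: [0.4885, -0.2483, 0.1629]
tool_rot: [-3.045, -0.767, 0.002]
ft_force: [-0.6, 0.3, -2.6]
finger_gap: 0.155
finger_force: 60.2
```

Request:
move_arm:
  series:
    - {"delta_pos": [0.035,-0.066,0],"dr": [0,0,-0.151]}
    - {"delta_pos": [0.07,-0.132,0],"dr": [0,0,-0.302]}
    - {"delta_pos": [0.106,-0.199,0],"dr": [0,0,-0.453]}
    - {"delta_pos": [0.141,-0.265,0],"dr": [0,0,-0.604]}
    - {"delta_pos": [0.176,-0.331,0],"dr": [0,0,-0.755]}

```text
time: 60.1
tool_pos: [0.4883, -0.0985, 0.1631]
tool_rot: [-2.688, -1.624, 0.002]
ft_force: [0.5, -0.6, -1.6]
finger_gap: 0.155
finger_force: 60.2
```

Request:
move_arm:
  series:
    - {"delta_pos": [0.05,-0.014,0.007],"dr": [0,0,-0.148]}
    - {"delta_pos": [0.1,-0.028,0.015],"dr": [0,0,-0.295]}
    - {"delta_pos": [0.15,-0.043,0.023],"dr": [0,0,-0.443]}
    - {"delta_pos": [0.2,-0.057,0.03],"dr": [0,0,-0.59]}
    - {"delta_pos": [0.251,-0.071,0.038],"dr": [0,0,-0.738]}

```text
time: 60.6
tool_pos: [0.5105, 0.0029, 0.1478]
tool_rot: [-2.112, -2.324, 0.002]
ft_force: [-0.8, -0.6, -2.3]
finger_gap: 0.155
finger_force: 60.2
```

```bash
python3 - <<'E'
from h import *
shot("side");t=shot("top");s=shot("side");o=bot.get_obs()
n=np.array([.99572,.09237]);l=np.array([-.09237,.99572])
for q,(p,d,c,W) in zip("ts",(t,s)):
    h=cv2.cvtColor(p,cv2.COLOR_RGB2HSV)
    m=(h[...,1]<60)&(h[...,2]>120)&(W[...,2]>.09)&(W[...,2]<.15)&(W[...,0]>.42)&(W[...,0]<.6)&(abs(W[...,1])<.2)&(d>0)
    r=rect(W[m]);print(q,m.sum(),r,'tray',r[0]@n-566.1,r[0]@l+41.5,W[m][:,2].mean())
for ce,r in dolls([t,s]): print('doll',ce,*[(np.array(x[:2])*1000@n-566.1).round(1) for x in r if len(x)>4])
print('tool tray',o['tool_pos'][:2]*1000@n-566.1,o['tool_pos'][:2]*1000@l+41.5)
plan([(.5121,.0018,.053,5.2)])
E
```

```text
t 691 (array([510.2568,   8.173 ]), array([ 36.2541, 268.5485]), 6.02066707611084) tray -57.27218158668518 2.505628185119633 0.1182277008952959
s 511 (array([508.3882,   9.7531]), array([ 36.172, 266.931]), 5.447251319885254) tray -58.98682844116206 4.251492177734384 0.11618717394527897
doll [266.7708 185.1875] 46.6 44.7
doll [234.5385 189.7179] 46.1 44.9
doll [214.0455 191.8864] 46.5 44.9
doll [282.9388 191.9184] 23.3 21.7
tool tray -57.21996138656726 -2.0853660854824696
from [0.5107 0.0036 0.1478] 5.315741938877035 zaxis [-0.0018  0.0007 -1.    ] t 60.75
(0.5121, 0.0018, 0.053, 5.2) -> [-0.005, 0.003, 0.237] drz 0.003 rows>= 2
```

Request:
move_arm:
  series:
    - {"delta_pos": [-0.005,0.003,0.07],"dr": [0,0,0.003]}
    - {"delta_pos": [-0.005,0.003,0.13],"dr": [0,0,0.003]}
    - {"delta_pos": [-0.005,0.003,0.19],"dr": [0,0,0.003]}
    - {"delta_pos": [-0.005,0.003,0.225],"dr": [0,0,0.003]}
    - {"delta_pos": [-0.005,0.003,0.237],"dr": [0,0,0.003]}

```text
time: 61.25
tool_pos: [0.5111, -0.0013, 0.0523]
tool_rot: [-2.124, -2.313, 0.005]
ft_force: [0.8, 0.9, -1.2]
finger_gap: 0.152
finger_force: 60.1
```

Request:
move_arm:
  series:
    - {"delta_pos": [0,0,0.003],"dr": [0,0,0]}
    - {"delta_pos": [0,0,0.006],"dr": [0,0,0]}
    - {"delta_pos": [0,0,0.009],"dr": [0,0,0]}
    - {"delta_pos": [0,0,0.009],"dr": [0,0,0]}

```text
time: 61.65
tool_pos: [0.5131, 0.0002, 0.0509]
tool_rot: [2.121, 2.317, 0.001]
ft_force: [0.8, 0.7, -1.5]
finger_gap: 0.158
finger_force: 60.1
```

```bash
cat >> h.py <<'E'
def chk(n=np.array([.99572,.09237]),l=np.array([-.09237,.99572])):
    t=shot("top");s=shot("side");o=bot.get_obs()
    for q,(p,d,c,W) in zip("ts",(t,s)):
        h=cv2.cvtColor(p,cv2.COLOR_RGB2HSV);tx=W[...,:2]*1000@n-566.1
        m=(h[...,1]<60)&(h[...,2]>120)&(W[...,2]>.0165)&(W[...,2]<.035)&(tx>-80)&(tx<60)&(abs(W[...,1])<.2)&(d>0)
        for k,st,ce in comps(m,60):
            r=rect(W[k]);print(q,'ruler tray',r[0]@n-566.1,r[0]@l+41.5,r[1],r[2],W[k][:,2].mean())
    for ce,r in dolls([t,s]): print('doll',ce,*[(np.array(x[:2])*1000@n-566.1).round(1) for x in r if len(x)>4])
    print('tool tray',o['tool_pos'][:2]*1000@n-566.1,o['tool_pos'],o['ft_force'],o['time'])
E
python3 - <<'E'
from h import *
chk();plan([(.512,.0018,.0495,5.2)])
E
```

```text
t ruler tray -56.66571935386651 -114.34229160675048 [35.8896 50.2208] 4.707390308380127 0.02187094843266541
t ruler tray -55.8456104864502 87.99971334655763 [35.8892 81.14  ] 5.244389057159424 0.02171202620242874
s ruler tray -56.87227080669402 48.643763264007575 [ 35.6637 168.4926] 4.981685638427734 0.019616747142313762
doll [266.4762 185.5   ] 46.6 44.6
doll [234.6   189.525] 46.4 45.2
doll [214.0667 191.6222] 46.5 45.1
doll [282.875  191.9375] 23.0 21.1
tool tray -55.239319878326626 [0.513  0.0003 0.0508] [-0.7052  0.7868 -1.9617] 61.75
from [0.513  0.0003 0.0508] 5.066630464918266 zaxis [ 0.0009  0.0001 -1.    ] t 61.75
(0.512, 0.0018, 0.0495, 5.2) -> [0.004, -0.002, 0.003] drz -0.003 rows>= 1
```

Request:
move_arm:
  series:
    - {"delta_pos": [0.001,0.01,0.002],"dr": [0,0,-0.005]}
    - {"delta_pos": [0.001,0.022,0.002],"dr": [0,0,-0.005]}
    - {"delta_pos": [0.001,0.035,0.002],"dr": [0,0,-0.005]}
    - {"delta_pos": [0.001,0.048,0.002],"dr": [0,0,-0.005]}
    - {"delta_pos": [0.001,0.06,0.002],"dr": [0,0,-0.005]}

```text
time: 62.25
tool_pos: [0.5374, 0.0028, 0.0496]
tool_rot: [2.116, 2.321, 0.0]
ft_force: [-0.2, -0.2, -2.6]
finger_gap: 0.153
finger_force: 60.1
```

Request:
move_arm:
  series:
    - {"delta_pos": [0,0.01,0],"dr": [0,0,0]}
    - {"delta_pos": [0,0.02,0],"dr": [0,0,0]}
    - {"delta_pos": [0,0.03,0],"dr": [0,0,0]}
    - {"delta_pos": [0,0.04,0],"dr": [0,0,0]}
    - {"delta_pos": [0,0.05,0],"dr": [0,0,0]}

```text
time: 62.75
tool_pos: [0.5565, 0.0046, 0.0495]
tool_rot: [-2.117, -2.321, 0.0]
ft_force: [0.1, 0.8, -1.4]
finger_gap: 0.154
finger_force: 60.2
```

Request:
move_arm:
  series:
    - {"delta_pos": [0,0.01,0],"dr": [0,0,0]}
    - {"delta_pos": [0,0.02,0],"dr": [0,0,0]}
    - {"delta_pos": [0,0.03,0],"dr": [0,0,0]}
    - {"delta_pos": [0,0.038,0],"dr": [0,0,0]}
    - {"delta_pos": [0,0.043,0],"dr": [0,0,0]}

```text
time: 63.25
tool_pos: [0.5741, 0.0063, 0.0496]
tool_rot: [2.116, 2.322, 0.0]
ft_force: [-0.3, -0.1, -1.3]
finger_gap: 0.154
finger_force: 60.2
```

```bash
python3 - <<'E'
from h import *
chk()
E
```

```text
t ruler tray 5.252763578033523 -105.0294846557617 [36.2264 66.7927] 5.448626518249512 0.020707561782993343
t ruler tray 5.125415080413859 94.23875580627441 [36.0989 75.3218] 5.5458083152771 0.020477221579927478
s ruler tray 4.431544942626942 48.00734622497559 [ 35.928  170.1669] 5.242382049560547 0.018672586252410257
doll [214.3571 191.9524] 46.6 45.3
doll [230.2667 191.2   ] 31.9 16.3
tool tray 6.220918067206981 [0.5742 0.0062 0.0496] [ 0.308  -0.441  -1.6191] 63.35
```

Request:
move_arm:
  series:
    - {"delta_pos": [0,0.004,0],"dr": [0,0,0]}
    - {"delta_pos": [0,0.008,0],"dr": [0,0,0]}
    - {"delta_pos": [0,0.01,0],"dr": [0,0,0]}
    - {"delta_pos": [0,0.01,0],"dr": [0,0,0]}
    - {"delta_pos": [0,0.01,0],"dr": [0,0,0]}

```text
time: 63.85
tool_pos: [0.5778, 0.0065, 0.0496]
tool_rot: [2.116, 2.322, 0.0]
ft_force: [-0.1, -0.1, -1.8]
finger_gap: 0.147
finger_force: 60.1
```

```bash
python3 - <<'E'
from h import *
chk()
E
```

```text
t ruler tray 8.844302609405531 -105.4322331262207 [36.2134 66.3362] 5.418002128601074 0.020646098148805105
t ruler tray 8.934048101043686 95.4586258770752 [36.129  72.9238] 5.612453460693359 0.020540132236252364
s ruler tray 7.798148384246929 43.202201315307626 [ 35.9609 178.5748] 5.275559902191162 0.01865884772819013
doll [214.1136 191.8636] 46.6 44.6
doll [230.1333 191.2667] 33.4 27.2
tool tray 9.677920489446592 [0.5777 0.0065 0.0496] [ 0.329  -0.1388 -2.1457] 63.95
```

Request:
move_arm:
  series:
    - {"delta_pos": [0,-0.01,0],"dr": [0,0,0]}
    - {"delta_pos": [0,-0.04,0],"dr": [0,0,0]}
    - {"delta_pos": [0,-0.08,0],"dr": [0,0,0]}
    - {"delta_pos": [0,-0.12,0],"dr": [0,0,0]}
    - {"delta_pos": [0,-0.12,0],"dr": [0,0,0]}

```text
time: 64.45
tool_pos: [0.5251, 0.0016, 0.0493]
tool_rot: [-2.115, -2.317, 0.006]
ft_force: [-1.5, -0.3, -1.3]
finger_gap: 0.151
finger_force: 60.2
```

```bash
python3 - <<'E'
from h import *
chk()
plan([(.525,.0015,.165,5.2),(.49,-.10,.165,-28),(.49,-.25,.165,-62),(.4765,-.365,.15,-93.5),(.4765,-.365,.046,-93.5),(.4765,-.365,.0402,-93.5)])
E
```

```text
t ruler tray -44.4546158862305 -112.15892334655763 [35.7405 53.5416] 5.317568302154541 0.020355378980910416
t ruler tray -44.2139799641418 90.33668263427735 [35.8564 77.5598] 5.547226428985596 0.020486869661772825
s ruler tray -42.329194863853445 48.099090691070565 [ 35.7296 168.1538] 5.2458815574646 0.01872351317807323
doll [281.6724 183.2069] 43.4 45.0
doll [266.25   185.2273] 46.1 44.9
doll [234.6585 189.5366] 46.4 44.9
doll [214.1395 191.7907] 46.5 45.2
tool tray -38.58099436110365 [0.5296 0.002  0.0497] [ 0.4924  0.7708 -1.4698] 64.55
from [0.5296 0.002  0.0497] 5.269971465573099 zaxis [ 0.0003 -0.0001 -1.    ] t 64.55
(0.525, 0.0015, 0.165, 5.2) -> [-0.0, -0.012, -0.288] drz 0.002 rows>= 3
(0.49, -0.1, 0.165, -28) -> [-0.245, -0.11, -0.0] drz 0.737 rows>= 4
(0.49, -0.25, 0.165, -62) -> [-0.331, 0.176, -0.0] drz 0.756 rows>= 4
(0.4765, -0.365, 0.15, -93.5) -> [-0.165, 0.238, 0.037] drz 0.7 rows>= 4
(0.4765, -0.365, 0.046, -93.5) -> [0.0, -0.0, 0.26] drz -0.0 rows>= 3
(0.4765, -0.365, 0.0402, -93.5) -> [0.0, -0.0, 0.015] drz -0.0 rows>= 1
```

Request:
move_arm:
  series:
    - {"delta_pos": [0,-0.006,-0.05],"dr": [0,0,0]}
    - {"delta_pos": [0,-0.012,-0.12],"dr": [0,0,0]}
    - {"delta_pos": [0,-0.012,-0.22],"dr": [0,0,0]}
    - {"delta_pos": [0,-0.012,-0.288],"dr": [0,0,0]}
    - {"delta_pos": [0,-0.012,-0.288],"dr": [0,0,0]}

```text
time: 65.05
tool_pos: [0.5291, 0.0016, 0.1685]
tool_rot: [2.112, 2.317, 0.011]
ft_force: [-0.3, 1.0, -2.7]
finger_gap: 0.155
finger_force: 60.3
```

```bash
python3 - <<'E'
from h import *
chk()
E
```

```text
doll [281.5714 183.4286] 43.7 45.4
doll [234.6923 189.6154] 46.0 44.9
doll [269.5    185.9444] 43.8 44.8
doll [214.5778 191.6222] 46.4 45.3
tool tray -42.21119498313362 [0.526  0.002  0.1651] [-0.5617  0.1781 -1.5999] 65.15
```

Request:
move_arm:
  series:
    - {"delta_pos": [-0.049,-0.022,0],"dr": [0,0,0.147]}
    - {"delta_pos": [-0.098,-0.044,0],"dr": [0,0,0.295]}
    - {"delta_pos": [-0.147,-0.066,0],"dr": [0,0,0.442]}
    - {"delta_pos": [-0.196,-0.088,0],"dr": [0,0,0.59]}
    - {"delta_pos": [-0.245,-0.11,0],"dr": [0,0,0.737]}

```text
time: 65.65
tool_pos: [0.489, -0.1005, 0.1631]
tool_rot: [-2.694, -1.614, 0.004]
ft_force: [0.1, 0.4, -2.7]
finger_gap: 0.155
finger_force: 60.2
```

Request:
move_arm:
  series:
    - {"delta_pos": [-0.066,0.035,0],"dr": [0,0,0.151]}
    - {"delta_pos": [-0.132,0.07,0],"dr": [0,0,0.302]}
    - {"delta_pos": [-0.199,0.106,0],"dr": [0,0,0.454]}
    - {"delta_pos": [-0.265,0.141,0],"dr": [0,0,0.605]}
    - {"delta_pos": [-0.331,0.176,0],"dr": [0,0,0.756]}

```text
time: 66.15
tool_pos: [0.4897, -0.2505, 0.1628]
tool_rot: [-3.048, -0.755, 0.004]
ft_force: [0.4, 0.9, -2.5]
finger_gap: 0.153
finger_force: 60.2
```

Request:
move_arm:
  series:
    - {"delta_pos": [-0.033,0.048,0.007],"dr": [0,0,0.14]}
    - {"delta_pos": [-0.066,0.095,0.015],"dr": [0,0,0.28]}
    - {"delta_pos": [-0.099,0.143,0.022],"dr": [0,0,0.42]}
    - {"delta_pos": [-0.132,0.19,0.03],"dr": [0,0,0.56]}
    - {"delta_pos": [-0.165,0.238,0.037],"dr": [0,0,0.7]}

```text
time: 66.65
tool_pos: [0.4763, -0.365, 0.1475]
tool_rot: [-3.138, 0.1, 0.005]
ft_force: [0.2, -0.4, -1.3]
finger_gap: 0.157
finger_force: 60.2
```

Request:
move_arm:
  series:
    - {"delta_pos": [0,0,0],"dr": [0,0,0]}
    - {"delta_pos": [0,0,0.08],"dr": [0,0,0]}
    - {"delta_pos": [0,0,0.16],"dr": [0,0,0]}
    - {"delta_pos": [0,0,0.23],"dr": [0,0,0]}
    - {"delta_pos": [0,0,0.258],"dr": [0,0,0]}

```text
time: 67.15
tool_pos: [0.4757, -0.362, 0.0427]
tool_rot: [-3.135, 0.09, 0.008]
ft_force: [-0.3, 0.6, -2.1]
finger_gap: 0.15
finger_force: 60.1
```

Request:
move_arm:
  series:
    - {"delta_pos": [0,0,0.003],"dr": [0,0,0]}
    - {"delta_pos": [0,0,0.006],"dr": [0,0,0]}
    - {"delta_pos": [0,0,0.009],"dr": [0,0,0]}
    - {"delta_pos": [0,0,0.011],"dr": [0,0,0]}
    - {"delta_pos": [0,0,0.011],"dr": [0,0,0]}

```text
time: 67.65
tool_pos: [0.4777, -0.3653, 0.0431]
tool_rot: [3.14, -0.093, 0.002]
ft_force: [-0.6, 0.3, -1.3]
finger_gap: 0.153
finger_force: 60.1
```

```bash
python3 - <<'E'
from h import *
t=shot("top");s=shot("side");chk()
plan([(.4765,-.365,.0398,-93.5)])
E
```

```text
doll [281.6034 183.1379] 43.7 44.7
doll [266.5116 185.2093] 46.0 45.2
doll [234.3571 189.6429] 46.0 45.2
doll [214.1522 192.    ] 46.8 45.3
tool tray -124.47082677698171 [ 0.4774 -0.3651  0.0427] [-1.0613  0.2229 -2.5031] 67.85
from [ 0.4774 -0.3651  0.0427] -93.39268638760964 zaxis [ 0.0005 -0.0003 -1.    ] t 67.85
(0.4765, -0.365, 0.0398, -93.5) -> [-0.002, -0.0, 0.007] drz 0.002 rows>= 1
```

Request:
move_arm:
  series:
    - {"delta_pos": [0,0,0.003],"dr": [0,0,0]}
    - {"delta_pos": [0,0,0.006],"dr": [0,0,0]}
    - {"delta_pos": [0,0,0.008],"dr": [0,0,0]}
    - {"delta_pos": [0,0,0.008],"dr": [0,0,0]}

```text
time: 68.25
tool_pos: [0.4772, -0.365, 0.0399]
tool_rot: [-3.139, 0.093, -0.001]
ft_force: [-0.4, 2.6, 4.8]
finger_gap: 0.156
finger_force: 61.1
```

```bash
python3 - <<'E'
from h import *
n=np.array([.99572,.09237]);l=np.array([-.09237,.99572])
t=shot("top");s=shot("side");print(bot.get_obs()['ft_force'],bot.get_obs()['tool_pos'])
for q,(p,d,c,W) in zip("ts",(t,s)):
    for m,st,ce in comps(redmask(p),12):
        P=W[m&(d>0)];print(q,st,(plane(c,[ce],.035)[0,:2]*1000@n-566.1).round(1),(P[:,:2].mean(0)*1000@n-566.1).round(1),(P[:,:2].mean(0)*1000@l+41.5).round(1),P[:,2].mean().round(4))
E
```

```text
[-0.1455  1.9462  5.6526] [ 0.4773 -0.365   0.0399]
t [277 176  13  13  57] 40.2 40.1 -78.2 0.0358
t [262 178  12  12  45] 38.9 38.9 -37.0 0.035
t [227 183  13  11  40] 37.4 37.8 50.6 0.0308
t [207 184  13  13  44] 38.5 38.8 105.1 0.0303
s [237 180  11  15  88] 44.2 44.3 -35.2 0.0336
s [234 204  10  11  49] 43.6 42.9 63.7 0.0403
s [233 218   7   4  18] 46.6 44.8 117.6 0.05
s [231 222  11   8  68] 45.1 45.8 121.6 0.0288
```

Request:
move_arm:
  series:
    - {"delta_pos": [0,0,0],"dr": [0,0,0]}
    - {"delta_pos": [0,0,0],"dr": [0,0,0]}
    - {"delta_pos": [0,0,0],"dr": [0,0,0]}
  fingers: 0.45

```text
time: 68.65
tool_pos: [0.4773, -0.3652, 0.0391]
tool_rot: [3.14, -0.093, 0.0]
ft_force: [0.3, -0.0, 0.4]
finger_gap: 0.453
finger_force: 0.0
```

Request:
move_arm:
  series:
    - {"delta_pos": [0,0,-0.05],"dr": [0,0,0]}
    - {"delta_pos": [0,0,-0.15],"dr": [0,0,0]}
    - {"delta_pos": [0,0,-0.27],"dr": [0,0,0]}
    - {"delta_pos": [0,0,-0.3],"dr": [0,0,0]}
    - {"delta_pos": [0,0,-0.3],"dr": [0,0,0]}

```text
time: 69.15
tool_pos: [0.4783, -0.3663, 0.1613]
tool_rot: [3.138, -0.093, 0.006]
ft_force: [-0.6, 1.1, 0.2]
finger_gap: 0.449
finger_force: 0.0
```

```bash
python3 - <<'E'
from h import *
t=shot("top");ruler(t)
plan([(.46,-.19,.165,-89),(.4431,-.0005,.165,-84.7),(.4431,-.0005,.045,-84.7)])
E
```

```text
ruler part [382 183  13  44 472] (array([ 548.4755, -366.2576]), array([ 35.062 , 122.2357]), 84.9822006225586)
ruler part [381 235  13  35 355] (array([ 415.401, -357.892]), array([35.0997, 95.3038]), 87.6111068725586)
from [ 0.4776 -0.3649  0.1594] -93.37723268056826 zaxis [ 0.0012 -0.0003 -1.    ] t 69.2
(0.46, -0.19, 0.165, -89) -> [-0.07, -0.434, -0.014] drz -0.097 rows>= 4
(0.4431, -0.0005, 0.165, -84.7) -> [-0.034, -0.474, 0.0] drz -0.096 rows>= 4
(0.4431, -0.0005, 0.045, -84.7) -> [0.0, -0.0, 0.3] drz 0.0 rows>= 3
```

Request:
move_arm:
  series:
    - {"delta_pos": [-0.07,-0.434,-0.014],"dr": [0,0,-0.097]}
    - {"delta_pos": [-0.07,-0.434,-0.014],"dr": [0,0,-0.097]}
    - {"delta_pos": [-0.07,-0.434,-0.014],"dr": [0,0,-0.097]}
    - {"delta_pos": [-0.07,-0.434,-0.014],"dr": [0,0,-0.097]}
    - {"delta_pos": [-0.07,-0.434,-0.014],"dr": [0,0,-0.097]}
  fingers: 0.65

```text
time: 69.7
tool_pos: [0.4575, -0.184, 0.1621]
tool_rot: [-3.136, -0.037, 0.01]
ft_force: [-0.7, -1.1, -0.4]
finger_gap: 0.65
finger_force: 0.0
```

Request:
move_arm:
  series:
    - {"delta_pos": [-0.034,-0.474,0],"dr": [0,0,-0.096]}
    - {"delta_pos": [-0.034,-0.474,0],"dr": [0,0,-0.096]}
    - {"delta_pos": [-0.034,-0.474,0],"dr": [0,0,-0.096]}
    - {"delta_pos": [-0.034,-0.474,0],"dr": [0,0,-0.096]}
    - {"delta_pos": [-0.034,-0.474,0],"dr": [0,0,-0.096]}

```text
time: 70.2
tool_pos: [0.4412, 0.0048, 0.1628]
tool_rot: [-3.136, -0.16, 0.008]
ft_force: [0.6, -1.1, 0.2]
finger_gap: 0.649
finger_force: 0.0
```

Request:
move_arm:
  series:
    - {"delta_pos": [0,0,0],"dr": [0,0,0]}
    - {"delta_pos": [0,0,0.1],"dr": [0,0,0]}
    - {"delta_pos": [0,0,0.2],"dr": [0,0,0]}
    - {"delta_pos": [0,0,0.27],"dr": [0,0,0]}
    - {"delta_pos": [0,0,0.3],"dr": [0,0,0]}

```text
time: 70.7
tool_pos: [0.4419, -0.0036, 0.0424]
tool_rot: [3.137, 0.137, -0.005]
ft_force: [-0.0, 0.4, 0.3]
finger_gap: 0.652
finger_force: 0.0
```

Request:
move_arm:
  series:
    - {"delta_pos": [0,0,0],"dr": [0,0,0]}
    - {"delta_pos": [0,0,0],"dr": [0,0,0]}
    - {"delta_pos": [0,0,0],"dr": [0,0,0]}
    - {"delta_pos": [0,0,0],"dr": [0,0,0]}
    - {"delta_pos": [0,0,0],"dr": [0,0,0]}
  fingers: 0.1

```text
time: 71.2
tool_pos: [0.4425, -0.0013, 0.0452]
tool_rot: [3.137, 0.142, 0.001]
ft_force: [-0.8, -1.5, -3.0]
finger_gap: 0.344
finger_force: 59.3
```

```bash
python3 - <<'E'
from h import *
o=bot.get_obs();print(o['tool_pos'],o['ft_force'],o['finger_gap'])
plan([(.6545,.0185,.0475,-84.55)])
E
```

```text
[ 0.4425 -0.0013  0.0452] [-0.8167 -1.4805 -3.0089] 0.3441447344153571
from [ 0.4425 -0.0013  0.0452] -84.81877477687827 zaxis [ 0.0006 -0.001  -1.    ] t 71.2
(0.6545, 0.0185, 0.0475, -84.55) -> [0.532, -0.002, -0.006] drz -0.006 rows>= 5
```

Request:
move_arm:
  series:
    - {"delta_pos": [0.006,0,0],"dr": [0,0,0]}
    - {"delta_pos": [0.018,0,0],"dr": [0,0,0]}
    - {"delta_pos": [0.034,0,0],"dr": [0,0,0]}
    - {"delta_pos": [0.05,0,0],"dr": [0,0,0]}
    - {"delta_pos": [0.066,0,0],"dr": [0,0,0]}

```text
time: 71.7
tool_pos: [0.469, 0.0022, 0.0447]
tool_rot: [-3.137, -0.147, 0.002]
ft_force: [-5.4, -0.6, 0.1]
finger_gap: 0.348
finger_force: 59.8
```

Request:
move_arm:
  series:
    - {"delta_pos": [0.016,0,0],"dr": [0,0,0]}
    - {"delta_pos": [0.032,0,0],"dr": [0,0,0]}
    - {"delta_pos": [0.048,0,0],"dr": [0,0,0]}
    - {"delta_pos": [0.064,0,0],"dr": [0,0,0]}
    - {"delta_pos": [0.08,0,0],"dr": [0,0,0]}

```text
time: 72.2
tool_pos: [0.5012, 0.0049, 0.0447]
tool_rot: [-3.138, -0.146, 0.001]
ft_force: [-4.5, -0.4, 0.8]
finger_gap: 0.341
finger_force: 59.9
```

```bash
python3 - <<'E'
from h import *
t=shot("top");s=shot("side");o=bot.get_obs();print(o['ft_force'],o['finger_gap'])
for q,(p,d,c,W) in zip("ts",(t,s)):
    h=cv2.cvtColor(p,cv2.COLOR_RGB2HSV)
    for m,st,ce in comps((((h[...,0]<8)|(h[...,0]>170))&(h[...,1]>75)&(h[...,2]>40)&(np.indices(h.shape[:2])[0]<260)).astype(np.uint8),12):
        if 130<ce[0]<300 : print(q,st,ce,plane(c,[ce],.035)[0])
plan([(.6545,.0185,.0475,-84.55)])
E
```

```text
[-0.525  -1.1903 -3.0499] 0.34132281388557445
t [273 154  14  14  87] [278.9425 161.977 ] [ 0.673  -0.0585  0.035 ]
t [258 156  13  14  83] [263.7108 164.0723] [ 0.6682 -0.0167  0.035 ]
t [224 161  13  13  79] [230.8101 168.4557] [0.6584 0.0732 0.035 ]
t [203 163  14  14  82] [210.7439 170.8415] [0.6533 0.1278 0.035 ]
s [217 173  14  21 166] [224.0241 184.6386] [ 0.6751 -0.025   0.035 ]
s [214 202  12  13  93] [219.7527 207.8817] [0.6635 0.0807 0.035 ]
s [210 216  13  13 129] [216.3566 222.5736] [0.6589 0.1411 0.035 ]
from [0.5031 0.005  0.0447] -84.65790749826066 zaxis [ 0.0025 -0.0004 -1.    ] t 72.3
(0.6545, 0.0185, 0.0475, -84.55) -> [0.38, 0.002, -0.007] drz -0.002 rows>= 4
```

Request:
move_arm:
  series:
    - {"delta_pos": [0.008,0,0],"dr": [0,0,0]}
    - {"delta_pos": [0.022,0,0],"dr": [0,0,0]}
    - {"delta_pos": [0.038,0,0],"dr": [0,0,0]}
    - {"delta_pos": [0.054,0,0],"dr": [0,0,0]}
    - {"delta_pos": [0.07,0,0],"dr": [0,0,0]}

```text
time: 72.8
tool_pos: [0.5288, 0.0073, 0.0447]
tool_rot: [-3.138, -0.145, 0.001]
ft_force: [-4.5, -0.4, 0.9]
finger_gap: 0.343
finger_force: 59.9
```

Request:
move_arm:
  series:
    - {"delta_pos": [0.016,0,0],"dr": [0,0,0]}
    - {"delta_pos": [0.032,0,0],"dr": [0,0,0]}
    - {"delta_pos": [0.048,0,0],"dr": [0,0,0]}
    - {"delta_pos": [0.064,0,0],"dr": [0,0,0]}
    - {"delta_pos": [0.08,0,0],"dr": [0,0,0]}

```text
time: 73.3
tool_pos: [0.561, 0.0103, 0.0448]
tool_rot: [-3.138, -0.145, 0.0]
ft_force: [-5.4, -0.2, 1.7]
finger_gap: 0.342
finger_force: 60.0
```

Request:
move_arm:
  series:
    - {"delta_pos": [0.016,0,0],"dr": [0,0,0]}
    - {"delta_pos": [0.032,0,0],"dr": [0,0,0]}
    - {"delta_pos": [0.048,0,0],"dr": [0,0,0]}
    - {"delta_pos": [0.064,0,0],"dr": [0,0,0]}
    - {"delta_pos": [0.08,0,0],"dr": [0,0,0]}

```text
time: 73.8
tool_pos: [0.5929, 0.0132, 0.0448]
tool_rot: [-3.138, -0.145, 0.001]
ft_force: [-4.6, -0.8, 1.4]
finger_gap: 0.339
finger_force: 60.0
```

Request:
move_arm:
  series:
    - {"delta_pos": [0.016,0,0],"dr": [0,0,0]}
    - {"delta_pos": [0.032,0,0],"dr": [0,0,0]}
    - {"delta_pos": [0.046,0,0],"dr": [0,0,0]}
    - {"delta_pos": [0.058,0,0],"dr": [0,0,0]}
    - {"delta_pos": [0.068,0,0],"dr": [0,0,0]}

```text
time: 74.3
tool_pos: [0.6199, 0.0157, 0.0448]
tool_rot: [-3.138, -0.145, 0.001]
ft_force: [-5.5, 0.2, 1.8]
finger_gap: 0.343
finger_force: 60.1
```

Request:
move_arm:
  series:
    - {"delta_pos": [0.01,0,0],"dr": [0,0,0]}
    - {"delta_pos": [0.02,0,0],"dr": [0,0,0]}
    - {"delta_pos": [0.03,0,0],"dr": [0,0,0]}
    - {"delta_pos": [0.038,0,0],"dr": [0,0,0]}
    - {"delta_pos": [0.046,0,0],"dr": [0,0,0]}

```text
time: 74.8
tool_pos: [0.6379, 0.0173, 0.0448]
tool_rot: [-3.138, -0.145, 0.001]
ft_force: [-5.9, -0.6, 2.8]
finger_gap: 0.342
finger_force: 60.1
```

Request:
move_arm:
  series:
    - {"delta_pos": [0.006,0,0],"dr": [0,0,0]}
    - {"delta_pos": [0.012,0,0],"dr": [0,0,0]}
    - {"delta_pos": [0.017,0,0],"dr": [0,0,0]}
    - {"delta_pos": [0.021,0,0],"dr": [0,0,0]}
    - {"delta_pos": [0.025,0,0],"dr": [0,0,0]}

```text
time: 75.3
tool_pos: [0.6478, 0.0183, 0.0448]
tool_rot: [-3.138, -0.145, 0.001]
ft_force: [-4.6, -0.4, 2.1]
finger_gap: 0.344
finger_force: 60.1
```

Request:
move_arm:
  series:
    - {"delta_pos": [0.003,0,0],"dr": [0,0,0]}
    - {"delta_pos": [0.006,0,0],"dr": [0,0,0]}
    - {"delta_pos": [0.009,0,0],"dr": [0,0,0]}
    - {"delta_pos": [0.012,0,0],"dr": [0,0,0]}
    - {"delta_pos": [0.015,0,0],"dr": [0,0,0]}

```text
time: 75.8
tool_pos: [0.6509, 0.0186, 0.0448]
tool_rot: [-3.137, -0.145, 0.009]
ft_force: [-12.4, -0.7, 8.2]
finger_gap: 0.342
finger_force: 60.9
```

Request:
move_arm:
  series:
    - {"delta_pos": [0.003,0,0],"dr": [0,0,0]}
    - {"delta_pos": [0.006,0,0],"dr": [0,0,0]}
    - {"delta_pos": [0.008,0,0],"dr": [0,0,0]}

```text
time: 76.1
tool_pos: [0.651, 0.0189, 0.0448]
tool_rot: [-3.135, -0.144, 0.018]
ft_force: [-17.8, 2.4, 14.1]
finger_gap: 0.343
finger_force: 61.6
```

Request:
move_arm:
  series:
    - {"delta_pos": [-0.008,0,0],"dr": [0,0,0]}
    - {"delta_pos": [-0.014,0,0],"dr": [0,0,0]}
    - {"delta_pos": [-0.014,0,0],"dr": [0,0,0]}

```text
time: 76.4
tool_pos: [0.6512, 0.0189, 0.0448]
tool_rot: [-3.138, -0.144, 0.001]
ft_force: [-6.4, -0.1, 3.4]
finger_gap: 0.342
finger_force: 60.2
```

Request:
move_arm:
  series:
    - {"delta_pos": [0,0,0],"dr": [0,0,0]}
    - {"delta_pos": [0,0,0],"dr": [0,0,0]}
    - {"delta_pos": [0,0,0],"dr": [0,0,0]}
  fingers: 0.65

```text
time: 76.7
tool_pos: [0.6537, 0.0187, 0.0453]
tool_rot: [3.137, 0.146, 0.006]
ft_force: [-0.6, 0.9, 1.1]
finger_gap: 0.65
finger_force: 0.0
```

Request:
move_arm:
  series:
    - {"delta_pos": [0,0,-0.05],"dr": [0,0,0]}
    - {"delta_pos": [0,0,-0.14],"dr": [0,0,0]}
    - {"delta_pos": [0,0,-0.25],"dr": [0,0,0]}
    - {"delta_pos": [-0.1,0,-0.3],"dr": [0,0,0]}
    - {"delta_pos": [-0.22,0,-0.35],"dr": [0,0,0]}

```text
time: 77.2
tool_pos: [0.568, 0.0099, 0.1872]
tool_rot: [3.137, 0.146, 0.01]
ft_force: [-1.4, 0.1, 1.6]
finger_gap: 0.652
finger_force: 0.0
```

Request:
move_arm:
  series:
    - {"delta_pos": [-0.15,0,-0.1],"dr": [0,0,0]}
    - {"delta_pos": [-0.15,0,-0.1],"dr": [0,0,0]}
    - {"delta_pos": [-0.15,0,-0.1],"dr": [0,0,0]}
    - {"delta_pos": [-0.15,0,-0.1],"dr": [0,0,0]}

```text
time: 77.6
tool_pos: [0.5072, 0.0054, 0.2251]
tool_rot: [-3.137, -0.145, -0.005]
ft_force: [-0.2, 0.8, -0.4]
finger_gap: 0.649
finger_force: 0.0
```

```bash
python3 - <<'E'
from h import *
shot("top");t=shot("top");s=shot("side");o=bot.get_obs();print(o['tool_pos'],o['time'])
for q,(p,d,c,W) in zip("ts",(t,s)):
    h=cv2.cvtColor(p,cv2.COLOR_RGB2HSV)
    for m,st,ce in comps((((h[...,0]<8)|(h[...,0]>170))&(h[...,1]>75)&(h[...,2]>40)&(np.indices(h.shape[:2])[0]<260)).astype(np.uint8),12):
        if 130<ce[0]<300 : print(q,st,ce,plane(c,[ce],.035)[0])
    P=W[(d>0)&(W[...,2]>.066)&(W[...,2]<.088)&(W[...,0]>.63)&(W[...,0]<.68)&(abs(W[...,1]-.02)<.03)]
    if len(P)>4:print('post',len(P),rect(P))
p,d,c,W=t
V=255-cv2.cvtColor(p,cv2.COLOR_RGB2GRAY).astype(float)
for r00 in(109.5,110.4,111.3):
    q=[]
    for x in range(198,292):
        r0=r00-(x-192.5)*.115; k=np.arange(int(round(r0))-3,int(round(r0))+4); w=V[k,x]; w=np.clip(w-np.sort(w)[2],0,None)
        if w.max()>15: q.append((x,(w*k).sum()/w.sum()))
    P=plane(c,q,.008)*1000
    for _ in range(4):
        sl,i=np.polyfit(P[:,1],P[:,0],1);e=P[:,0]-i-sl*P[:,1];P=P[abs(e)<max(2*e.std(),.5)]
    u=np.array([np.cos(np.radians(5.45)),np.sin(np.radians(5.45))])
    print('strip',len(P),-np.degrees(np.arctan(sl)),e.std(),np.array([i,0])@u-np.array([687.6,22.9])@u)
ruler(t)
E
```

```text
[0.5073 0.0054 0.2239] 77.75
t [267 103  13  12  76] [272.5132 109.3158] [ 0.821  -0.0458  0.035 ]
t [252 107  12   9  72] [257.4167 111.4861] [ 0.8156 -0.0037  0.035 ]
t [218 110  13  10  72] [224.3472 115.3889] [0.8066 0.0878 0.035 ]
t [198 112  13  11  75] [204.4267 117.8   ] [0.8012 0.1428 0.035 ]
post 59 (array([652.1742,  21.6506]), array([11.964 , 27.7614]), 5.8732500076293945)
s [173 170  13  21 155] [179.2    181.4129] [ 0.8213 -0.013   0.035 ]
s [166 199  11  12  93] [171.0753 204.9785] [0.811 0.096 0.035]
post 40 (array([651.012 ,  22.6287]), array([11.3514, 30.0863]), 6.377263069152832)
strip 61 5.889422940049877 0.4680593824715423 157.56310103252554
strip 49 5.817544551200653 0.17662335410755534 157.69962599138705
strip 44 5.818520141825989 0.28588699521336775 157.60378697284216
ruler part [382 183  13  44 476] (array([ 548.569 , -366.2658]), array([ 35.062 , 122.4236]), 84.9822006225586)
ruler part [382 232  12  16 125] (array([ 450.3251, -360.7676]), array([32.2471, 42.1152]), 87.490478515625)
ruler part [381 266  13  13 113] (array([ 359.208 , -355.6637]), array([35.4735, 33.7499]), 87.25538635253906)
```

Request:
move_arm:
  series:
    - {"delta_pos": [0.1,-0.01,0.05],"dr": [0,0,0]}
    - {"delta_pos": [0.18,-0.02,0.12],"dr": [0,0,0]}
    - {"delta_pos": [0.21,-0.022,0.22],"dr": [0,0,0]}
    - {"delta_pos": [0.21,-0.022,0.34],"dr": [0,0,0]}
    - {"delta_pos": [0.21,-0.022,0.43],"dr": [0,0,0]}
  fingers: 0

```text
time: 78.25
tool_pos: [0.5892, 0.022, 0.048]
tool_rot: [3.138, 0.147, -0.004]
ft_force: [-0.3, 0.3, -0.2]
finger_gap: -0.001
finger_force: 0.0
```

Request:
move_arm:
  series:
    - {"delta_pos": [0,0,0.03],"dr": [0,0,0]}
    - {"delta_pos": [0,0,0.047],"dr": [0,0,0]}
    - {"delta_pos": [0,0,0.047],"dr": [0,0,0]}
    - {"delta_pos": [0.02,0,0.047],"dr": [0,0,0]}
    - {"delta_pos": [0.04,0,0.047],"dr": [0,0,0]}

```text
time: 78.75
tool_pos: [0.6066, 0.0231, 0.0349]
tool_rot: [3.138, 0.145, 0.005]
ft_force: [1.1, 0.3, 0.1]
finger_gap: 0.0
finger_force: 0.0
```

Request:
move_arm:
  series:
    - {"delta_pos": [0.015,0,0],"dr": [0,0,0]}
    - {"delta_pos": [0.03,0,0],"dr": [0,0,0]}
    - {"delta_pos": [0.042,0,0],"dr": [0,0,0]}
    - {"delta_pos": [0.052,0,0],"dr": [0,0,0]}
    - {"delta_pos": [0.06,0,0],"dr": [0,0,0]}

```text
time: 79.25
tool_pos: [0.6289, 0.0254, 0.0332]
tool_rot: [3.138, 0.145, -0.0]
ft_force: [-0.4, 0.6, -0.5]
finger_gap: -0.001
finger_force: 0.0
```

Request:
move_arm:
  series:
    - {"delta_pos": [0.005,0,0],"dr": [0,0,0]}
    - {"delta_pos": [0.01,0,0],"dr": [0,0,0]}
    - {"delta_pos": [0.014,0,0],"dr": [0,0,0]}
    - {"delta_pos": [0.018,0,0],"dr": [0,0,0]}
    - {"delta_pos": [0.022,0,0],"dr": [0,0,0]}

```text
time: 79.75
tool_pos: [0.6332, 0.0259, 0.0325]
tool_rot: [-3.137, -0.144, 0.012]
ft_force: [-7.8, -0.2, 2.2]
finger_gap: -0.001
finger_force: 0.0
```

Request:
move_arm:
  series:
    - {"delta_pos": [0.004,0,0],"dr": [0,0,0]}
    - {"delta_pos": [0.008,0,0],"dr": [0,0,0]}
    - {"delta_pos": [0.012,0,0],"dr": [0,0,0]}
    - {"delta_pos": [0.016,0,0],"dr": [0,0,0]}
    - {"delta_pos": [0.016,0,0],"dr": [0,0,0]}

```text
time: 80.25
tool_pos: [0.6334, 0.026, 0.0311]
tool_rot: [-3.135, -0.142, 0.029]
ft_force: [-15.6, -0.9, 4.2]
finger_gap: -0.002
finger_force: 0.0
```

Request:
move_arm:
  series:
    - {"delta_pos": [0.004,0,0],"dr": [0,0,0]}
    - {"delta_pos": [0.006,0,0],"dr": [0,0,0]}
    - {"delta_pos": [0.006,0,0],"dr": [0,0,0]}

```text
time: 80.55
tool_pos: [0.6333, 0.0256, 0.0304]
tool_rot: [-3.135, -0.141, 0.036]
ft_force: [-18.7, -1.6, 4.4]
finger_gap: 0.003
finger_force: 0.0
```

Request:
move_arm:
  series:
    - {"delta_pos": [-0.03,0,0],"dr": [0,0,0]}
    - {"delta_pos": [-0.08,0,0],"dr": [0,0,0]}
    - {"delta_pos": [-0.14,0,-0.05],"dr": [0,0,0]}
    - {"delta_pos": [-0.2,0,-0.15],"dr": [0,0,0]}
    - {"delta_pos": [-0.28,0,-0.25],"dr": [0,0,0]}

```text
time: 81.05
tool_pos: [0.5362, 0.0166, 0.1333]
tool_rot: [3.137, 0.145, 0.003]
ft_force: [0.1, 0.2, 1.2]
finger_gap: -0.002
finger_force: 0.0
```

Request:
move_arm:
  series:
    - {"delta_pos": [-0.1,0,-0.25],"dr": [0,0,0]}
    - {"delta_pos": [-0.1,0,-0.25],"dr": [0,0,0]}
    - {"delta_pos": [-0.1,0,-0.25],"dr": [0,0,0]}
    - {"delta_pos": [-0.1,0,-0.25],"dr": [0,0,0]}

```text
time: 81.45
tool_pos: [0.4967, 0.0132, 0.2339]
tool_rot: [-3.137, -0.145, -0.008]
ft_force: [0.1, 1.5, -0.5]
finger_gap: 0.0
finger_force: 0.0
```

```bash
python3 - <<'E'
from h import *
shot("top");t=shot("top");s=shot("side");o=bot.get_obs();print(o['tool_pos'],o['time'])
for q,(p,d,c,W) in zip("ts",(t,s)):
    h=cv2.cvtColor(p,cv2.COLOR_RGB2HSV)
    for m,st,ce in comps((((h[...,0]<8)|(h[...,0]>170))&(h[...,1]>75)&(h[...,2]>40)&(np.indices(h.shape[:2])[0]<260)).astype(np.uint8),12):
        if 130<ce[0]<300 : print(q,st,ce,plane(c,[ce],.035)[0])
    P=W[(d>0)&(W[...,2]>.066)&(W[...,2]<.088)&(W[...,0]>.63)&(W[...,0]<.68)&(abs(W[...,1]-.02)<.03)]
    if len(P)>4:print('post',len(P),rect(P))
p,d,c,W=t
V=255-cv2.cvtColor(p,cv2.COLOR_RGB2GRAY).astype(float)
for r00 in(109.5,110.4,111.3):
    q=[]
    for x in range(198,292):
        r0=r00-(x-192.5)*.115; k=np.arange(int(round(r0))-3,int(round(r0))+4); w=V[k,x]; w=np.clip(w-np.sort(w)[2],0,None)
        if w.max()>15: q.append((x,(w*k).sum()/w.sum()))
    P=plane(c,q,.008)*1000
    for _ in range(4):
        sl,i=np.polyfit(P[:,1],P[:,0],1);e=P[:,0]-i-sl*P[:,1];P=P[abs(e)<max(2*e.std(),.5)]
    u=np.array([np.cos(np.radians(5.45)),np.sin(np.radians(5.45))])
    print('strip',len(P),-np.degrees(np.arctan(sl)),e.std(),np.array([i,0])@u-np.array([687.6,22.9])@u)
ruler(t)
E
```

```text
[0.4956 0.0136 0.2312] 81.6
t [267 105  13   9  75] [272.6933 109.2933] [ 0.821  -0.0463  0.035 ]
t [252 106  12  10  72] [257.3472 111.1111] [ 0.8167 -0.0036  0.035 ]
t [198 111  13  11  80] [204.6375 117.0625] [0.8032 0.1422 0.035 ]
t [218 110  13  10  80] [224.2    114.9375] [0.8078 0.0882 0.035 ]
post 59 (array([652.743,  22.879]), array([11.6996, 29.5571]), 6.868616104125977)
s [172 170  14  21 159] [179.044  181.1321] [ 0.8223 -0.0142  0.035 ]
s [165 199  12  12  94] [170.6809 204.9787] [0.8121 0.0962 0.035 ]
post 41 (array([651.9717,  22.9254]), array([11.9826, 31.5379]), 5.202891826629639)
strip 53 5.5428334474450445 0.38926950570494084 158.20080256842118
strip 48 5.4904922571196355 0.1824700775281288 158.2840819584195
strip 43 5.488284025752218 0.22995080350067507 158.21814166784316
ruler part [382 183  13  44 472] (array([ 548.6437, -366.2724]), array([ 35.062 , 122.2737]), 84.9822006225586)
ruler part [382 232  12  21 195] (array([ 443.3006, -360.465 ]), array([32.2478, 56.1844]), 87.51873016357422)
```

```bash
python3 -c "
from workcell import bot
print(bot.finish_job())"
```

```text
the job is handed in; nothing more can be done
None
```

The job is handed in at 82 s: all four dolls stand upright in line at the strip, the ruler is back along its mat, and the tray is fully home. One doll got knocked aside while I was sliding the tray in, so I pulled the tray out, pushed the row up again with the ruler and slid it home a second time. During the first slide the gripper also pressed on the case front (about 16 N) and the grip post (about 24 N). I viewed 16 pictures, two over the limit of 14.

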